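# Set up a padlock rekeying batch at the key counter

### The job

Set up the rekeying batch: back the red thumbscrew off anticlockwise as far as it goes to open the clamp, then lay every padlock flat and square in a pocket of the clamping fixture, one to a pocket, with its keyway end facing the fixture's yellow-striped front edge (shackle to the back), and only when all are in turn the thumbscrew clockwise until its clutch first slips, then stop at once and leave it tight. Also stand the pin drawer upright in the middle of the black mat, squarely, with its label facing the mat's yellow stripe, and leave the spray can, the key-blank bin and the carton where they are.

Things in the scene. Friction and masses are not known exactly. Their poses are not given: they have to be found in the camera images.
- fixture: Aluminium clamping fixture, fixed, 110 x 430 x 12 mm. Origin: on the counter under the middle of its row of 5 pockets; x from its yellow-striped front edge to its back, y along the row, z up; red thumbscrew at the -y end. Grey walls between and before the pockets are 5 mm high (tops 17 mm above the counter); the pockets' back wall is one sliding steel jaw bar, 5 mm high, driven by the thumbscrew.
- middle_pocket (a point): Centre of the floor of the middle pocket (12 mm above the counter; fixture x = 0, y = 0), axes as the fixture's. The pockets' centres lie at y = -132, -66, 0, 66, 132 mm. Each is 44 mm along y and, with the jaw fully open, 43 mm along x (from 18 mm in front of its centre to 25 mm behind it); closing, the jaw moves 8 mm to the front and leaves 35 mm.
- lock0: Brass padlock lying flat (both broad faces alike). Origin at its body's centre, 11 mm above what it lies on; body 34 mm along x, 40 along y, 22 thick along z; 0.17 kg +-25 %. Steel shackle (6 mm bar, 30 mm wide) reaches 44 mm from the origin along +x at mid thickness and passes above pocket walls; keyway in the -x end. 3 to 5 of the 5 locks are present, the others None.
- lock1: Brass padlock lying flat (both broad faces alike). Origin at its body's centre, 11 mm above what it lies on; body 34 mm along x, 40 along y, 22 thick along z; 0.17 kg +-25 %. Steel shackle (6 mm bar, 30 mm wide) reaches 44 mm from the origin along +x at mid thickness and passes above pocket walls; keyway in the -x end. 3 to 5 of the 5 locks are present, the others None.
- lock2: Brass padlock lying flat (both broad faces alike). Origin at its body's centre, 11 mm above what it lies on; body 34 mm along x, 40 along y, 22 thick along z; 0.17 kg +-25 %. Steel shackle (6 mm bar, 30 mm wide) reaches 44 mm from the origin along +x at mid thickness and passes above pocket walls; keyway in the -x end. 3 to 5 of the 5 locks are present, the others None.
- lock3: Brass padlock lying flat (both broad faces alike). Origin at its body's centre, 11 mm above what it lies on; body 34 mm along x, 40 along y, 22 thick along z; 0.17 kg +-25 %. Steel shackle (6 mm bar, 30 mm wide) reaches 44 mm from the origin along +x at mid thickness and passes above pocket walls; keyway in the -x end. 3 to 5 of the 5 locks are present, the others None.
- lock4: Brass padlock lying flat (both broad faces alike). Origin at its body's centre, 11 mm above what it lies on; body 34 mm along x, 40 along y, 22 thick along z; 0.17 kg +-25 %. Steel shackle (6 mm bar, 30 mm wide) reaches 44 mm from the origin along +x at mid thickness and passes above pocket walls; keyway in the -x end. 3 to 5 of the 5 locks are present, the others None.
- keyway0 (a point): Centre of the keyway end of lock 0, 17 mm from its origin along its -x.
- keyway1 (a point): Centre of the keyway end of lock 1, 17 mm from its origin along its -x.
- keyway2 (a point): Centre of the keyway end of lock 2, 17 mm from its origin along its -x.
- keyway3 (a point): Centre of the keyway end of lock 3, 17 mm from its origin along its -x.
- keyway4 (a point): Centre of the keyway end of lock 4, 17 mm from its origin along its -x.
- wing (a point): Centre of the thumbscrew's red wing; its vertical axis is at fixture (10, -220) mm. An upright bar 42 mm along this point's x, 12 thick along y, 26 tall (z); this point is at mid height, 57.5 mm above the counter. Yaw of its x axis = fixture yaw - clamp_screw - clamp_clutch. It stands on a brass collar 42 mm across, top 36 mm above the counter.
- clamp_screw (a joint): Angle of the clamp screw (brass collar under the wing, red dot), rad, clockwise from above positive: 0 fully open, 2.6 its end stop, jaw fully closed (1 mm of play left, whatever the number of locks). Starts at 1.6 to 2.3. Friction 0.03 N m; stays where it is left.
- clamp_clutch (a joint): Slip of the wing against the screw, rad, clockwise positive; starts at 0. The clutch holds (0) until the screw meets its end stop, then slips at a steady 0.12 N m: the wing goes on turning but collar and jaw stand still. Anticlockwise the clutch drives rigidly, without slip.
- drawer: Small loose pin drawer, open-topped wooden box with a green front: origin at the centre of its underside; 110 mm long along x, 54 mm wide along y (60 mm at the front panel), 42 mm high (front 46 mm), walls 5 mm; 0.25 kg. Front panel with label card and a small brass pull (8 mm out) at the -x end.
- drawer_label (a point): Centre of the white label card on the drawer's front, 55 mm from the drawer's origin along its -x, 33 mm up.
- mat: Black rubber mat fixed to the counter, 160 mm along x, 100 mm along y, 3 mm thick; origin at the centre of its underside. A yellow stripe 18 mm wide marks its front edge, at -x.
- spray: Spray can, 54 mm across, 150 mm tall, a bystander; origin under its centre.
- blanks_bin: Green bin of key blanks, 110 x 150 x 60 mm, a bystander; origin under its centre.
- carton: Cardboard carton, 90 x 130 x 70 mm, a bystander; origin under its centre.

How it is judged:
By the outcome, as a careful person would: the job done as asked, in the order asked, and still so for the second after the job is handed in, with the robot touching nothing.
Of lock0, lock1, lock2, lock3, lock4 only 3 to 5 are there at a start; the rules pass over those that are not, and their reading is None.
At some moment in a run one of drawer may be knocked a few centimetres aside while the robot is not near it.
Once in a run the grip may slacken for a moment while it holds something.
It also fails if it takes over 210 s, if anything falls off the work surface, if the arm or the gripper's body presses on something with over 40 N, if the wrist force passes 120 N, or if a joint passes its speed limit or range.

### The arm

A 6-joint arm with a two-finger parallel gripper is mounted at the origin on the work surface. World frame = base frame: x ahead of the robot, y to its left, z up, the work surface at z = 0. Lengths are in m, angles in degrees, forces in N, time in s.
With the tool pointing down it reaches from about 0.25 to 0.725 m from the base axis. Payload 9.7 kg.
Tool frame: the origin (TCP) lies at the centre of the arm's flange, where the gripper is bolted on; the fingertips stand 173 mm ahead of it and the grasp point (between the pads) lies bot.grip_depth ahead of it (bot.grip_depth is the distance from the TCP to the grasp point, in m); z points along the fingers, y is the direction in which the jaws open and shut (so a half turn about z gives the same grasp; the last joint's range is limited). The gripper opens to 85 mm and grips with 20 to 120 N. Pads are 22 mm wide; open, the fingers measure 114 mm over their backs; the gripper's body (76 mm by 85 mm) begins 54 mm behind the grasp point. The pads swing forward as they close: fully open they stand 13 mm farther back than shut.
Start: joints at [76.146, 4.979, 10.078, 95.1, 0, 90], TCP at [0.132, 0.534, 0.405] pointing down, gripper open.
Joint ranges: [-179.16, 179.16], [-48.56, 103.87], [-65.8, 70.77], [-126.05, 130.52], [-82.76, 87.17], [-180, 180]. Speed limits (degrees/s): [127.2, 127.2, 147.25, 180, 180, 180].

### API

Orientations are given as [roll, pitch, yaw] about the fixed x, y, z axes, in that order (R = Rz(yaw) Ry(pitch) Rx(roll)).
In Python, from workcell import status, viewer, bot gives the robot as it stands. The module is installed in compiled form; this text tells all that it offers.
- The arm moves only by the tool move_arm, never from a script. Its argument "commands" is a list of rows, each an object with "claw": the gripper's target within -1 to 1 (fully open at 1, half-way at 0, shut at -1); "travel": the shift along the tool's x, y, z in cm, a list of three; "turn": the turn about the tool's z in degrees. A call has 1 to 5 rows; each row shifts and turns the commanded pose from where the row before left it, along the tool's axes as they then stand; what a row does not reach is not made up. A row lasts 1/12 s, in which the tool goes at most 41.7 mm and 7.16 degrees, less where a joint would pass 70% of its speed; a pose out of reach is approached as far as the arm can. A call is refused whole if a number of a shift passes 4.17 or a number of a turn 7.16, either way. A call with a gripper value outside its range is refused whole. The fingers move at their own pace and stop on an object; "squeeze" is the grip in N (left out, the last holds). Time passes only in rows, so rows that do not move let the fingers close. It gives the time, the measured TCP pose, the force and the opening at its end, in the units of the state.
- status.get_obs(): the state, without advancing time (a new reading comes with each control period).
- viewer.camera(name): name is "scene" or "top"; returns the picture (480x640x3 uint8, blue, green, red); there is no depth.
- viewer.camera_params(name): a dict with "camera_matrix" (3x3 intrinsics, pixels), "xyz" and "rotation" of the camera in the world. Camera axes: x right, y up, looking along -z (the intrinsics and any distortion apply to the point x, -y, -z); pixel columns grow to the right and rows downward; lengths in m; the calibration is good to about 2 mm. A picture is of the moment at which its call begins. camera_params takes no time and is no camera call.
- bot.job_done(): hands the job in, once; it reports no verdict.
The state is a dict: "time": time; "q": joint angles; "qd": joint speeds; "joint_efforts": joint torques, N m; "ee_pos": TCP position; "tcp_rot": TCP orientation; "wrist_force": force on the tool from outside, world axes, zero at the start; "torque": the same for the moment, N m; "opening": finger opening in m.
Only numpy, scipy, OpenCV 4.12 (cv2) and the standard library are available. Lean on these libraries where they do the work, as an engineer would, in place of code of your own. Each camera call takes 0.05 s, during which the arm holds its last target.

## Working session

There is one attempt and no reset: what is moved stays moved. The work goes in short steps, Python scripts to look and compute and a tool call to move; the robot and the scene stay as the last step left them, time stands still between calls to the robot, and variables do not carry over. Pictures are saved under pics/ and viewed, and the job is handed in when it is done.

Besides the shell and the picture viewer there is one more tool, called after ">>>" as name(argument=value, ...) on one line, values as JSON. move_arm: Moves the arm, as the interface text tells. Its arguments: {"type":"object","properties":{"commands":{"type":"array"},"squeeze":{"type":"number"}},"required":["commands"]}

```bash
mkdir -p pics; python3 - <<'E'
from workcell import status, viewer, bot
import cv2
o=status.get_obs(); print(o, bot.grip_depth)
for n in("scene","top"):
    cv2.imwrite(f"pics/{n}0.png",viewer.camera(n)); print(n,viewer.camera_params(n))
E
```

```text
{'time': 0.0, 'q': array([7.61454412e+01, 5.01168427e+00, 1.00333329e+01, 9.50982616e+01,
       1.91640155e-03, 9.00008919e+01]), 'qd': array([-0.06759213,  0.01214215,  0.03892444,  0.12801438,  0.01758441,
       -0.05952345]), 'joint_efforts': array([-1.35559996e-03, -5.20393324e+01,  4.64799464e+01,  1.67475455e-02,
       -2.01575904e-04,  4.49191361e-06]), 'ee_pos': array([0.13169978, 0.53400548, 0.40396726]), 'tcp_rot': array([-1.79923387e+02, -1.91520728e-03,  1.66144547e+02]), 'wrist_force': array([ 0.4521589 , -0.11093301,  0.47159508]), 'torque': array([ 0.02455666, -0.03988317,  0.02965472]), 'opening': 0.08512463383280822} 0.1547
scene {'camera_matrix': array([[436.49452525,   0.        , 321.46840921],
       [  0.        , 436.49452525, 246.40033782],
       [  0.        ,   0.        ,   1.        ]]), 'xyz': array([ 1.32151142, -0.18851947,  0.67363665]), 'rotation': array([50.99982399,  0.78965802, 83.43333118])}
top {'camera_matrix': array([[465.5731391 ,   0.        , 309.85665331],
       [  0.        , 465.5731391 , 237.06963938],
       [  0.        ,   0.        ,   1.        ]]), 'xyz': array([ 0.47915063, -0.0713863 ,  1.05954135]), 'rotation': array([ 6.50350635e+00,  5.27807014e-02, -9.05885583e+01])}
```

View pics/top0.png

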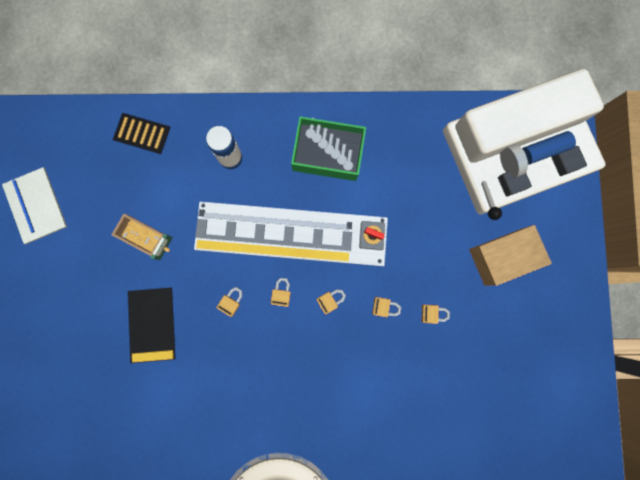

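View pics/scene0.png

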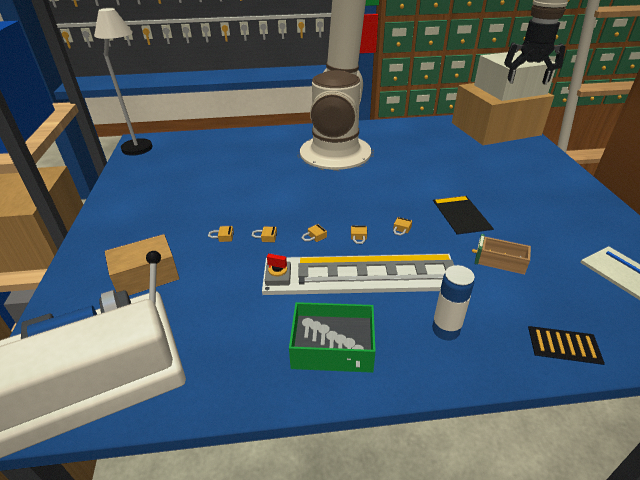

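```bash
cat > h.py <<'E'
import numpy as np, cv2
from scipy.spatial.transform import Rotation as R
from workcell import status, viewer, bot
def cam(n):
    p=viewer.camera_params(n); return p['camera_matrix'],np.array(p['xyz']),R.from_euler('xyz',p['rotation'],degrees=True).as_matrix()
def ray(n,uv):
    K,c,M=cam(n); uv=np.atleast_2d(np.asarray(uv,float))
    d=np.c_[(uv[:,0]-K[0,2])/K[0,0],-(uv[:,1]-K[1,2])/K[1,1],-np.ones(len(uv))]
    return c,d@M.T
def onz(n,uv,z):
    c,d=ray(n,uv); t=(z-c[2])/d[:,2]; return c+d*t[:,None]
def proj(n,P):
    K,c,M=cam(n); q=(np.atleast_2d(P)-c)@M; q=q/-q[:,2:]
    return np.c_[K[0,0]*q[:,0]+K[0,2], -K[1,1]*q[:,1]+K[1,2]]
def rect(n,mask,z):
    """min-area rect of each mask blob on plane z: centre, size, yaw of long side"""
    out=[]
    for c in cv2.findContours(mask,cv2.RETR_EXTERNAL,cv2.CHAIN_APPROX_NONE)[0]:
        if cv2.contourArea(c)<15: continue
        P=onz(n,c[:,0,:],z)[:,:2]
        r=cv2.minAreaRect((P*1000).astype(np.float32)); out.append((c,r))
    return out
def blow(im,x0,y0,w,h,k,name):
    cv2.imwrite(name,cv2.resize(im[y0:y0+h,x0:x0+w],None,fx=k,fy=k,interpolation=cv2.INTER_CUBIC))
E
python3 - <<'E'
from h import *
a=cv2.imread("pics/top0.png"); b=cv2.imread("pics/scene0.png")
blow(a,190,190,270,140,2.9,"pics/a1.png")
blow(a,100,200,100,170,3.5,"pics/a2.png")
blow(b,200,190,340,120,2.3,"pics/b1.png")
E
```

```text
(no output)
```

View pics/a1.png

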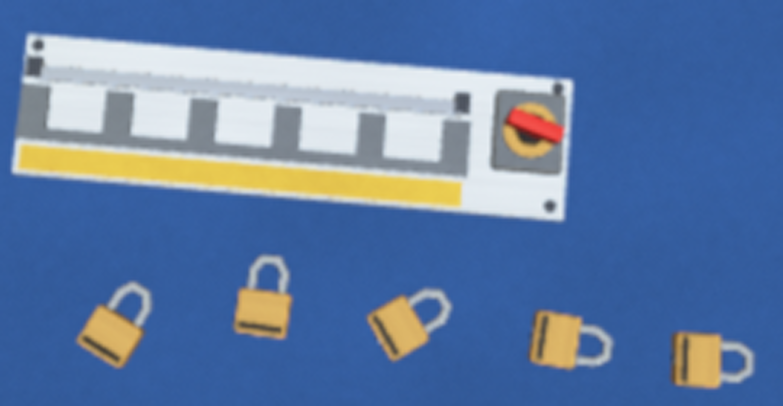

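View pics/a2.png

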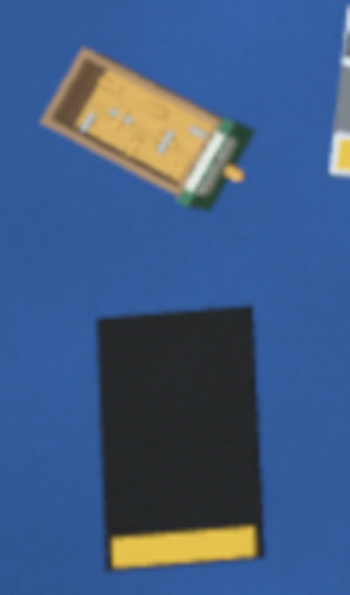

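View pics/b1.png

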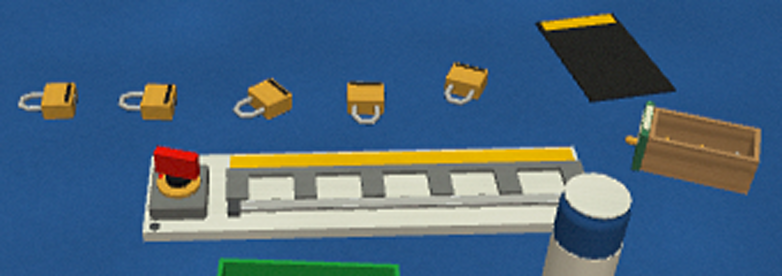

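```bash
cat > m.py <<'E'
from h import *
def ang(r):  # long-side yaw
    (c,(w,h),a)=r; 
    return (a if w>=h else a+90)
def rep(tag,n,mask,z,minA=15):
    for c,r in rect(n,mask,z):
        if cv2.contourArea(c)<minA: continue
        m=c[:,0].mean(0); print(tag,n,'px',m.round(0),'c',np.round(r[0],1),'sz',np.round(r[1],1),'longyaw',round(ang(r),1))
def masks(im):
    hsv=cv2.cvtColor(im,cv2.COLOR_BGR2HSV); H,S,V=cv2.split(hsv); f=lambda x:(x*255).astype(np.uint8)
    return dict(brass=f((H>10)&(H<22)&(S>110)&(V>90)),yellow=f((H>=21)&(H<33)&(S>150)&(V>130)),red=f(((H<7)|(H>173))&(S>150)&(V>110)),
      black=f((V<60)),white=f((S<60)&(V>200)),notblue=f(~((H>100)&(H<120)&(S>120))))
E
python3 - <<'E'
from m import *
for n in('top','scene'):
    im=cv2.imread(f"pics/{n}0.png"); M=masks(im)
    rep('brass',n,M['brass'],.022 if n=='top' else .015); rep('yellow',n,M['yellow'],.012 if n=='top' else .012,60); rep('red',n,M['red'],.07,)
    rep('nb',n,M['notblue'],.012,300)
E
```

```text
brass top px [430. 313.] c [ 425.2 -333.3] sz [33.  36.9] longyaw 177.6
brass top px [381. 307.] c [ 441.5 -226.9] sz [32.2 36.8] longyaw 169.0
brass top px [228. 305.] c [447.7 111. ] sz [38.2 31.9] longyaw 56.3
brass top px [327. 303.] c [ 451.5 -107.3] sz [37.6 30.7] longyaw 30.4
brass top px [281. 297.] c [464.1  -4.7] sz [37.3 30.4] longyaw 81.3
brass top px [625. 269.] c [ 520.9 -769.7] sz [67.5 13.3] longyaw 89.4
brass top px [487. 265.] c [ 530.6 -464.6] sz [86.4  4.2] longyaw 20.5
brass top px [371. 239.] c [ 591.4 -207.3] sz [36.9 16.2] longyaw 66.5
brass top px [375. 228.] c [ 617.  -218.2] sz [26.2  7.5] longyaw 68.6
brass top px [140. 235.] c [605.5 310.1] sz [81.9 44.2] longyaw 61.4
brass top px [159. 138.] c [831.4 273.3] sz [ 8.8 51.8] longyaw 163.4
brass top px [152. 136.] c [836.5 290.3] sz [ 8.9 51.8] longyaw 163.5
brass top px [144. 133.] c [841.6 307.2] sz [ 8.9 51.9] longyaw 163.6
brass top px [137. 131.] c [846.8 324.2] sz [ 8.9 51.9] longyaw 163.7
brass top px [130. 129.] c [852.4 341.1] sz [ 8.9 50.9] longyaw 163.8
brass top px [122. 127.] c [857.5 358.1] sz 
[... 4111 characters left out ...]
. 261.] c [ 614.1 -212.7] sz [38.7 45.2] longyaw 177.2
red scene px [369.  33.] c [-1298.5   375.1] sz [ 85.2 857.9] longyaw 167.6
nb scene px [337. 455.] c [1034.  -130.2] sz [1017.7  125.7] longyaw 90.0
nb scene px [565. 345.] c [856.4 312.9] sz [118.3  70.1] longyaw 72.7
nb scene px [333. 337.] c [ 778.3 -114.4] sz [163.3 165.5] longyaw 170.0
nb scene px [383. 281.] c [663.5 -19.5] sz [470.2 235.2] longyaw 82.5
nb scene px [617. 267.] c [680.7 549.3] sz [141.1 111.9] longyaw 23.0
nb scene px [501. 254.] c [590.1 308.9] sz [127.8 121.5] longyaw 57.9
nb scene px [462. 215.] c [418.9 277.3] sz [161.6  99. ] longyaw 4.2
nb scene px [227. 168.] c [-799.7 -117.2] sz [4842.3 3645. ] longyaw 78.8
```

```bash
python3 - <<'E'
from m import *
yaw=-5.5
for n in('top','scene'):
    im=cv2.imread(f"pics/{n}0.png"); M=masks(im)
    # gray level profile in fixture-aligned patch z=12
    g=cv2.cvtColor(im,cv2.COLOR_BGR2GRAY)
    F=np.array([.6105,.0108]);
    for z in(.017,):
        xs=np.arange(-60,60.1,1); ys=np.arange(-180,180.1,1)
        c,s=np.cos(np.radians(yaw)),np.sin(np.radians(yaw))
        X,Y=np.meshgrid(xs,ys,indexing='ij')
        P=np.c_[(F[0]+(c*X-s*Y).ravel()/1e3),(F[1]+(s*X+c*Y).ravel()/1e3),np.full(X.size,z)]
        uv=proj(n,P).astype(np.float32)
        W=cv2.remap(g,uv[:,0].reshape(X.shape),uv[:,1].reshape(X.shape),cv2.INTER_LINEAR)
        cv2.imwrite(f"pics/w_{n}.png",cv2.resize(W[::-1,::-1],None,fx=2,fy=2))
        r=W[(xs>-10)&(xs<3)].astype(float).mean(0); d=np.gradient(r)
        e=[(ys[i],int(d[i])) for i in range(1,len(ys)-1) if abs(d[i])>8 and abs(d[i])>=abs(d[i-1]) and abs(d[i])>abs(d[i+1])]
        print(n,'y edges',e)
        r=W[:,np.abs(ys)<15].astype(float).mean(1); d=np.gradient(r)
        print(n,'x edges',[(xs[i],int(d[i])) for i in range(1,len(xs)-1) if abs(d[i])>5 and abs(d[i])>=abs(d[i-1]) and abs(d[i])>abs(d[i+1])])
        # slope: yaw refine via stripe edges
        for lo,hi in((-160,-80),(80,160)):
            r=W[:, (ys>lo)&(ys<hi)].astype(float).mean(1)
            d=np.gradient(r); print('  ',[(xs[i],int(d[i])) for i in range(1,len(xs)-1) if abs(d[i])>8 and abs(d[i])>=abs(d[i-1]) and abs(d[i])>abs(d[i+1])])
E
```

```text
top y edges [(np.float64(-177.0), -21), (np.float64(-155.0), 20), (np.float64(-111.0), -18), (np.float64(-89.0), 20), (np.float64(-44.0), -18), (np.float64(-24.0), 19), (np.float64(20.0), -20), (np.float64(42.0), 20), (np.float64(86.0), -21), (np.float64(108.0), 19), (np.float64(151.0), -22), (np.float64(176.0), -8)]
top x edges [(np.float64(-55.0), 28), (np.float64(-32.0), 7), (np.float64(-27.0), -19), (np.float64(-17.0), 20), (np.float64(19.0), -8), (np.float64(32.0), 7), (np.float64(56.0), -27)]
   [(np.float64(-55.0), 27), (np.float64(-27.0), -18), (np.float64(-17.0), 12), (np.float64(56.0), -28)]
   [(np.float64(-55.0), 26), (np.float64(-27.0), -18), (np.float64(-17.0), 12), (np.float64(56.0), -27)]
scene y edges [(np.float64(-157.0), 35), (np.float64(-112.0), -32), (np.float64(-91.0), 23), (np.float64(-47.0), -38), (np.float64(-25.0), 34), (np.float64(18.0), -44), (np.float64(21.0), 9), (np.float64(41.0), 31), (np.float64(84.0), -38), (np.float64(87.0), 9), (np.float64(107.0), 30), (np.float64(149.0), -42), (np.float64(152.0), 13), (np.float64(157.0), 8)]
scene x edges [(np.float64(-50.0), 20), (np.float64(-27.0), -9), (np.float64(-18.0), -9), (np.float64(-11.0), 36), (np.float64(19.0), -7), (np.float64(32.0), -20), (np.float64(38.0), 23)]
   [(np.float64(-49.0), 20), (np.float64(-27.0), -10), (np.float64(-12.0), 18), (np.float64(32.0), -15), (np.float64(37.0), 24)]
   [(np.float64(-49.0), 22), (np.float64(-27.0), -12), (np.float64(-11.0), 15), (np.float64(32.0), -16), (np.float64(37.0), 13)]
```

>>> move_arm(commands=[{"claw":1,"travel":[0,0,0],"turn":7}])

```text
time: 0.18
ee_pos: [0.1317, 0.534, 0.4042]
tcp_rot: [-179.9, 0.0, 159.3]
wrist_force: [-1.3, -0.4, -0.3]
opening: 0.0855
```

```bash
python3 -c "
from h import *
o=status.get_obs();print(o['q'],o['ee_pos'],o['tcp_rot'])"
```

```text
[ 7.61459743e+01  5.00171115e+00  1.00450547e+01  9.50972440e+01
 -5.06996724e-04  9.68865876e+01] [0.13169886 0.53400338 0.40416801] [-1.79946549e+02  6.96623100e-03  1.59259390e+02]
```

```bash
cat > p.py <<'E'
from h import *
import sys,json
def plan(x,y,z,yaw,claw=None,spd=40,mode='both'):
    o=status.get_obs(); p=np.array(o['ee_pos'])*1e3; w=o['tcp_rot'][2]
    t=np.array([x,y,z]); d=t-p; dy=(yaw-w+180)%360-180
    q6=o['q'][5]-dy+np.degrees(np.arctan2(y,x))-o['q'][0]
    n=max(int(np.ceil(np.linalg.norm(d)/spd)),int(np.ceil(abs(dy)/7.1)),1)
    turn=-dy/n; rows=[]
    cur=p.copy(); cy=w
    for i in range(n):
        k=(t-cur)/(n-i); a=np.radians(cy)
        tr=np.array([k[0]*np.cos(a)+k[1]*np.sin(a),k[0]*np.sin(a)-k[1]*np.cos(a),-k[2]])
        tr=np.round(tr/10,2 if n<3 else 1); tu=round(-((yaw-cy+180)%360-180)/(n-i),1)
        rows.append((tr.tolist(),tu)); m=tr*10
        cur+= [m[0]*np.cos(a)+m[1]*np.sin(a), m[0]*np.sin(a)-m[1]*np.cos(a),-m[2]]; cy-=tu
    print('t',round(o['time'],2),'at',p.round(1),round(w,2),'end q6',round(q6,1),'F',np.round(o['wrist_force'],1),'T',np.round(o['torque'],2),'op',round(o['opening']*1e3,1))
    for r in rows: print(r)
if __name__=='__main__': plan(*map(float,sys.argv[1:5]),**({'spd':float(sys.argv[5])} if len(sys.argv)>5 else {}))
E
python3 p.py 600 -210.5 300 68.6 41
```

```text
t 0.18 at [131.7 534.  404.2] 159.26 end q6 92.1 F [-1.3 -0.4 -0.3] T [0.05 0.02 0.01] op 85.5
([-3.2, -2.4, 0.5], np.float64(4.1))
([-3.4, -2.2, 0.5], np.float64(4.1))
([-3.5, -1.9, 0.5], np.float64(4.1))
([-3.6, -1.7, 0.5], np.float64(4.1))
([-3.7, -1.4, 0.5], np.float64(4.1))
([-3.8, -1.1, 0.5], np.float64(4.1))
([-3.9, -0.9, 0.5], np.float64(4.1))
([-4.0, -0.6, 0.5], np.float64(4.1))
([-4.0, -0.3, 0.5], np.float64(4.1))
([-4.0, -0.0, 0.5], np.float64(4.1))
([-4.0, 0.3, 0.5], np.float64(4.1))
([-4.0, 0.6, 0.4], np.float64(4.1))
([-3.9, 0.8, 0.5], np.float64(4.1))
([-3.8, 1.1, 0.4], np.float64(4.2))
([-3.7, 1.4, 0.5], np.float64(4.1))
([-3.6, 1.7, 0.4], np.float64(4.2))
([-3.5, 1.9, 0.5], np.float64(4.1))
([-3.4, 2.2, 0.4], np.float64(4.2))
([-3.2, 2.4, 0.5], np.float64(4.1))
([-3.0, 2.6, 0.4], np.float64(4.2))
([-2.9, 2.8, 0.5], np.float64(4.1))
([-2.6, 3.1, 0.4], np.float64(4.2))
```

>>> move_arm(commands=[{"claw":1,"travel":[-3.2,-2.4,0.5],"turn":4.1},{"claw":1,"travel":[-3.4,-2.2,0.5],"turn":4.1},{"claw":1,"travel":[-3.5,-1.9,0.5],"turn":4.1},{"claw":1,"travel":[-3.6,-1.7,0.5],"turn":4.1},{"claw":1,"travel":[-3.7,-1.4,0.5],"turn":4.1}])

```text
time: 0.6
ee_pos: [0.2382, 0.3631, 0.379]
tcp_rot: [-180.0, 0.0, 138.5]
wrist_force: [1.3, 0.6, -0.7]
opening: 0.0856
```

>>> move_arm(commands=[{"claw":1,"travel":[-3.8,-1.1,0.5],"turn":4.1},{"claw":1,"travel":[-3.9,-0.9,0.5],"turn":4.1},{"claw":1,"travel":[-4,-0.6,0.5],"turn":4.1},{"claw":1,"travel":[-4,-0.3,0.5],"turn":4.1},{"claw":1,"travel":[-4,0,0.5],"turn":4.1}])

```text
time: 1.02
ee_pos: [0.3443, 0.1933, 0.3544]
tcp_rot: [180.0, -0.0, 118.0]
wrist_force: [0.7, 0.6, 0.6]
opening: 0.0852
```

>>> move_arm(commands=[{"claw":1,"travel":[-4,0.3,0.5],"turn":4.1},{"claw":1,"travel":[-4,0.6,0.4],"turn":4.1},{"claw":1,"travel":[-3.9,0.8,0.5],"turn":4.1},{"claw":1,"travel":[-3.8,1.1,0.4],"turn":4.1},{"claw":1,"travel":[-3.7,1.4,0.5],"turn":4.1}])

```text
time: 1.43
ee_pos: [0.4508, 0.0243, 0.3315]
tcp_rot: [180.0, -0.0, 97.4]
wrist_force: [0.5, 1.1, 0.7]
opening: 0.085
```

>>> move_arm(commands=[{"claw":1,"travel":[-3.6,1.7,0.4],"turn":4.1},{"claw":1,"travel":[-3.5,1.9,0.5],"turn":4.1},{"claw":1,"travel":[-3.4,2.2,0.4],"turn":4.1},{"claw":1,"travel":[-3.2,2.4,0.5],"turn":4.1},{"claw":1,"travel":[-3,2.6,0.4],"turn":4.1}])

```text
time: 1.85
ee_pos: [0.5578, -0.1446, 0.3089]
tcp_rot: [-180.0, -0.0, 76.9]
wrist_force: [0.9, 0.2, 0.6]
opening: 0.0852
```

```bash
python3 p.py 600 -210.5 300 68.6
```

```text
t 1.85 at [ 557.8 -144.6  308.9] 76.92 end q6 92.1 F [0.9 0.2 0.6] T [ 0.   -0.02  0.01] op 85.2
([-2.73, 2.8, 0.44], np.float64(4.2))
([-2.53, 3.0, 0.45], np.float64(4.1))
```

>>> move_arm(commands=[{"claw":1,"travel":[-2.7,2.8,0.4],"turn":4.2},{"claw":0.2,"travel":[-2.5,3.0,0.5],"turn":4.1},{"claw":0.2,"travel":[0,0,2.8],"turn":0},{"claw":0.2,"travel":[0,0,2.8],"turn":0},{"claw":0.2,"travel":[0,0,2.8],"turn":0}])

```text
time: 2.27
ee_pos: [0.6, -0.2086, 0.2148]
tcp_rot: [-180.0, -0.0, 68.8]
wrist_force: [0.3, 0.2, -0.3]
opening: 0.0512
```

```bash
python3 p.py 600 -210.5 215 68.6; python3 - <<'E'
from m import *
for n in('top','scene'):
    im=viewer.camera(n); cv2.imwrite(f'pics/{n}1.png',im)
    blow(im,*((320,180,120,100) if n=='top' else (210,190,140,130)),5,f'pics/{n}1z.png')
E
```

```text
t 2.27 at [ 600.  -208.6  214.8] 68.77 end q6 92.1 F [ 0.3  0.2 -0.3] T [-0.01 -0.    0.05] op 51.2
([-0.18, 0.07, -0.02], np.float64(0.2))
```

View pics/scene1z.png

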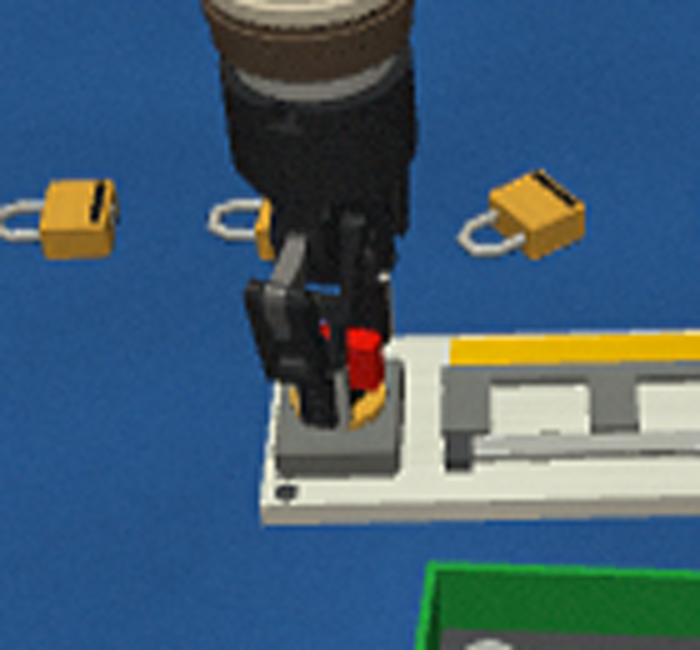

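>>> move_arm(commands=[{"claw":0.2,"travel":[-0.2,0.1,0],"turn":0.2},{"claw":-1,"travel":[0,0,0],"turn":0},{"claw":-1,"travel":[0,0,0],"turn":0},{"claw":-1,"travel":[0,0,0],"turn":0},{"claw":-1,"travel":[0,0,0],"turn":0}], squeeze=30)

```text
time: 2.78
ee_pos: [0.6008, -0.21, 0.2189]
tcp_rot: [179.8, -0.0, 68.7]
wrist_force: [2.9, 0.0, 5.9]
opening: 0.0114
```

>>> move_arm(commands=[{"claw":-1,"travel":[0,0,0],"turn":0},{"claw":-1,"travel":[0,0,0],"turn":0},{"claw":-1,"travel":[0,0,0],"turn":0}])

```text
time: 3.03
ee_pos: [0.6008, -0.21, 0.2189]
tcp_rot: [179.8, -0.0, 68.7]
wrist_force: [2.2, -0.5, 6.1]
opening: 0.0117
```

```bash
python3 p.py 600 -210.5 215 68.6
```

```text
t 3.03 at [ 600.8 -210.   218.9] 68.66 end q6 92.1 F [ 2.2 -0.5  6.1] T [-0.08 -0.43  0.  ] op 11.7
([-0.07, -0.06, 0.39], np.float64(0.1))
```

>>> move_arm(commands=[{"claw":-1,"travel":[0,0,-0.5],"turn":0},{"claw":-1,"travel":[0,0,0],"turn":0}])

```text
time: 3.2
ee_pos: [0.6009, -0.2101, 0.22]
tcp_rot: [179.9, -0.0, 68.7]
wrist_force: [11.2, -4.0, -16.9]
opening: 0.011
```

>>> move_arm(commands=[{"claw":-1,"travel":[0,0,0],"turn":-7},{"claw":-1,"travel":[0,0,0],"turn":-7},{"claw":-1,"travel":[0,0,0],"turn":0}])

```text
time: 3.45
ee_pos: [0.6006, -0.21, 0.22]
tcp_rot: [180.0, 0.0, 83.1]
wrist_force: [9.7, -3.4, -16.6]
opening: 0.0112
```

```bash
python3 p.py 600 -210.5 215 174.5
```

```text
t 3.45 at [ 600.6 -210.   220. ] 83.11 end q6 -13.8 F [  9.7  -3.4 -16.6] T [-0.77 -2.02  0.07] op 11.2
([-0.0, -0.0, 0.0], np.float64(-7.0))
([-0.0, -0.0, 0.0], np.float64(-7.0))
([-0.0, -0.0, 0.0], np.float64(-7.0))
([-0.0, -0.0, 0.1], np.float64(-7.0))
([-0.0, -0.0, 0.0], np.float64(-7.0))
([-0.0, -0.0, 0.1], np.float64(-7.0))
([-0.0, -0.0, 0.0], np.float64(-7.1))
([0.0, -0.0, 0.1], np.float64(-7.0))
([0.0, -0.0, 0.0], np.float64(-7.1))
([0.0, -0.0, 0.1], np.float64(-7.0))
([0.0, -0.0, 0.0], np.float64(-7.1))
([0.0, -0.0, 0.1], np.float64(-7.0))
([0.0, -0.1, 0.0], np.float64(-7.1))
```

>>> move_arm(commands=[{"claw":-1,"travel":[0,0.1,0.3],"turn":-7},{"claw":-1,"travel":[0,0,0],"turn":-7},{"claw":-1,"travel":[0,0,0],"turn":-7}])

```text
time: 3.7
ee_pos: [0.6006, -0.2101, 0.2197]
tcp_rot: [-179.9, 0.0, 104.0]
wrist_force: [-5.8, -1.1, 5.9]
opening: 0.0113
```

```bash
python3 p.py 600 -210.5 215 174.5|head -1
```

```text
t 3.7 at [ 600.6 -210.1  219.7] 103.98 end q6 -13.8 F [-5.8 -1.1  5.9] T [-0.19  1.17 -0.08] op 11.3
```

>>> move_arm(commands=[{"claw":-1,"travel":[0,-0.04,-0.1],"turn":-7},{"claw":-1,"travel":[0,0,0],"turn":-7},{"claw":-1,"travel":[0,0,0],"turn":-7},{"claw":-1,"travel":[0,0,0],"turn":-7},{"claw":-1,"travel":[0,0,0],"turn":-7}])

```text
time: 4.12
ee_pos: [0.5998, -0.2105, 0.2197]
tcp_rot: [-179.8, -0.1, 139.0]
wrist_force: [-5.7, -4.1, 0.3]
opening: 0.011
```

>>> move_arm(commands=[{"claw":-1,"travel":[0,0,0],"turn":-7},{"claw":-1,"travel":[0,0,0],"turn":-7},{"claw":-1,"travel":[0,0,0],"turn":-7},{"claw":-1,"travel":[0,0,0],"turn":-7},{"claw":-1,"travel":[0,0,0],"turn":0}])

```text
time: 4.53
ee_pos: [0.5996, -0.2111, 0.2197]
tcp_rot: [-179.8, -0.1, 167.0]
wrist_force: [-6.8, -6.2, -0.1]
opening: 0.0114
```

```bash
python3 p.py 600 -210.5 215 174.5|head -1
```

```text
t 4.53 at [ 599.6 -211.1  219.7] 167.02 end q6 -13.8 F [-6.8 -6.2 -0.1] T [-1.57  1.44  0.02] op 11.4
```

>>> move_arm(commands=[{"claw":-1,"travel":[0,-0.03,0],"turn":-4},{"claw":-1,"travel":[0,0,0],"turn":-3},{"claw":-1,"travel":[0,0,0],"turn":0}])

```text
time: 4.78
ee_pos: [0.5995, -0.2114, 0.2197]
tcp_rot: [-179.8, -0.2, 173.8]
wrist_force: [-6.6, -6.8, 0.2]
opening: 0.0115
```

```bash
python3 p.py 600 -210.5 215 174.5|head -1
```

```text
t 4.78 at [ 599.5 -211.4  219.7] 173.76 end q6 -13.8 F [-6.6 -6.8  0.2] T [-1.45  1.34 -0.03] op 11.5
```

>>> move_arm(commands=[{"claw":-1,"travel":[0,0,0],"turn":-3},{"claw":-1,"travel":[0,0,0],"turn":0}])

```text
time: 4.95
ee_pos: [0.5995, -0.2114, 0.2198]
tcp_rot: [-179.9, -0.2, 176.7]
wrist_force: [-6.1, -7.0, -0.8]
opening: 0.0116
```

```bash
python3 p.py 600 -210.5 215 174.5|head -1
```

```text
t 4.95 at [ 599.5 -211.4  219.8] 176.68 end q6 -13.8 F [-6.1 -7.  -0.8] T [-1.44  1.26 -0.76] op 11.6
```

>>> move_arm(commands=[{"claw":-1,"travel":[0,0,0],"turn":-3},{"claw":-1,"travel":[0,0,0],"turn":0}])

```text
time: 5.12
ee_pos: [0.5995, -0.2115, 0.2199]
tcp_rot: [-179.9, -0.2, 179.6]
wrist_force: [-6.1, -6.2, 0.6]
opening: 0.0114
```

```bash
python3 p.py 600 -210.5 215 174.5|head -1
```

```text
t 5.12 at [ 599.5 -211.5  219.9] 179.62 end q6 -13.8 F [-6.1 -6.2  0.6] T [-1.3   1.28 -1.45] op 11.4
```

>>> move_arm(commands=[{"claw":-1,"travel":[0,0,0],"turn":4.0},{"claw":-0.2,"travel":[0,0,0],"turn":0},{"claw":-0.2,"travel":[0,0,0],"turn":0},{"claw":-0.2,"travel":[0,0,0],"turn":0}])

```text
time: 5.45
ee_pos: [0.6007, -0.2103, 0.2201]
tcp_rot: [180.0, 0.0, 175.8]
wrist_force: [-0.2, 0.4, -0.2]
opening: 0.0342
```

>>> move_arm(commands=[{"claw":0.2,"travel":[0,0,-4],"turn":0},{"claw":0.2,"travel":[0,0,-4],"turn":0}])

```text
time: 5.62
ee_pos: [0.5999, -0.2099, 0.2981]
tcp_rot: [179.9, -0.3, 175.7]
wrist_force: [1.2, -0.6, 0.2]
opening: 0.0511
```

```bash
python3 p.py 425 -334 220 88.5
```

```text
t 5.62 at [ 599.9 -209.9  298.1] 175.75 end q6 53.3 F [ 1.2 -0.6  0.2] T [ 0.01 -0.07 -0.02] op 51.1
([1.3, -1.1, 0.6], np.float64(6.7))
([1.1, -1.2, 0.6], np.float64(6.7))
([1.0, -1.3, 0.6], np.float64(6.7))
([0.8, -1.4, 0.6], np.float64(6.7))
([0.7, -1.5, 0.6], np.float64(6.7))
([0.5, -1.6, 0.6], np.float64(6.7))
([0.3, -1.6, 0.6], np.float64(6.7))
([0.1, -1.6, 0.6], np.float64(6.7))
([-0.1, -1.7, 0.6], np.float64(6.7))
([-0.3, -1.6, 0.6], np.float64(6.7))
([-0.5, -1.6, 0.6], np.float64(6.7))
([-0.6, -1.5, 0.6], np.float64(6.8))
([-0.9, -1.4, 0.6], np.float64(6.7))
```

>>> move_arm(commands=[{"claw":0.3,"travel":[1.3,-1.1,0.6],"turn":6.7},{"claw":0.3,"travel":[1.1,-1.2,0.6],"turn":6.7},{"claw":0.3,"travel":[1.0,-1.3,0.6],"turn":6.7},{"claw":0.3,"travel":[0.8,-1.4,0.6],"turn":6.7},{"claw":0.3,"travel":[0.7,-1.5,0.6],"turn":6.7}])

```text
time: 6.03
ee_pos: [0.533, -0.2581, 0.2697]
tcp_rot: [180.0, 0.0, 141.9]
wrist_force: [-0.1, -0.1, 0.0]
opening: 0.0554
```

>>> move_arm(commands=[{"claw":0.5,"travel":[0.5,-1.6,0.6],"turn":6.7},{"claw":0.5,"travel":[0.3,-1.6,0.6],"turn":6.7},{"claw":0.5,"travel":[0.1,-1.6,0.6],"turn":6.7},{"claw":0.5,"travel":[-0.1,-1.7,0.6],"turn":6.7},{"claw":0.5,"travel":[-0.3,-1.6,0.6],"turn":6.7}])

```text
time: 6.45
ee_pos: [0.4655, -0.3058, 0.2397]
tcp_rot: [180.0, 0.0, 108.4]
wrist_force: [0.6, -0.3, -0.5]
opening: 0.064
```

>>> move_arm(commands=[{"claw":0.5,"travel":[-0.5,-1.6,0.6],"turn":6.7},{"claw":0.5,"travel":[-0.6,-1.5,0.6],"turn":6.8},{"claw":0.5,"travel":[-0.9,-1.4,0.6],"turn":6.7}])

```text
time: 6.7
ee_pos: [0.4255, -0.3348, 0.2217]
tcp_rot: [180.0, 0.0, 88.2]
wrist_force: [-0.2, -1.1, 0.3]
opening: 0.064
```

```bash
python3 p.py 425 -334 177 88.5;  python3 - <<'E'
from m import *
for n in('top','scene'):
    im=viewer.camera(n); cv2.imwrite(f'pics/{n}2.png',im)
    blow(im,*((190,190,260,140) if n=='top' else (190,190,300,120)),3 if n=='top' else 2.6,f'pics/{n}2z.png')
E
```

```text
t 6.7 at [ 425.5 -334.8  221.7] 88.22 end q6 53.3 F [-0.2 -1.1  0.3] T [ 0.03  0.03 -0.01] op 64.0
([0.04, -0.02, 2.24], np.float64(-0.1))
([0.03, -0.03, 2.23], np.float64(-0.2))
```

View pics/scene2z.png

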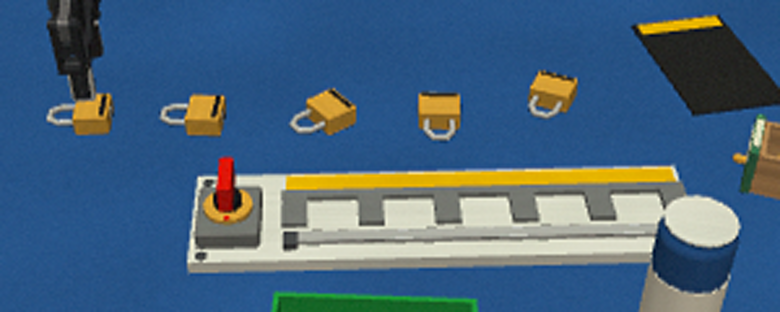

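View pics/top2z.png

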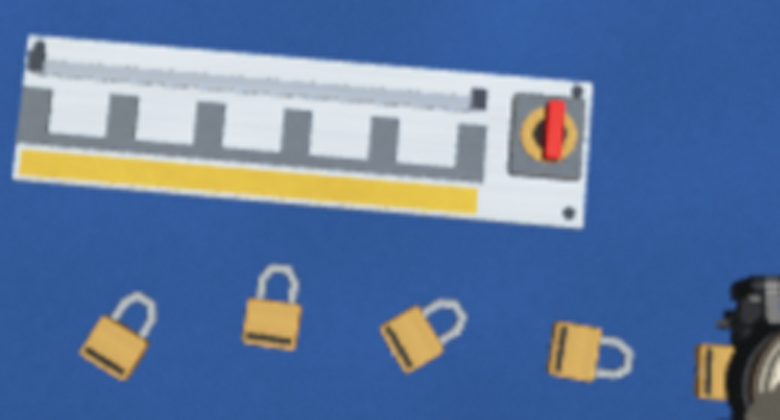

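>>> move_arm(commands=[{"claw":0.5,"travel":[0,0,2.2],"turn":-0.3},{"claw":0.5,"travel":[0,0,2.2],"turn":0},{"claw":-1,"travel":[0,0,0],"turn":0},{"claw":-1,"travel":[0,0,0],"turn":0},{"claw":-1,"travel":[0,0,0],"turn":0}], squeeze=60)

```text
time: 7.22
ee_pos: [0.4265, -0.3345, 0.1789]
tcp_rot: [180.0, 0.0, 88.9]
wrist_force: [-0.1, -0.9, -1.5]
opening: 0.0387
```

>>> move_arm(commands=[{"claw":-1,"travel":[0,0,0],"turn":0},{"claw":-1,"travel":[0,0,0],"turn":0}])

```text
time: 7.38
ee_pos: [0.4264, -0.3347, 0.1789]
tcp_rot: [179.9, 0.1, 88.8]
wrist_force: [-0.6, 0.8, -2.2]
opening: 0.0386
```

```bash
python3 p.py 425 -334 177 88.5;  python3 - <<'E'
from m import *
for n in('scene',):
    im=viewer.camera(n); cv2.imwrite(f'pics/{n}3.png',im)
    blow(im,180,180,100,80,7,f'pics/{n}3z.png')
E
```

```text
t 7.38 at [ 426.4 -334.7  178.9] 88.8 end q6 53.3 F [-0.6  0.8 -2.2] T [ 0.    0.04 -0.  ] op 38.6
([0.07, -0.15, 0.19], np.float64(0.3))
```

View pics/scene3z.png

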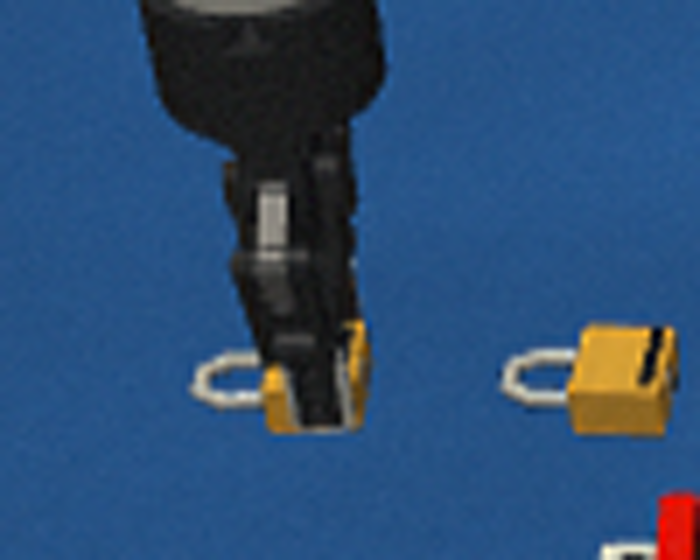

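>>> move_arm(commands=[{"claw":0,"travel":[0,0,0],"turn":0},{"claw":0,"travel":[0,0,-0.7],"turn":0},{"claw":0,"travel":[0,0,0],"turn":0},{"claw":-1,"travel":[0,0,0],"turn":0},{"claw":-1,"travel":[0,0,0],"turn":0}], squeeze=60)

```text
time: 7.85
ee_pos: [0.4263, -0.3349, 0.1866]
tcp_rot: [179.9, 0.1, 88.7]
wrist_force: [-3.2, 1.6, 11.7]
opening: 0.0384
```

>>> move_arm(commands=[{"claw":-1,"travel":[0,0,0],"turn":0},{"claw":-1,"travel":[0,0,0],"turn":0}])

```text
time: 8.02
ee_pos: [0.4263, -0.3349, 0.1866]
tcp_rot: [179.9, 0.1, 88.7]
wrist_force: [-2.3, 2.3, 10.3]
opening: 0.0379
```

```bash
cat > t.py <<'E'
# target TCP for pocket i (y mm), grasp offset g (lock origin minus TCP along lock x)
import sys; from p import *
def place(py,g,z,spd=40,F=(611.7,8.5),yaw=-5.5,px=3.5):
    a=np.radians(yaw); c,s=np.cos(a),np.sin(a); fx=px-g
    plan(F[0]+c*fx-s*py,F[1]+s*fx+c*py,z,yaw+180,spd=spd)
if __name__=='__main__': place(*map(float,sys.argv[1:]))
E
python3 t.py -132 0 225
```

```text
t 8.02 at [ 426.3 -334.9  186.6] 88.74 end q6 -6.1 F [-2.3  2.3 10.3] T [ 0.34  0.49 -0.04] op 37.9
([1.7, 1.3, -0.3], np.float64(-6.6))
([1.5, 1.5, -0.3], np.float64(-6.6))
([1.3, 1.7, -0.3], np.float64(-6.6))
([1.1, 1.8, -0.3], np.float64(-6.6))
([0.9, 1.9, -0.3], np.float64(-6.6))
([0.7, 2.0, -0.3], np.float64(-6.6))
([0.4, 2.1, -0.3], np.float64(-6.6))
([0.2, 2.1, -0.3], np.float64(-6.6))
([-0.1, 2.1, -0.3], np.float64(-6.6))
([-0.3, 2.1, -0.3], np.float64(-6.6))
([-0.5, 2.1, -0.3], np.float64(-6.6))
([-0.8, 2.0, -0.3], np.float64(-6.6))
([-0.9, 1.8, -0.2], np.float64(-6.6))
```

>>> move_arm(commands=[{"claw":-1,"travel":[0,0,-2],"turn":0},{"claw":-1,"travel":[0,0,-3],"turn":0},{"claw":-1,"travel":[0,0,-4],"turn":0}])

```text
time: 8.27
ee_pos: [0.4252, -0.3341, 0.2733]
tcp_rot: [-179.8, -0.2, 88.7]
wrist_force: [0.3, -0.5, -1.6]
opening: 0.0377
```

>>> move_arm(commands=[{"claw":-1,"travel":[1.7,1.3,0],"turn":-6.6},{"claw":-1,"travel":[1.5,1.5,0],"turn":-6.6},{"claw":-1,"travel":[1.3,1.7,0],"turn":-6.6},{"claw":-1,"travel":[1.1,1.8,0],"turn":-6.6},{"claw":-1,"travel":[0.9,1.9,0],"turn":-6.6}])

```text
time: 8.68
ee_pos: [0.4943, -0.2522, 0.2748]
tcp_rot: [180.0, 0.0, 122.1]
wrist_force: [-0.4, -0.7, -2.5]
opening: 0.0378
```

>>> move_arm(commands=[{"claw":-1,"travel":[0.7,2.0,0],"turn":-6.6},{"claw":-1,"travel":[0.4,2.1,0],"turn":-6.6},{"claw":-1,"travel":[0.2,2.1,0],"turn":-6.6},{"claw":-1,"travel":[-0.1,2.1,0],"turn":-6.6},{"claw":-1,"travel":[-0.3,2.1,0],"turn":-6.6}])

```text
time: 9.1
ee_pos: [0.5626, -0.1712, 0.2747]
tcp_rot: [-180.0, -0.0, 155.1]
wrist_force: [-0.4, 0.1, -1.9]
opening: 0.0377
```

```bash
python3 t.py -132 0 225
```

```text
t 9.1 at [ 562.6 -171.2  274.7] 155.08 end q6 -6.1 F [-0.4  0.1 -1.9] T [-0.03 -0.01 -0.02] op 37.7
([-0.5, 2.0, 1.7], np.float64(-6.5))
([-0.8, 1.9, 1.6], np.float64(-6.5))
([-1.0, 1.9, 1.7], np.float64(-6.4))
```

>>> move_arm(commands=[{"claw":-1,"travel":[-0.5,2.0,1.0],"turn":-6.5},{"claw":-1,"travel":[-0.8,1.9,1.5],"turn":-6.5},{"claw":-1,"travel":[-1.0,1.9,1.5],"turn":-6.4},{"claw":-1,"travel":[0,0,0],"turn":0}])

```text
time: 9.43
ee_pos: [0.6035, -0.1216, 0.2312]
tcp_rot: [179.9, -0.2, 174.7]
wrist_force: [-0.1, 0.7, -2.5]
opening: 0.0379
```

```bash
python3 t.py -132 0 225;  python3 - <<'E'
from m import *
for n in('top','scene',):
    im=viewer.camera(n); cv2.imwrite(f'pics/{n}4.png',im)
    blow(im,*((330,190,60,90) if n=='top' else (270,220,100,80)),6 if n=='top' else 7,f'pics/{n}4z.png')
E
```

```text
t 9.43 at [ 603.5 -121.6  231.2] 174.66 end q6 -6.1 F [-0.1  0.7 -2.5] T [0.   0.09 0.01] op 37.9
([0.08, -0.17, 0.62], np.float64(0.2))
```

View pics/scene4z.png

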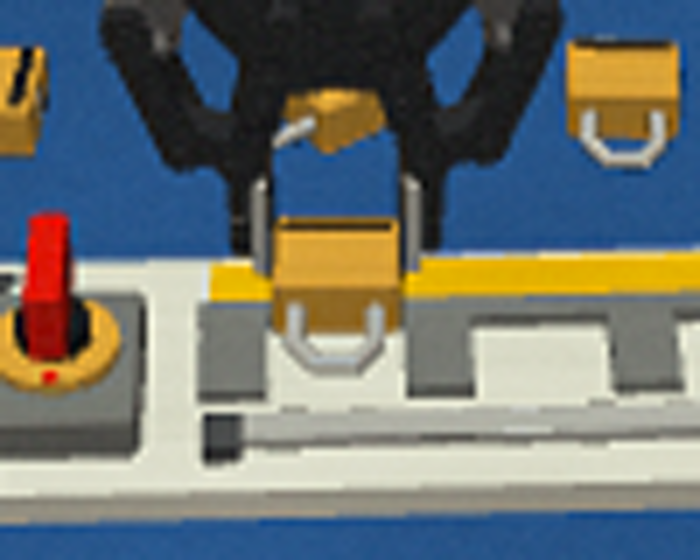

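```bash
cat > lk.py <<'E'
from m import *
# lock top face (bright brass) corners in scene crop given pixel pts & z -> fixture frame
def fix(P,F=(611.7,8.5),yaw=-5.5):
    a=np.radians(-yaw); d=np.asarray(P)[:,:2]*1e3-F; return np.c_[np.cos(a)*d[:,0]-np.sin(a)*d[:,1],np.sin(a)*d[:,0]+np.cos(a)*d[:,1]].round(1)
E
python3 - <<'E'
from lk import *
uv=np.array([[275,288],[400,292],[278,222],[397,222]])/7+[270,220]-.4
print(fix(onz('scene',uv,.0666)), fix([[.6035,-.1216]]))
# bottom of walls for reference: pocket1 wall edges top z=17 : back corners
uv=np.array([[268,398],[407,392],[470,388],[610,385]])/7+[270,220]-.4
print(fix(onz('scene',uv,.017)))
E
```

```text
[[  23.2 -150.1]
 [  26.3 -112.2]
 [  -8.2 -149.3]
 [  -6.9 -112.2]] [[   4.3 -130.3]]
[[  18.7 -153.9]
 [  17.4 -110.1]
 [  16.2  -90.2]
 [  16.3  -45.9]]
```

```bash
python3 t.py -132 3 201
```

```text
t 9.53 at [ 602.5 -123.6  233.9] 174.13 end q6 -6.1 F [ 0.   0.1 -0.7] T [-0.03  0.04 -0.04] op 37.9
([0.3, 0.04, 3.29], np.float64(-0.4))
```

```bash
cat > snap.py <<'E'
import sys; from m import *
def snap(tag,ct=None,cs=None):
    for n,c in(('top',ct),('scene',cs)):
        if c is None: continue
        im=viewer.camera(n); cv2.imwrite(f'pics/{n}{tag}.png',im)
        blow(im,*c,f'pics/{n}{tag}z.png')
    o=status.get_obs(); print(round(o['time'],2),o['ee_pos'].round(4),o['tcp_rot'].round(2))
E
python3 - <<'E'
from snap import *
snap(5,(320,180,80,90,7),(270,210,90,80,7))
E
```

```text
9.63 [ 0.6023 -0.1247  0.2353] [-1.7999e+02  2.0000e-02  1.7403e+02]
```

View pics/scene5z.png

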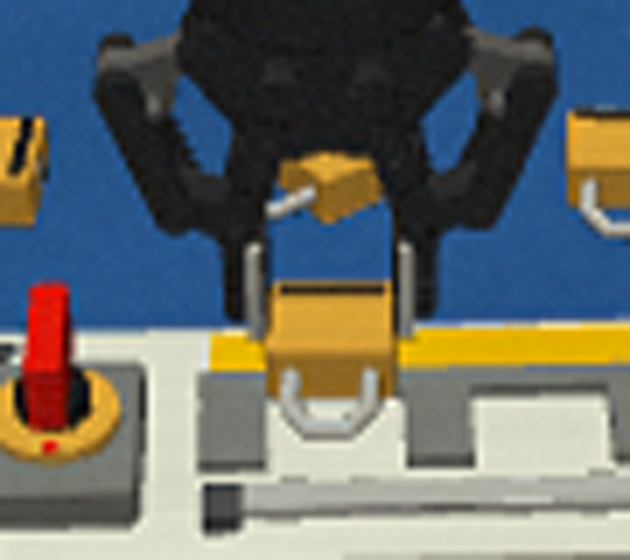

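View pics/top5z.png

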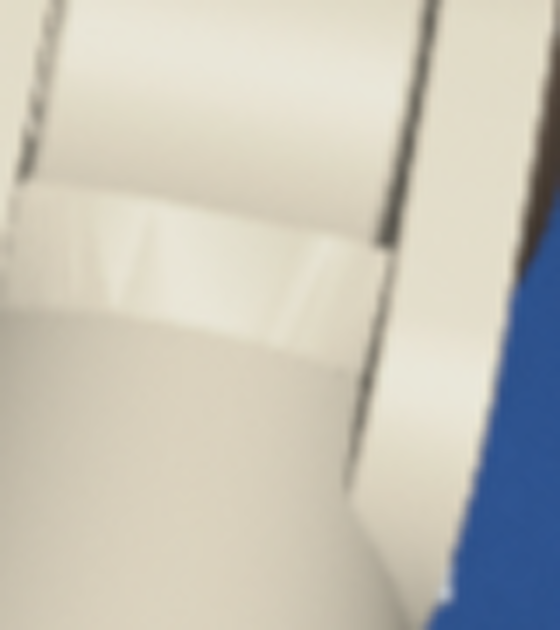

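```bash
python3 - <<'E'
from lk import *
off=lambda a:np.array(a)/7+[270,210]-.4
print(fix(onz('scene',off([[268,346],[394,346],[278,283],[390,283]]),.0707)), fix([[.6023,-.1247]]))
print('bottom back',fix(onz('scene',off([[266,395],[394,397]]),.0487)))
print('shackle tip',fix(onz('scene',off([[325,437]]),.0567)))
E
python3 t.py -132 5 199
```

```text
[[  22.3 -152.1]
 [  23.6 -114. ]
 [  -7.6 -149.2]
 [  -6.4 -114.4]] [[   3.4 -133.5]]
bottom back [[  19.8 -153.5]
 [  22.1 -114.1]]
shackle tip [[  48.4 -135.4]]
t 9.63 at [ 602.3 -124.7  235.3] 174.03 end q6 -6.1 F [-0.9  0.6 -2. ] T [-0.01  0.05  0.06] op 37.9
([0.5, 0.14, 3.63], np.float64(-0.5))
```

>>> move_arm(commands=[{"claw":-1,"travel":[0.2,0.2,1],"turn":-0.5},{"claw":-1,"travel":[0,0,1],"turn":0},{"claw":-1,"travel":[0,0,0.5],"turn":0},{"claw":-1,"travel":[0,0,0],"turn":0}])

```text
time: 9.97
ee_pos: [0.5999, -0.1222, 0.2077]
tcp_rot: [180.0, -0.2, 174.6]
wrist_force: [-0.0, 0.2, -2.5]
opening: 0.0378
```

```bash
python3 t.py -132 2.5 199
```

```text
t 9.97 at [ 599.9 -122.2  207.7] 174.6 end q6 -6.1 F [-0.   0.2 -2.5] T [0.01 0.01 0.02] op 37.8
([-0.02, -0.07, 0.87], np.float64(0.1))
```

>>> move_arm(commands=[{"claw":-1,"travel":[0,-0.07,0.4],"turn":0},{"claw":-1,"travel":[0,0,0.3],"turn":0},{"claw":-1,"travel":[0,0,0],"turn":0}])

```text
time: 10.22
ee_pos: [0.6005, -0.1228, 0.2021]
tcp_rot: [180.0, -0.0, 174.6]
wrist_force: [0.7, -0.3, -1.8]
opening: 0.0379
```

```bash
python3 t.py -132 2.5 199; python3 - <<'E'
from snap import *
snap(6,None,(270,210,90,80,7))
E
```

```text
t 10.22 at [ 600.5 -122.8  202.1] 174.63 end q6 -6.1 F [ 0.7 -0.3 -1.8] T [0.02 0.01 0.01] op 37.9
([0.05, -0.02, 0.31], np.float64(0.1))
10.27 [ 0.6006 -0.1228  0.2025] [ 1.8000e+02 -2.0000e-02  1.7464e+02]
```

View pics/scene6z.png

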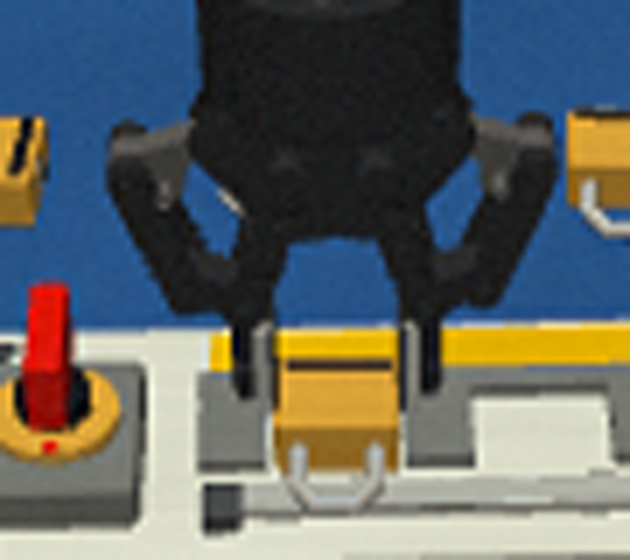

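>>> move_arm(commands=[{"claw":-1,"travel":[0,0,0.2],"turn":0},{"claw":-1,"travel":[0,0,0.2],"turn":0},{"claw":-1,"travel":[0,0,0],"turn":0}])

```text
time: 10.52
ee_pos: [0.6008, -0.1227, 0.1988]
tcp_rot: [-180.0, 0.0, 174.6]
wrist_force: [-0.7, -0.4, -1.4]
opening: 0.0379
```

```bash
python3 t.py -132 2.5 199
```

```text
t 10.52 at [ 600.8 -122.7  198.8] 174.65 end q6 -6.1 F [-0.7 -0.4 -1.4] T [ 0.04 -0.05 -0.01] op 37.9
([0.07, -0.04, -0.02], np.float64(0.1))
```

>>> move_arm(commands=[{"claw":-1,"travel":[0,0,0.1],"turn":0},{"claw":0.1,"travel":[0,0,0],"turn":0},{"claw":0.1,"travel":[0,0,0],"turn":0},{"claw":0.1,"travel":[0,0,0],"turn":0}])

```text
time: 10.85
ee_pos: [0.6007, -0.1227, 0.1977]
tcp_rot: [-180.0, 0.0, 174.6]
wrist_force: [-0.3, 0.2, -0.2]
opening: 0.0467
```

>>> move_arm(commands=[{"claw":0.1,"travel":[0,0,-2],"turn":0},{"claw":0.1,"travel":[0,0,-4],"turn":0},{"claw":0.3,"travel":[2,0,-4],"turn":0}])

```text
time: 11.1
ee_pos: [0.583, -0.121, 0.2947]
tcp_rot: [180.0, -0.1, 174.7]
wrist_force: [1.1, -0.5, 0.8]
opening: 0.0553
```

```bash
python3 p.py 440 -228 230 79.5; python3 - <<'E'
from snap import *
snap(7,(320,180,110,90,6),(250,220,120,80,6))
E
```

```text
t 11.1 at [ 583.  -121.   294.7] 174.66 end q6 73.1 F [ 1.1 -0.5  0.8] T [ 0.02 -0.08 -0.01] op 55.3
([0.9, -0.9, 0.5], np.float64(6.8))
([0.8, -1.0, 0.5], np.float64(6.8))
([0.7, -1.0, 0.5], np.float64(6.8))
([0.6, -1.1, 0.5], np.float64(6.8))
([0.5, -1.2, 0.4], np.float64(6.8))
([0.3, -1.2, 0.5], np.float64(6.8))
([0.2, -1.3, 0.4], np.float64(6.8))
([0.0, -1.3, 0.5], np.float64(6.8))
([-0.1, -1.3, 0.4], np.float64(6.8))
([-0.3, -1.2, 0.5], np.float64(6.8))
([-0.5, -1.2, 0.4], np.float64(6.8))
([-0.6, -1.1, 0.5], np.float64(6.8))
([-0.7, -1.1, 0.4], np.float64(6.8))
([-0.8, -1.0, 0.5], np.float64(6.8))
11.2 [ 0.582  -0.1211  0.302 ] [-179.94    0.51  174.64]
```

View pics/scene7z.png

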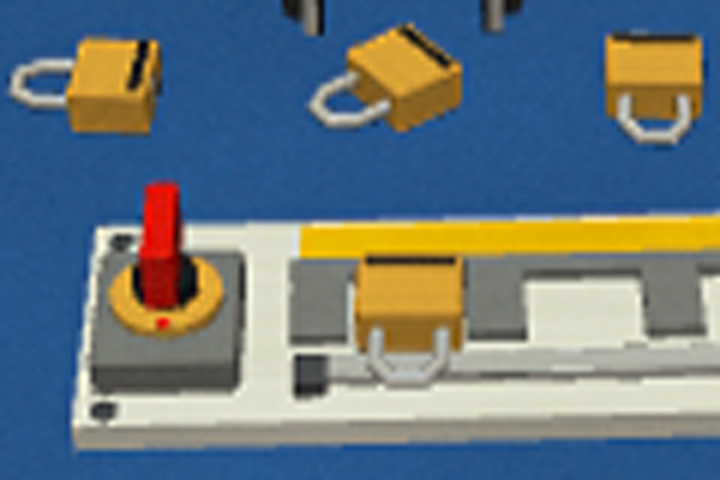

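>>> move_arm(commands=[{"claw":0.5,"travel":[0.9,-0.9,0.5],"turn":6.8},{"claw":0.5,"travel":[0.8,-1.0,0.5],"turn":6.8},{"claw":0.5,"travel":[0.7,-1.0,0.5],"turn":6.8},{"claw":0.5,"travel":[0.6,-1.1,0.5],"turn":6.8},{"claw":0.5,"travel":[0.5,-1.2,0.5],"turn":6.8}])

```text
time: 11.62
ee_pos: [0.5312, -0.1594, 0.2693]
tcp_rot: [180.0, -0.0, 140.3]
wrist_force: [-1.1, -1.3, -0.6]
opening: 0.064
```

>>> move_arm(commands=[{"claw":0.5,"travel":[0.3,-1.2,0.5],"turn":6.8},{"claw":0.5,"travel":[0.2,-1.3,0.5],"turn":6.8},{"claw":0.5,"travel":[0,-1.3,0.5],"turn":6.8},{"claw":0.5,"travel":[-0.1,-1.3,0.5],"turn":6.8},{"claw":0.5,"travel":[-0.3,-1.2,0.5],"turn":6.8}])

```text
time: 12.03
ee_pos: [0.4794, -0.1971, 0.2444]
tcp_rot: [-180.0, -0.0, 106.3]
wrist_force: [0.3, 0.2, -0.1]
opening: 0.0643
```

>>> move_arm(commands=[{"claw":0.5,"travel":[-0.5,-1.2,0.5],"turn":6.8},{"claw":0.5,"travel":[-0.6,-1.1,0.5],"turn":6.8},{"claw":0.5,"travel":[-0.7,-1.1,0.5],"turn":6.8},{"claw":0.5,"travel":[-0.8,-1.0,0.5],"turn":6.8},{"claw":0.5,"travel":[0,0,0],"turn":0}])

```text
time: 12.45
ee_pos: [0.4376, -0.2283, 0.2238]
tcp_rot: [-179.9, -0.0, 79.0]
wrist_force: [0.6, -0.0, 0.7]
opening: 0.0639
```

```bash
python3 p.py 442 -228.5 186 79.5
```

```text
t 12.45 at [ 437.6 -228.3  223.8] 79.04 end q6 73.2 F [ 0.6 -0.   0.7] T [ 0.04 -0.   -0.03] op 63.9
([0.07, 0.44, 3.78], np.float64(-0.5))
```

>>> move_arm(commands=[{"claw":0.5,"travel":[0.1,0.4,1.8],"turn":-0.5},{"claw":0.5,"travel":[0,0,2],"turn":0},{"claw":-1,"travel":[0,0,0],"turn":0},{"claw":-1,"travel":[0,0,0],"turn":0},{"claw":-1,"travel":[0,0,0],"turn":0}])

```text
time: 12.87
ee_pos: [0.4436, -0.2273, 0.1879]
tcp_rot: [180.0, 0.0, 80.0]
wrist_force: [-0.5, -0.5, -1.4]
opening: 0.0378
```

>>> move_arm(commands=[{"claw":-1,"travel":[0,0,0],"turn":0},{"claw":-1,"travel":[0,0,0],"turn":0}])

```text
time: 13.03
ee_pos: [0.4435, -0.2275, 0.1879]
tcp_rot: [179.9, 0.0, 80.0]
wrist_force: [-0.7, -0.8, -1.9]
opening: 0.0383
```

```bash
python3 - <<'E'
from snap import *
snap(8,None,(210,190,100,80,7))
E
python3 t.py -66 2 270
```

```text
13.08 [ 0.4434 -0.2275  0.1877] [1.7994e+02 2.0000e-02 7.9970e+01]
t 13.08 at [ 443.4 -227.5  187.7] 79.97 end q6 0.1 F [ 0.3 -0.8 -2.6] T [-0.    0.03  0.01] op 38.2
([1.4, 0.9, -0.6], np.float64(-6.8))
([1.3, 1.1, -0.6], np.float64(-6.7))
([1.1, 1.2, -0.6], np.float64(-6.8))
([1.0, 1.4, -0.6], np.float64(-6.7))
([0.8, 1.5, -0.6], np.float64(-6.8))
([0.6, 1.6, -0.6], np.float64(-6.7))
([0.5, 1.6, -0.6], np.float64(-6.8))
([0.3, 1.7, -0.6], np.float64(-6.7))
([0.1, 1.7, -0.6], np.float64(-6.8))
([-0.1, 1.7, -0.6], np.float64(-6.7))
([-0.3, 1.6, -0.6], np.float64(-6.8))
([-0.6, 1.6, -0.5], np.float64(-6.7))
([-0.7, 1.5, -0.6], np.float64(-6.8))
([-0.9, 1.4, -0.5], np.float64(-6.7))
```

View pics/scene8z.png

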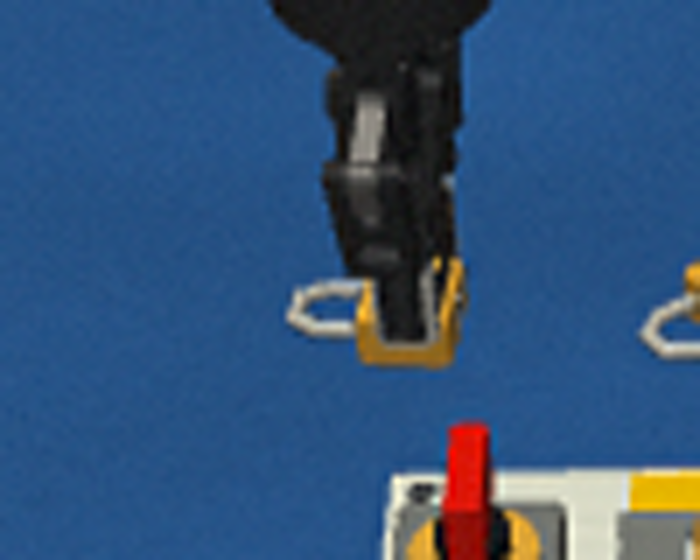

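```bash
python3 t.py -66 0.5 272
```

```text
t 13.08 at [ 443.4 -227.5  187.7] 79.97 end q6 0.1 F [ 0.3 -0.8 -2.6] T [-0.    0.03  0.01] op 38.2
([1.4, 0.9, -0.6], np.float64(-6.8))
([1.3, 1.1, -0.6], np.float64(-6.7))
([1.1, 1.3, -0.6], np.float64(-6.8))
([1.0, 1.4, -0.6], np.float64(-6.7))
([0.8, 1.5, -0.6], np.float64(-6.8))
([0.6, 1.6, -0.6], np.float64(-6.7))
([0.5, 1.6, -0.6], np.float64(-6.8))
([0.3, 1.7, -0.6], np.float64(-6.7))
([0.1, 1.7, -0.6], np.float64(-6.8))
([-0.2, 1.7, -0.6], np.float64(-6.7))
([-0.3, 1.6, -0.6], np.float64(-6.8))
([-0.5, 1.6, -0.6], np.float64(-6.7))
([-0.7, 1.5, -0.6], np.float64(-6.8))
([-1.0, 1.4, -0.6], np.float64(-6.7))
```

>>> move_arm(commands=[{"claw":-1,"travel":[1.4,0.9,-1],"turn":-6.8},{"claw":-1,"travel":[1.3,1.1,-2],"turn":-6.7},{"claw":-1,"travel":[1.1,1.2,-2],"turn":-6.8},{"claw":-1,"travel":[1.0,1.4,-2],"turn":-6.7},{"claw":-1,"travel":[0.8,1.5,0],"turn":-6.8}])

```text
time: 13.5
ee_pos: [0.5029, -0.1665, 0.2616]
tcp_rot: [179.7, 0.2, 114.1]
wrist_force: [0.9, -1.0, -0.4]
opening: 0.0381
```

>>> move_arm(commands=[{"claw":-1,"travel":[0.6,1.6,0],"turn":-6.7},{"claw":-1,"travel":[0.5,1.6,0],"turn":-6.8},{"claw":-1,"travel":[0.3,1.7,0],"turn":-6.7},{"claw":-1,"travel":[0.1,1.7,0],"turn":-6.8},{"claw":-1,"travel":[-0.1,1.7,0],"turn":-6.7}])

```text
time: 13.92
ee_pos: [0.5604, -0.1041, 0.2573]
tcp_rot: [180.0, 0.0, 147.8]
wrist_force: [1.2, -1.2, -2.1]
opening: 0.0378
```

>>> move_arm(commands=[{"claw":-1,"travel":[-0.3,1.6,0],"turn":-6.8},{"claw":-1,"travel":[-0.6,1.6,0],"turn":-6.7},{"claw":-1,"travel":[-0.7,1.5,0],"turn":-6.8},{"claw":-1,"travel":[-0.9,1.4,0],"turn":-6.7},{"claw":-1,"travel":[0,0,0],"turn":0}])

```text
time: 14.33
ee_pos: [0.6081, -0.0557, 0.257]
tcp_rot: [180.0, 0.1, 174.9]
wrist_force: [0.6, -0.3, -1.2]
opening: 0.0379
```

```bash
python3 t.py -66 0.5 235
```

```text
t 14.33 at [608.1 -55.7 257. ] 174.93 end q6 0.1 F [ 0.6 -0.3 -1.2] T [-0.02 -0.01  0.03] op 37.9
([-0.04, -0.18, 2.2], np.float64(0.4))
```

>>> move_arm(commands=[{"claw":-1,"travel":[0,-0.2,2],"turn":0.4},{"claw":-1,"travel":[0,0,1.5],"turn":0},{"claw":-1,"travel":[0,0,1],"turn":0},{"claw":-1,"travel":[0,0,0],"turn":0},{"claw":-1,"travel":[0,0,0],"turn":0}])

```text
time: 14.75
ee_pos: [0.6061, -0.0596, 0.2119]
tcp_rot: [-180.0, -0.0, 174.0]
wrist_force: [0.2, -0.6, -1.7]
opening: 0.038
```

```bash
python3 t.py -66 0.5 200; python3 - <<'E'
from snap import *
snap(9,None,(270,210,110,80,7))
E
```

```text
t 14.75 at [606.1 -59.6 211.9] 173.99 end q6 0.1 F [ 0.2 -0.6 -1.7] T [-0.02 -0.03 -0.04] op 38.0
([-0.2, 0.24, 1.19], np.float64(-0.5))
14.8 [ 0.6064 -0.0596  0.2127] [-1.80e+02  3.00e-02  1.74e+02]
```

View pics/scene9z.png

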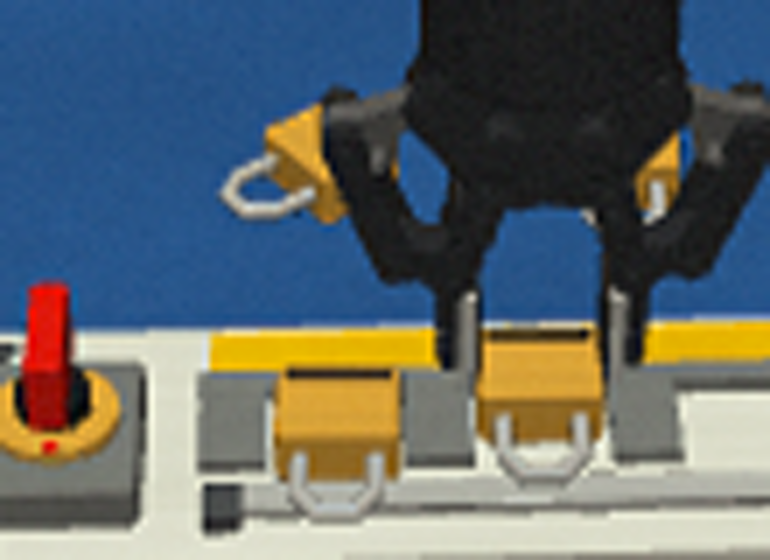

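>>> move_arm(commands=[{"claw":-1,"travel":[-0.1,0.2,0.3],"turn":-0.5},{"claw":-1,"travel":[0,0,0.3],"turn":0},{"claw":-1,"travel":[0,0,0],"turn":0},{"claw":-1,"travel":[0,0,0],"turn":0}])

```text
time: 15.13
ee_pos: [0.6076, -0.0575, 0.2061]
tcp_rot: [180.0, 0.0, 174.5]
wrist_force: [-0.1, 0.2, -1.5]
opening: 0.0374
```

```bash
python3 t.py -66 0.5 200
```

```text
t 15.13 at [607.6 -57.5 206.1] 174.54 end q6 0.1 F [-0.1  0.2 -1.5] T [ 0.03  0.05 -0.02] op 37.4
([-0.07, 0.01, 0.61], np.float64(0.0))
```

>>> move_arm(commands=[{"claw":-1,"travel":[0,0,0.3],"turn":0},{"claw":-1,"travel":[0,0,0.2],"turn":0},{"claw":-1,"travel":[0,0,0.1],"turn":0},{"claw":-1,"travel":[0,0,0],"turn":0}])

```text
time: 15.47
ee_pos: [0.6075, -0.0575, 0.1995]
tcp_rot: [-180.0, -0.0, 174.5]
wrist_force: [0.5, 0.4, -1.9]
opening: 0.038
```

```bash
python3 t.py -66 0.5 200; python3 - <<'E'
from snap import *
snap(10,None,(270,210,110,80,7))
E
```

```text
t 15.47 at [607.5 -57.5 199.5] 174.54 end q6 0.1 F [ 0.5  0.4 -1.9] T [-0.03  0.05 -0.03] op 38.0
([-0.09, 0.01, -0.05], np.float64(0.0))
15.52 [ 0.6075 -0.0575  0.1997] [ 1.8000e+02 -3.0000e-02  1.7454e+02]
```

View pics/scene10z.png

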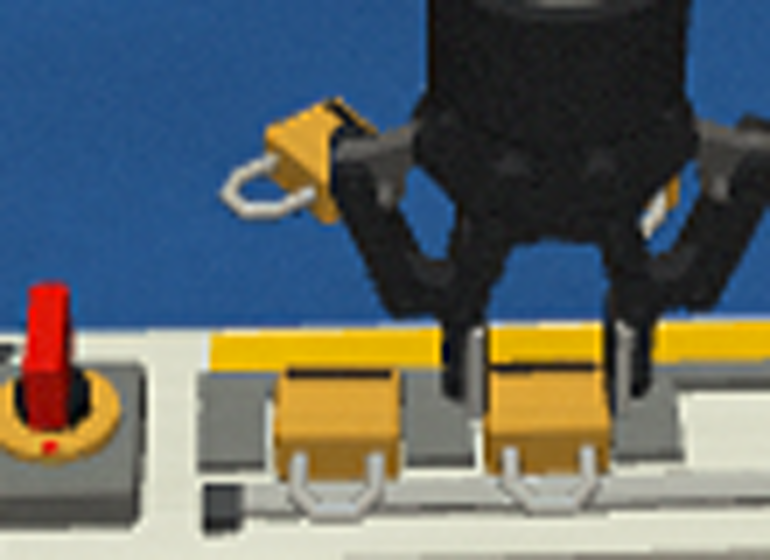

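>>> move_arm(commands=[{"claw":-1,"travel":[0,-0.08,0.1],"turn":0},{"claw":-1,"travel":[0,0,0],"turn":0}])

```text
time: 15.68
ee_pos: [0.6076, -0.0584, 0.1991]
tcp_rot: [180.0, 0.0, 174.5]
wrist_force: [-0.4, 0.2, -1.3]
opening: 0.0379
```

>>> move_arm(commands=[{"claw":0.1,"travel":[0,0,0],"turn":0},{"claw":0.1,"travel":[0,0,0],"turn":0},{"claw":0.1,"travel":[0,0,0],"turn":0}])

```text
time: 15.93
ee_pos: [0.6076, -0.0584, 0.1991]
tcp_rot: [-180.0, 0.0, 174.5]
wrist_force: [0.0, -0.1, -0.4]
opening: 0.0471
```

>>> move_arm(commands=[{"claw":0.1,"travel":[0,0,-2],"turn":0},{"claw":0.1,"travel":[0,0,-4],"turn":0},{"claw":0.4,"travel":[2,0,-2],"turn":0}])

```text
time: 16.18
ee_pos: [0.5893, -0.0566, 0.282]
tcp_rot: [-180.0, 0.2, 174.5]
wrist_force: [1.3, -0.5, 1.9]
opening: 0.0572
```

```bash
python3 p.py 453 -109 225 120; python3 - <<'E'
from snap import *
snap(11,(320,180,110,90,6),(270,210,110,80,6))
E
```

```text
t 16.18 at [589.3 -56.6 282. ] 174.55 end q6 46.5 F [ 1.3 -0.5  1.9] T [ 0.01 -0.08 -0.08] op 57.2
([1.6, -0.8, 0.7], np.float64(6.8))
([1.5, -1.0, 0.7], np.float64(6.8))
([1.4, -1.2, 0.7], np.float64(6.8))
([1.3, -1.3, 0.7], np.float64(6.8))
([1.1, -1.5, 0.7], np.float64(6.8))
([0.9, -1.6, 0.7], np.float64(6.8))
([0.7, -1.7, 0.7], np.float64(6.9))
([0.5, -1.7, 0.8], np.float64(6.8))
16.28 [ 0.5873 -0.0564  0.2838] [-180.      0.35  174.55]
```

View pics/scene11z.png

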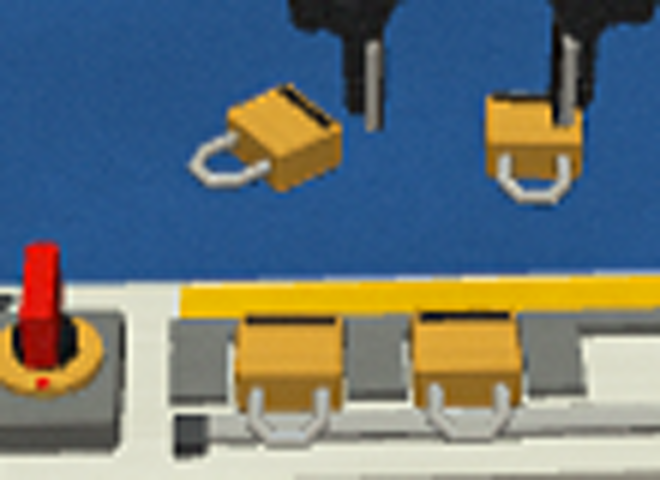

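>>> move_arm(commands=[{"claw":0.5,"travel":[1.6,-0.8,0.7],"turn":6.8},{"claw":0.5,"travel":[1.5,-1.0,0.7],"turn":6.8},{"claw":0.5,"travel":[1.4,-1.2,0.7],"turn":6.8},{"claw":0.5,"travel":[1.3,-1.3,0.7],"turn":6.8},{"claw":0.5,"travel":[1.1,-1.5,0.7],"turn":6.8}])

```text
time: 16.7
ee_pos: [0.5014, -0.0891, 0.2428]
tcp_rot: [-180.0, -0.0, 140.2]
wrist_force: [-0.2, -1.3, 0.5]
opening: 0.0641
```

>>> move_arm(commands=[{"claw":0.5,"travel":[0.9,-1.6,0.7],"turn":6.8},{"claw":0.5,"travel":[0.7,-1.7,0.7],"turn":6.9},{"claw":0.5,"travel":[0.5,-1.7,0.8],"turn":6.8},{"claw":0.5,"travel":[0,0,0],"turn":0},{"claw":0.5,"travel":[0,0,0],"turn":0}])

```text
time: 17.12
ee_pos: [0.451, -0.1087, 0.2213]
tcp_rot: [-180.0, -0.0, 120.1]
wrist_force: [0.4, 0.5, -0.0]
opening: 0.0638
```

```bash
python3 p.py 452.5 -108 187 120
```

```text
t 17.12 at [ 451.  -108.7  221.3] 120.09 end q6 46.6 F [ 0.4  0.5 -0. ] T [-0.03 -0.03  0.04] op 63.8
([-0.02, 0.16, 3.43], np.float64(0.1))
```

>>> move_arm(commands=[{"claw":0.5,"travel":[0,0.2,1.7],"turn":0},{"claw":0.5,"travel":[0,0,1.7],"turn":0},{"claw":0.5,"travel":[0,0,0],"turn":0},{"claw":-1,"travel":[0,0,0],"turn":0},{"claw":-1,"travel":[0,0,0],"turn":0}])

```text
time: 17.53
ee_pos: [0.4538, -0.1074, 0.1888]
tcp_rot: [180.0, 0.0, 120.1]
wrist_force: [-1.7, 0.3, 0.4]
opening: 0.0411
```

>>> move_arm(commands=[{"claw":-1,"travel":[0,0,0],"turn":0},{"claw":-1,"travel":[0,0,0],"turn":0},{"claw":-1,"travel":[0,0,0],"turn":0}])

```text
time: 17.78
ee_pos: [0.4538, -0.1075, 0.1893]
tcp_rot: [179.9, 0.1, 120.1]
wrist_force: [0.2, 0.5, 6.0]
opening: 0.0373
```

```bash
python3 t.py 0 0 270; python3 - <<'E'
from snap import *
snap(12,None,(270,190,100,80,7))
E
```

```text
t 17.78 at [ 453.8 -107.5  189.3] 120.08 end q6 6.3 F [0.2 0.5 6. ] T [0.11 0.09 0.06] op 37.3
([0.2, 2.5, -1.0], np.float64(-6.8))
([-0.0, 2.5, -1.0], np.float64(-6.8))
([-0.3, 2.4, -1.0], np.float64(-6.8))
([-0.6, 2.4, -1.0], np.float64(-6.8))
([-0.9, 2.3, -1.0], np.float64(-6.8))
([-1.2, 2.2, -1.0], np.float64(-6.8))
([-1.5, 2.0, -1.0], np.float64(-6.8))
([-1.7, 1.8, -1.1], np.float64(-6.8))
17.83 [ 0.4538 -0.1075  0.1893] [1.7989e+02 8.0000e-02 1.2007e+02]
```

View pics/scene12z.png

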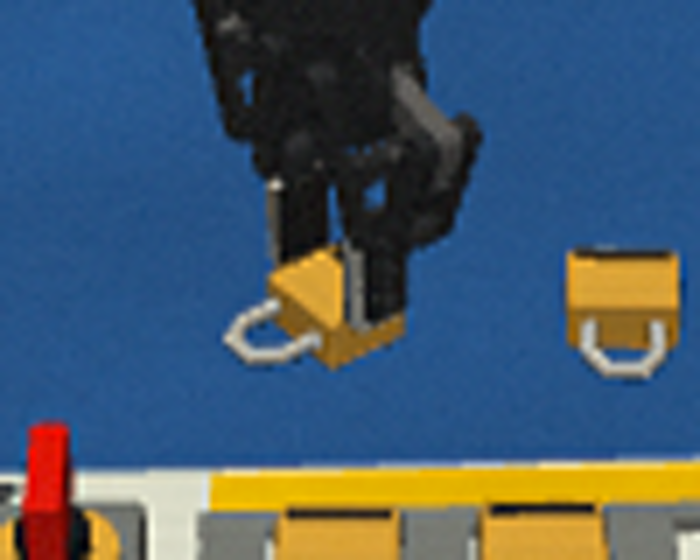

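>>> move_arm(commands=[{"claw":-1,"travel":[0,0,-2],"turn":0},{"claw":-1,"travel":[0.2,2.5,-2],"turn":-6.8},{"claw":-1,"travel":[0,2.5,-2],"turn":-6.8},{"claw":-1,"travel":[-0.3,2.4,0],"turn":-6.8},{"claw":-1,"travel":[-0.6,2.4,0],"turn":-6.8}])

```text
time: 18.25
ee_pos: [0.5344, -0.0486, 0.2498]
tcp_rot: [179.9, 0.2, 147.6]
wrist_force: [-0.2, 0.2, -3.0]
opening: 0.0375
```

>>> move_arm(commands=[{"claw":-1,"travel":[-0.9,2.3,0],"turn":-6.8},{"claw":-1,"travel":[-1.2,2.2,0],"turn":-6.8},{"claw":-1,"travel":[-1.5,2.0,0],"turn":-6.8},{"claw":-1,"travel":[-1.5,1.8,1],"turn":-6.8},{"claw":-1,"travel":[0,0,1],"turn":0}])

```text
time: 18.67
ee_pos: [0.6155, 0.0104, 0.2277]
tcp_rot: [179.9, 0.1, 175.0]
wrist_force: [-0.3, 0.3, -2.7]
opening: 0.0373
```

>>> move_arm(commands=[{"claw":-1,"travel":[0,0,0],"turn":0},{"claw":-1,"travel":[0,0,0],"turn":0}])

```text
time: 18.83
ee_pos: [0.6123, 0.0081, 0.2271]
tcp_rot: [-180.0, -0.1, 174.4]
wrist_force: [-0.1, -0.8, -1.3]
opening: 0.0376
```

```bash
python3 t.py 0 1.5 211
```

```text
t 18.83 at [612.3   8.1 227.1] 174.38 end q6 6.3 F [-0.1 -0.8 -1.3] T [ 0.08  0.02 -0.01] op 37.6
([-0.13, 0.03, 1.61], np.float64(-0.1))
```

>>> move_arm(commands=[{"claw":-1,"travel":[-0.1,0,0.8],"turn":0},{"claw":-1,"travel":[0,0,0.8],"turn":0},{"claw":-1,"travel":[0,0,0],"turn":0},{"claw":-1,"travel":[0,0,0],"turn":0}])

```text
time: 19.17
ee_pos: [0.6133, 0.0077, 0.2115]
tcp_rot: [-180.0, -0.1, 174.4]
wrist_force: [-0.1, -0.4, -1.7]
opening: 0.0373
```

```bash
python3 t.py 0 1.5 201.5; python3 - <<'E'
from snap import *
snap(13,None,(290,210,110,80,7))
E
```

```text
t 19.17 at [613.3   7.7 211.5] 174.4 end q6 6.3 F [-0.1 -0.4 -1.7] T [-0.06 -0.02  0.03] op 37.3
([-0.03, 0.06, 1.0], np.float64(-0.1))
19.22 [0.6136 0.0078 0.212 ] [-1.8000e+02 -1.0000e-02  1.7441e+02]
```

View pics/scene13z.png

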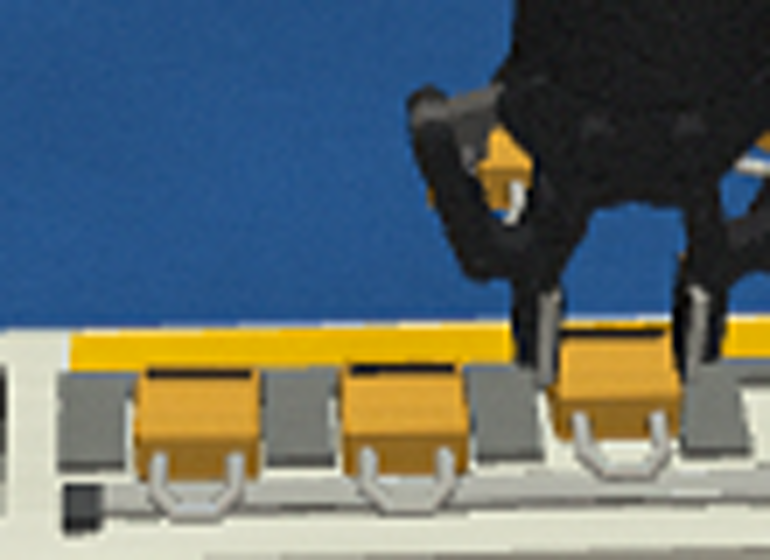

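Aligned over the middle pocket; lower it.

>>> move_arm(commands=[{"claw":-1,"travel":[0,0,0.4],"turn":0},{"claw":-1,"travel":[0,0,0.4],"turn":0},{"claw":-1,"travel":[0,0,0.2],"turn":0},{"claw":-1,"travel":[0,0,0],"turn":0},{"claw":-1,"travel":[0,0,0],"turn":0}])

```text
time: 19.63
ee_pos: [0.6138, 0.0081, 0.2018]
tcp_rot: [-180.0, -0.0, 174.4]
wrist_force: [0.2, -0.2, -1.6]
opening: 0.0378
```

```bash
python3 t.py 0 1.5 201.5; python3 - <<'E'
from snap import *
snap(14,None,(290,210,110,80,7))
E
```

```text
t 19.63 at [613.8   8.1 201.8] 174.45 end q6 6.3 F [ 0.2 -0.2 -1.6] T [-0.04  0.03 -0.01] op 37.8
([0.01, 0.02, 0.03], np.float64(-0.1))
19.68 [0.6138 0.0081 0.2019] [ 1.8000e+02 -1.0000e-02  1.7445e+02]
```

View pics/scene14z.png

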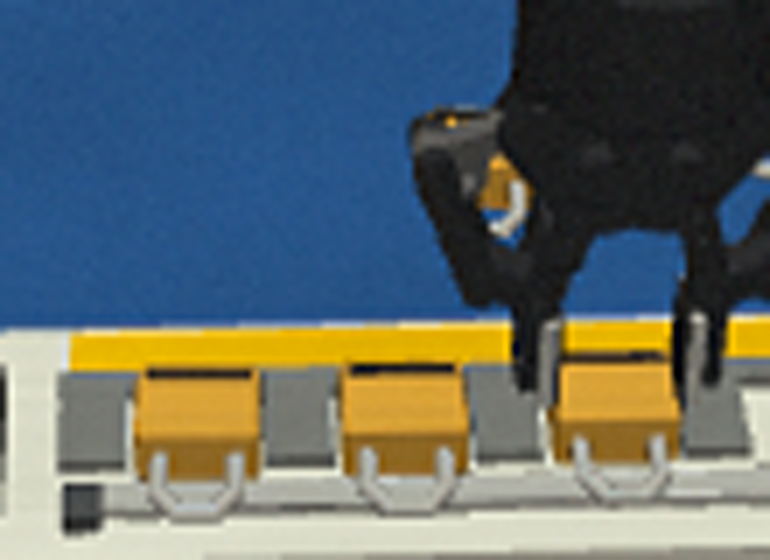

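>>> move_arm(commands=[{"claw":-1,"travel":[-0.1,-0.03,0.1],"turn":0},{"claw":-1,"travel":[0,0,0.1],"turn":0},{"claw":-1,"travel":[0,0,0],"turn":0}])

```text
time: 19.93
ee_pos: [0.6147, 0.0078, 0.2013]
tcp_rot: [180.0, 0.0, 174.5]
wrist_force: [-5.3, 1.2, 9.5]
opening: 0.0375
```

>>> move_arm(commands=[{"claw":0.1,"travel":[0,0,0],"turn":0},{"claw":0.1,"travel":[0,0,0],"turn":0},{"claw":0.1,"travel":[0,0,0],"turn":0}])

```text
time: 20.18
ee_pos: [0.6149, 0.0077, 0.2]
tcp_rot: [180.0, 0.0, 174.4]
wrist_force: [-0.8, -0.4, -0.4]
opening: 0.0469
```

>>> move_arm(commands=[{"claw":0.1,"travel":[0,0,-2],"turn":0},{"claw":0.1,"travel":[0,0,-4],"turn":0},{"claw":0.4,"travel":[2,0,-2],"turn":0}])

```text
time: 20.43
ee_pos: [0.5966, 0.0095, 0.2827]
tcp_rot: [180.0, 0.2, 174.4]
wrist_force: [1.5, 0.2, 2.0]
opening: 0.0579
```

```bash
python3 - <<'E'
from snap import *
snap(15,None,(290,200,130,80,6))
E
python3 p.py 466 -4 222 172
```

```text
20.48 [0.5937 0.0098 0.2867] [179.96   0.33 174.44]
t 20.48 at [593.7   9.8 286.7] 174.44 end q6 7.5 F [3.9 0.1 4.1] T [ 0.03 -0.23 -0.01] op 59.9
([3.1, -0.7, 1.6], np.float64(0.6))
([3.2, -0.7, 1.6], np.float64(0.6))
([3.1, -0.7, 1.6], np.float64(0.6))
([3.1, -0.7, 1.7], np.float64(0.6))
```

View pics/scene15z.png

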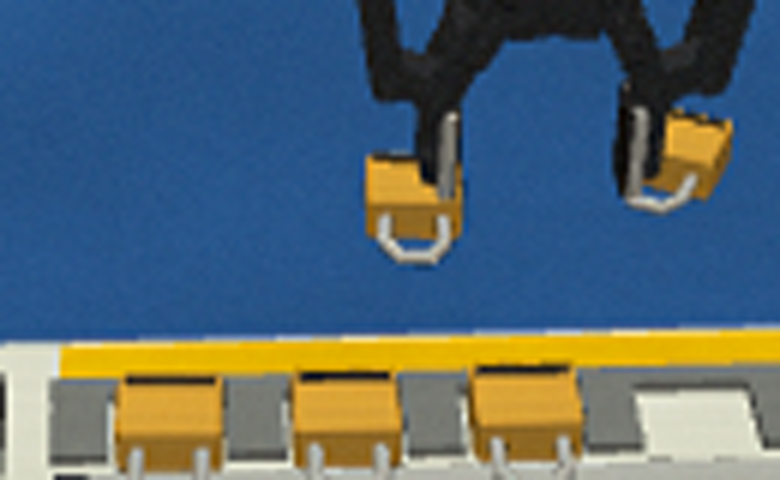

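>>> move_arm(commands=[{"claw":0.5,"travel":[3.1,-0.7,1.6],"turn":0.6},{"claw":0.5,"travel":[3.2,-0.7,1.6],"turn":0.6},{"claw":0.5,"travel":[3.1,-0.7,1.6],"turn":0.6},{"claw":0.5,"travel":[3.1,-0.7,1.6],"turn":0.6},{"claw":0.5,"travel":[0,0,0],"turn":0}])

```text
time: 20.9
ee_pos: [0.4611, -0.0044, 0.2104]
tcp_rot: [-179.9, -0.6, 172.0]
wrist_force: [-0.9, 0.2, 0.4]
opening: 0.064
```

>>> move_arm(commands=[{"claw":0.5,"travel":[0,0,0],"turn":0}])

```text
time: 20.98
ee_pos: [0.4658, -0.0043, 0.2146]
tcp_rot: [-180.0, -0.1, 172.0]
wrist_force: [1.1, -0.0, 0.8]
opening: 0.0638
```

```bash
python3 p.py 465.5 -5.5 187 172
```

```text
t 20.98 at [465.8  -4.3 214.6] 172.03 end q6 7.3 F [ 1.1 -0.   0.8] T [-0.05 -0.05  0.01] op 63.8
([0.01, -0.13, 2.76], np.float64(0.0))
```

>>> move_arm(commands=[{"claw":0.5,"travel":[0.1,-0.1,1.5],"turn":0},{"claw":0.5,"travel":[0,0,1.4],"turn":0},{"claw":0.5,"travel":[0,0,0],"turn":0},{"claw":0.5,"travel":[0,0,0],"turn":0}])

```text
time: 21.32
ee_pos: [0.4672, -0.005, 0.1874]
tcp_rot: [180.0, 0.0, 172.1]
wrist_force: [-0.3, 1.4, 1.5]
opening: 0.0638
```

```bash
python3 p.py 465.5 -5.5 187 172;python3 - <<'E'
from snap import *
snap(16,None,(310,180,100,80,7))
E
```

```text
t 21.32 at [467.2  -5.  187.4] 172.05 end q6 7.3 F [-0.3  1.4  1.5] T [ 0.09 -0.02  0.05] op 63.8
([0.17, -0.08, 0.04], np.float64(0.1))
21.37 [ 0.4674 -0.0049  0.1879] [1.7999e+02 6.0000e-02 1.7205e+02]
```

View pics/scene16z.png

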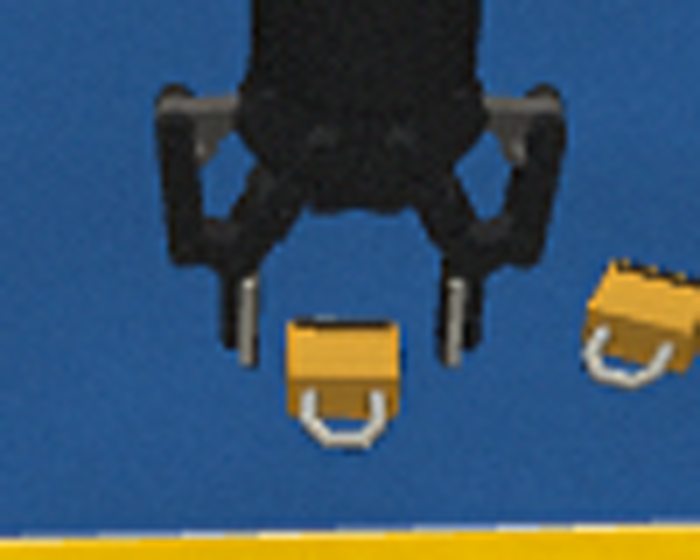

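>>> move_arm(commands=[{"claw":-1,"travel":[0.1,0,0],"turn":0},{"claw":-1,"travel":[0,0,0],"turn":0},{"claw":-1,"travel":[0,0,0],"turn":0},{"claw":-1,"travel":[0,0,0],"turn":0},{"claw":-1,"travel":[0,0,0],"turn":0}])

```text
time: 21.78
ee_pos: [0.466, -0.0048, 0.1884]
tcp_rot: [180.0, 0.1, 172.0]
wrist_force: [0.3, 0.1, 5.9]
opening: 0.0379
```

```bash
python3 - <<'E'
from snap import *
snap(17,None,(310,180,100,80,7))
E
python3 t.py 66 1 230
```

```text
21.83 [ 0.466  -0.0048  0.1883] [1.7998e+02 1.2000e-01 1.7205e+02]
t 21.83 at [466.   -4.8 188.3] 172.05 end q6 12.3 F [-0.2  0.5  5.1] T [0.03 0.21 0.01] op 38.0
([-2.8, 2.0, -0.8], np.float64(-0.5))
([-2.9, 2.0, -0.8], np.float64(-0.5))
([-2.9, 1.9, -0.9], np.float64(-0.5))
([-2.9, 1.9, -0.8], np.float64(-0.5))
([-2.9, 1.9, -0.9], np.float64(-0.4))
```

View pics/scene17z.png

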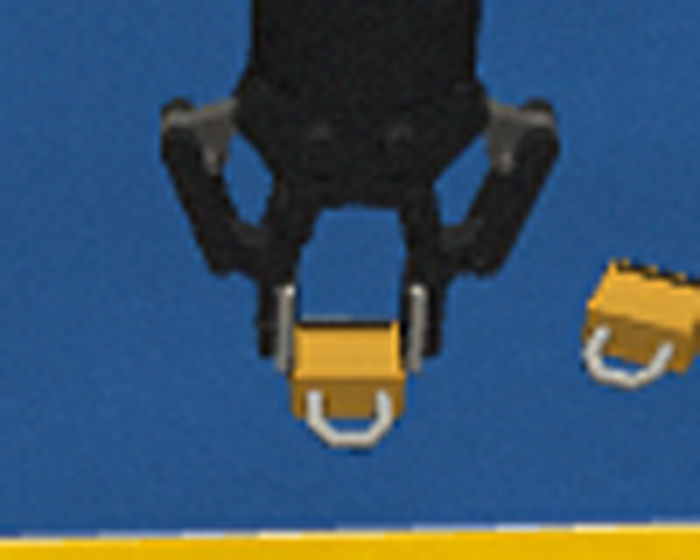

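>>> move_arm(commands=[{"claw":-1,"travel":[0,0,-2],"turn":0},{"claw":-1,"travel":[0,0,-3],"turn":0},{"claw":-1,"travel":[-2.8,2.0,0],"turn":-0.5},{"claw":-1,"travel":[-2.9,2.0,0],"turn":-0.5},{"claw":-1,"travel":[-2.9,1.9,0],"turn":-0.5}])

```text
time: 22.25
ee_pos: [0.5597, 0.0431, 0.2384]
tcp_rot: [180.0, 0.2, 173.5]
wrist_force: [0.3, -0.8, -1.3]
opening: 0.0374
```

>>> move_arm(commands=[{"claw":-1,"travel":[-2.9,1.9,0],"turn":-0.5},{"claw":-1,"travel":[-2.9,1.9,0],"turn":-0.4},{"claw":-1,"travel":[0,0,1],"turn":0},{"claw":-1,"travel":[0,0,0.5],"turn":0},{"claw":-1,"travel":[0,0,0],"turn":0}])

```text
time: 22.67
ee_pos: [0.6194, 0.0739, 0.22]
tcp_rot: [-179.9, -0.2, 174.5]
wrist_force: [-0.4, 0.5, -1.7]
opening: 0.0379
```

>>> move_arm(commands=[{"claw":-1,"travel":[0,0,0],"turn":0}])

```text
time: 22.75
ee_pos: [0.6193, 0.0736, 0.2218]
tcp_rot: [-180.0, -0.1, 174.4]
wrist_force: [-0.3, -0.3, -0.2]
opening: 0.0381
```

```bash
python3 t.py 65.6 1 212
```

```text
t 22.75 at [619.3  73.6 221.8] 174.42 end q6 12.3 F [-0.3 -0.3 -0.2] T [-0.02  0.05  0.02] op 38.1
([-0.12, 0.01, 0.98], np.float64(-0.1))
```

>>> move_arm(commands=[{"claw":-1,"travel":[-0.1,0,0.5],"turn":0},{"claw":-1,"travel":[0,0,0.5],"turn":0},{"claw":-1,"travel":[0,0,0.3],"turn":0},{"claw":-1,"travel":[0,0,0],"turn":0},{"claw":-1,"travel":[0,0,0],"turn":0}])

```text
time: 23.17
ee_pos: [0.6209, 0.0737, 0.2089]
tcp_rot: [-180.0, -0.0, 174.4]
wrist_force: [-0.5, 0.4, -1.4]
opening: 0.0376
```

```bash
python3 t.py 65.6 1 200.5; python3 - <<'E'
from snap import *
snap(18,None,(330,200,120,80,6.5))
E
```

```text
t 23.17 at [620.9  73.7 208.9] 174.43 end q6 12.3 F [-0.5  0.4 -1.4] T [ 0.02  0.01 -0.03] op 37.6
([0.04, -0.02, 0.84], np.float64(-0.1))
23.22 [0.621  0.0738 0.2092] [1.8000e+02 1.0000e-02 1.7444e+02]
```

View pics/scene18z.png

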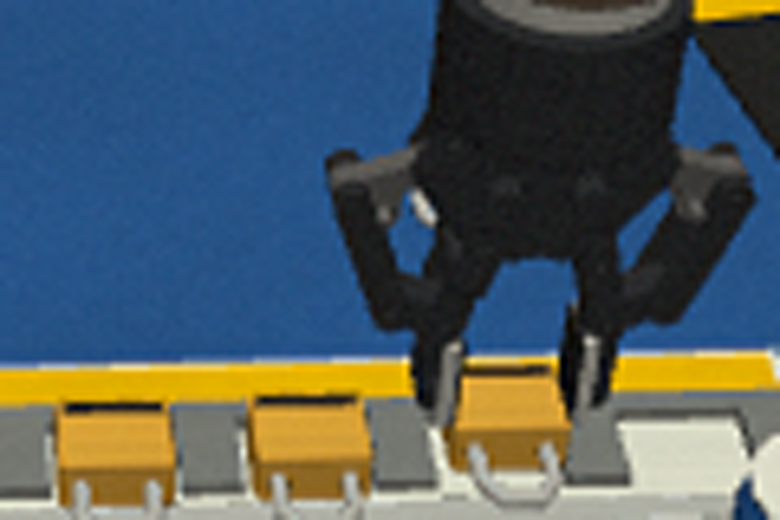

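>>> move_arm(commands=[{"claw":-1,"travel":[0,0,0.4],"turn":0},{"claw":-1,"travel":[0,0,0.3],"turn":0},{"claw":-1,"travel":[0,0,0.2],"turn":0},{"claw":-1,"travel":[0,0,0.1],"turn":0},{"claw":-1,"travel":[0,0,0],"turn":0}])

```text
time: 23.63
ee_pos: [0.621, 0.0739, 0.2004]
tcp_rot: [180.0, 0.0, 174.4]
wrist_force: [-5.2, -0.6, 10.6]
opening: 0.0377
```

```bash
python3 t.py 65.6 1 200.5; python3 - <<'E'
from snap import *
snap(19,None,(330,200,120,80,6.5))
E
```

```text
t 23.63 at [621.   73.9 200.4] 174.45 end q6 12.3 F [-5.2 -0.6 10.6] T [-0.15  1.15 -0.04] op 37.7
([0.05, -0.04, -0.01], np.float64(-0.1))
23.68 [0.621  0.0739 0.2004] [1.7999e+02 4.0000e-02 1.7445e+02]
```

View pics/scene19z.png

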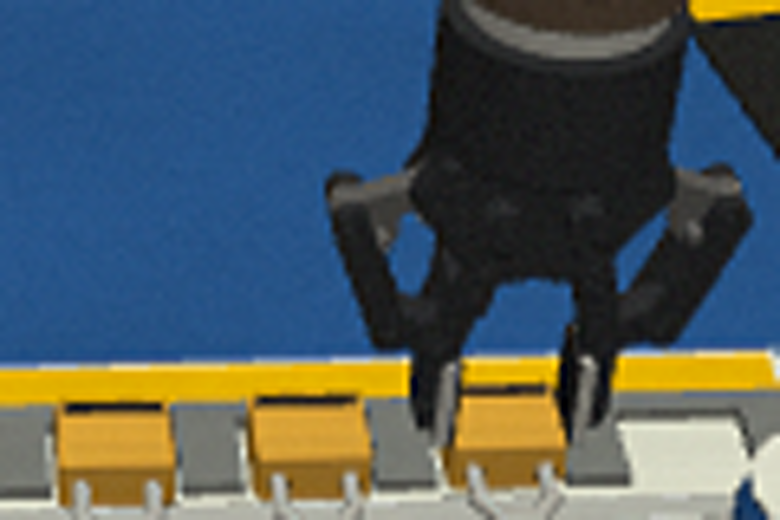

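>>> move_arm(commands=[{"claw":0.1,"travel":[0,0,0],"turn":0},{"claw":0.1,"travel":[0,0,0],"turn":0},{"claw":0.1,"travel":[0,0,0],"turn":0}])

```text
time: 23.93
ee_pos: [0.6211, 0.0739, 0.1988]
tcp_rot: [-180.0, -0.0, 174.4]
wrist_force: [-0.1, -0.0, -0.0]
opening: 0.047
```

>>> move_arm(commands=[{"claw":0.1,"travel":[0,0,-2],"turn":0},{"claw":0.1,"travel":[0,0,-4],"turn":0},{"claw":0.4,"travel":[2,0,0],"turn":0}])

```text
time: 24.18
ee_pos: [0.6042, 0.0758, 0.2659]
tcp_rot: [179.9, 0.6, 174.4]
wrist_force: [0.6, -0.1, 2.6]
opening: 0.0575
```

```bash
python3 p.py 449 110 220 146.3; python3 - <<'E'
from snap import *
snap(20,None,(330,200,120,80,6.5))
E
```

```text
t 24.18 at [604.2  75.8 265.9] 174.41 end q6 47.5 F [ 0.6 -0.1  2.6] T [-0.   -0.07  0.01] op 57.5
([3.2, 0.4, 0.9], np.float64(5.6))
([3.2, 0.1, 0.9], np.float64(5.6))
([3.1, -0.3, 0.9], np.float64(5.6))
([3.1, -0.5, 0.9], np.float64(5.7))
([3.1, -0.9, 1.0], np.float64(5.6))
24.23 [0.6003 0.0762 0.2632] [179.92   0.28 174.44]
```

View pics/scene20z.png

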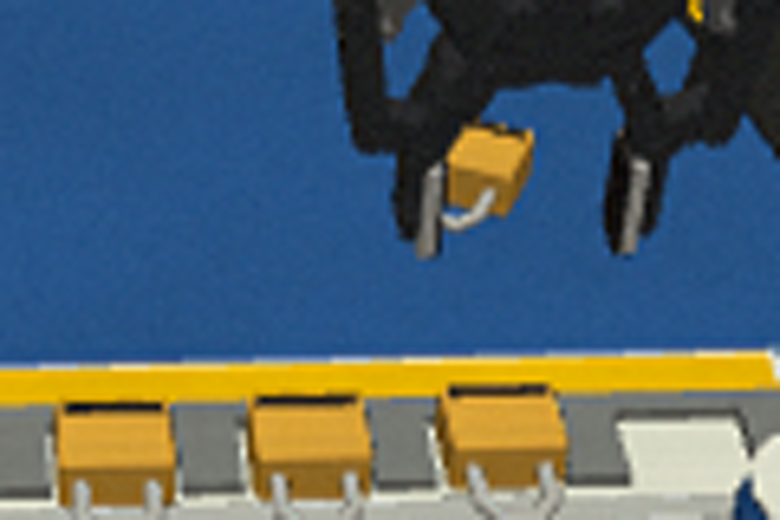

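>>> move_arm(commands=[{"claw":0.5,"travel":[3.0,0.4,0.8],"turn":5.6},{"claw":0.5,"travel":[3.1,0.1,0.8],"turn":5.6},{"claw":0.5,"travel":[3.1,-0.3,0.8],"turn":5.6},{"claw":0.5,"travel":[3.1,-0.5,0.8],"turn":5.7},{"claw":0.5,"travel":[3.1,-0.9,0.8],"turn":5.6}])

```text
time: 24.65
ee_pos: [0.4474, 0.1097, 0.2179]
tcp_rot: [-180.0, -0.0, 146.0]
wrist_force: [-0.3, -0.4, 1.7]
opening: 0.0644
```

>>> move_arm(commands=[{"claw":0.5,"travel":[0,0,0],"turn":0},{"claw":0.5,"travel":[0,0,0],"turn":0}])

```text
time: 24.82
ee_pos: [0.4475, 0.1098, 0.2183]
tcp_rot: [-180.0, -0.0, 146.4]
wrist_force: [0.5, 0.1, 0.4]
opening: 0.0644
```

```bash
python3 p.py 449 110 187 146.3
```

```text
t 24.82 at [447.5 109.8 218.3] 146.43 end q6 47.5 F [0.5 0.1 0.4] T [ 0.06 -0.08 -0.02] op 64.4
([-0.11, 0.1, 3.13], np.float64(0.1))
```

>>> move_arm(commands=[{"claw":0.5,"travel":[-0.1,0.1,1.6],"turn":0},{"claw":0.5,"travel":[0,0,1.5],"turn":0},{"claw":0.5,"travel":[0,0,0],"turn":0},{"claw":-1,"travel":[0,0,0],"turn":0},{"claw":-1,"travel":[0,0,0],"turn":0}])

```text
time: 25.23
ee_pos: [0.4509, 0.1098, 0.1887]
tcp_rot: [180.0, 0.0, 146.4]
wrist_force: [-4.1, -2.9, 2.0]
opening: 0.0409
```

>>> move_arm(commands=[{"claw":-1,"travel":[0,0,0],"turn":0},{"claw":-1,"travel":[0,0,0],"turn":0},{"claw":-1,"travel":[0,0,0],"turn":0}])

```text
time: 25.48
ee_pos: [0.4509, 0.1099, 0.1892]
tcp_rot: [179.9, 0.1, 146.3]
wrist_force: [0.8, -0.1, 6.2]
opening: 0.0376
```

```bash
python3 - <<'E'
from snap import *
snap(21,None,(350,180,100,80,7))
E
python3 t.py 131.6 1 240
```

```text
25.53 [0.4509 0.1099 0.1892] [1.7991e+02 1.1000e-01 1.4635e+02]
t 25.53 at [450.9 109.9 189.2] 146.35 end q6 18.0 F [ 1.2 -0.   6.9] T [-0.15 -0.12 -0.04] op 37.7
([-2.6, 2.4, -1.0], np.float64(-5.6))
([-2.8, 2.2, -1.0], np.float64(-5.6))
([-3.0, 1.9, -1.0], np.float64(-5.7))
([-3.2, 1.6, -1.0], np.float64(-5.6))
([-3.4, 1.2, -1.1], np.float64(-5.7))
```

View pics/scene21z.png

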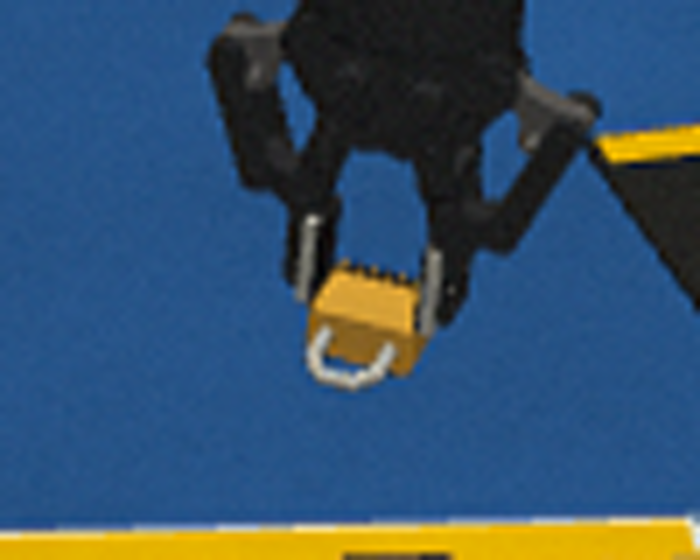

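>>> move_arm(commands=[{"claw":-1,"travel":[0,0,-2],"turn":0},{"claw":-1,"travel":[0,0,-3],"turn":0},{"claw":-1,"travel":[-2.6,2.4,0],"turn":-5.6},{"claw":-1,"travel":[-2.8,2.2,0],"turn":-5.6},{"claw":-1,"travel":[-3.0,1.9,0],"turn":-5.7}])

```text
time: 25.95
ee_pos: [0.5566, 0.128, 0.2391]
tcp_rot: [179.9, 0.1, 163.5]
wrist_force: [0.1, 0.2, -1.3]
opening: 0.0376
```

>>> move_arm(commands=[{"claw":-1,"travel":[-3.2,1.6,0],"turn":-5.6},{"claw":-1,"travel":[-3.3,1.2,0.5],"turn":-5.7},{"claw":-1,"travel":[0,0,1],"turn":0},{"claw":-1,"travel":[0,0,0],"turn":0},{"claw":-1,"travel":[0,0,0],"turn":0}])

```text
time: 26.37
ee_pos: [0.6246, 0.1391, 0.2217]
tcp_rot: [-179.9, -0.2, 174.5]
wrist_force: [-0.5, -0.1, -1.3]
opening: 0.0374
```

```bash
python3 t.py 131.6 1 212
```

```text
t 26.37 at [624.6 139.1 221.7] 174.5 end q6 18.0 F [-0.5 -0.1 -1.3] T [0.04 0.02 0.05] op 37.4
([-0.21, 0.03, 0.97], np.float64(-0.0))
```

>>> move_arm(commands=[{"claw":-1,"travel":[-0.2,0,0.5],"turn":0},{"claw":-1,"travel":[0,0,0.5],"turn":0},{"claw":-1,"travel":[0,0,0.3],"turn":0},{"claw":-1,"travel":[0,0,0],"turn":0},{"claw":-1,"travel":[0,0,0],"turn":0}])

```text
time: 26.78
ee_pos: [0.6267, 0.139, 0.2103]
tcp_rot: [180.0, 0.0, 174.5]
wrist_force: [-0.4, 0.3, -1.4]
opening: 0.0379
```

```bash
python3 t.py 131.6 1 201.3; python3 - <<'E'
from snap import *
snap(22,(180,180,100,90,6),(350,190,120,80,6.5))
E
```

```text
t 26.78 at [626.7 139.  210.3] 174.54 end q6 18.0 F [-0.4  0.3 -1.4] T [ 0.07  0.01 -0.03] op 37.9
([-0.0, 0.02, 0.9], np.float64(0.0))
26.88 [0.627  0.1391 0.2105] [1.7999e+02 4.0000e-02 1.7454e+02]
```

View pics/scene22z.png

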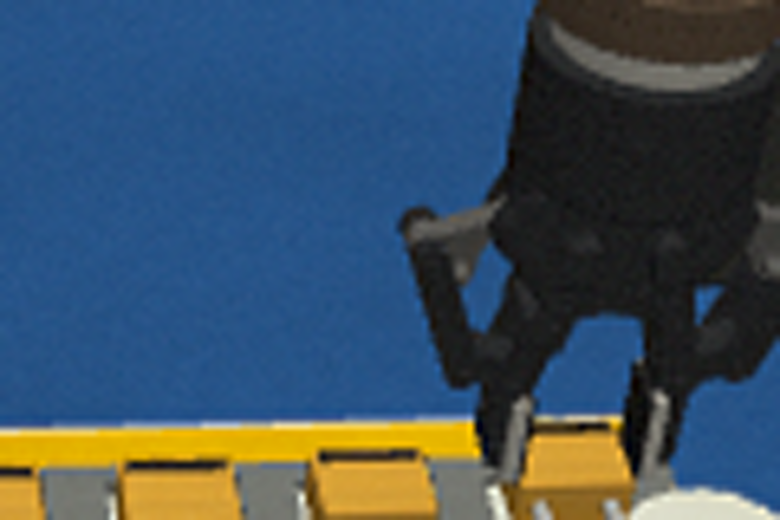

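>>> move_arm(commands=[{"claw":-1,"travel":[0,0,0.4],"turn":0},{"claw":-1,"travel":[0,0,0.3],"turn":0},{"claw":-1,"travel":[0,0,0.2],"turn":0},{"claw":-1,"travel":[0,0,0.1],"turn":0},{"claw":-1,"travel":[0,0,0],"turn":0}])

```text
time: 27.3
ee_pos: [0.627, 0.139, 0.2013]
tcp_rot: [180.0, 0.0, 174.5]
wrist_force: [-4.9, -0.7, 8.9]
opening: 0.0374
```

>>> move_arm(commands=[{"claw":0.1,"travel":[0,0,0],"turn":0},{"claw":0.1,"travel":[0,0,0],"turn":0},{"claw":0.1,"travel":[0,0,0],"turn":0}])

```text
time: 27.55
ee_pos: [0.6272, 0.1391, 0.1997]
tcp_rot: [-180.0, -0.0, 174.5]
wrist_force: [0.5, -0.4, 0.3]
opening: 0.0469
```

>>> move_arm(commands=[{"claw":0.1,"travel":[0,0,-2],"turn":0},{"claw":0.1,"travel":[0,0,-4],"turn":0},{"claw":0.2,"travel":[3,0,-2],"turn":0},{"claw":0.2,"travel":[4,0,0],"turn":0},{"claw":0.2,"travel":[4,0,0],"turn":0}])

```text
time: 27.97
ee_pos: [0.5171, 0.1495, 0.281]
tcp_rot: [179.9, 0.1, 174.5]
wrist_force: [-0.5, 0.1, -0.3]
opening: 0.0512
```

```bash
python3 p.py 600.6 -211.4 300 174.5; python3 - <<'E'
from snap import *
snap(23,(180,180,220,120,3.6),(250,200,260,120,3))
E
```

```text
t 27.97 at [517.1 149.5 281. ] 174.5 end q6 -13.9 F [-0.5  0.1 -0.3] T [0.02 0.04 0.02] op 51.2
([-1.2, -3.5, -0.2], np.float64(-0.0))
([-1.2, -3.5, -0.2], np.float64(-0.0))
([-1.2, -3.5, -0.2], np.float64(-0.0))
([-1.2, -3.5, -0.2], np.float64(-0.0))
([-1.2, -3.5, -0.2], np.float64(-0.0))
([-1.2, -3.5, -0.2], np.float64(-0.0))
([-1.1, -3.5, -0.2], np.float64(-0.0))
([-1.2, -3.5, -0.2], np.float64(-0.0))
([-1.1, -3.6, -0.2], np.float64(-0.0))
([-1.2, -3.5, -0.1], np.float64(-0.0))
28.07 [0.513  0.1495 0.2794] [-179.95   -0.2   174.62]
```

View pics/scene23z.png

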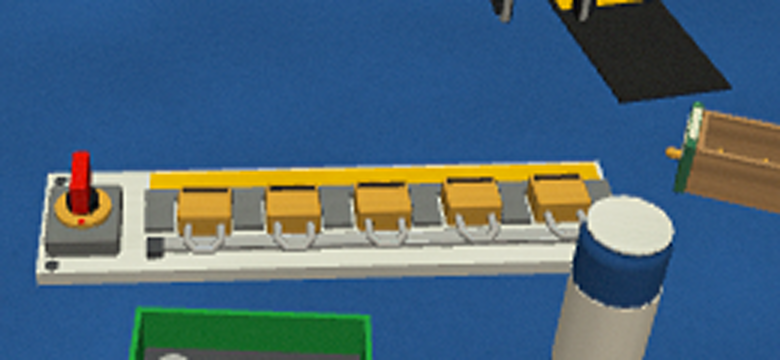

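View pics/top23z.png

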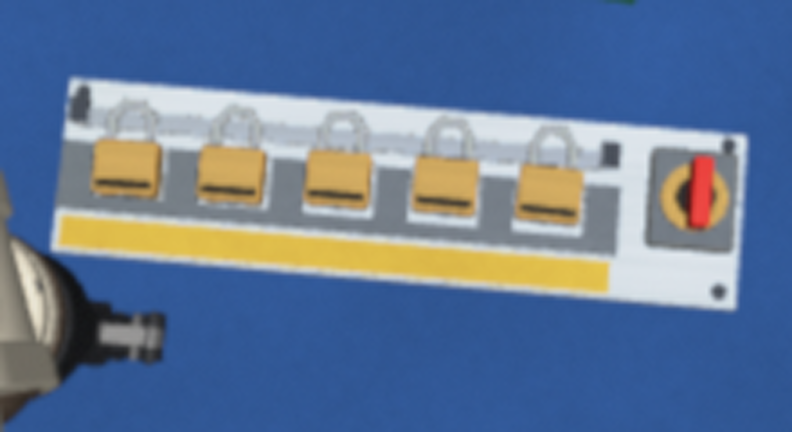

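```bash
cat > ck.py <<'E'
from lk import *
import sys
def ck(tag):
    im=cv2.imread(f'pics/top{tag}.png'); m=masks(im)['brass']
    for c,r in rect('top',m,.034):
        if cv2.contourArea(c)<120: continue
        x,y=fix([np.array(r[0])/1e3])[0]
        if abs(y)<160 and abs(x)<30:
            P=fix(onz('top',c[:,0,:],.034)[:,:2]); print('c',x,y,'sz',np.round(r[1],1),'x',np.percentile(P[:,0],[3,97]).round(1),'y',np.percentile(P[:,1],[3,97]).round(1),'ang',round(r[2],1))
ck(sys.argv[1])
E
python3 ck.py 23
```

```text
c 4.3 -129.9 sz [36.2 32.4] x [-11.6  20.2] y [-147.4 -112.2] ang 83.0
c 4.3 -65.7 sz [36.7 31.7] x [-11.3  19.9] y [-83.3 -47.5] ang 81.5
c 2.5 0.9 sz [37.8 32. ] x [-13.4  18.3] y [-17.8  19.4] ang 84.2
c -0.7 66.6 sz [38.7 32. ] x [-16.4  15. ] y [47.3 85.6] ang 84.5
c -2.1 131.7 sz [39.9 31.9] x [-17.8  13.5] y [111.9 151. ] ang 85.0
```

```bash
python3 - <<'E'
from h import *
blow(cv2.imread('pics/scene23.png'),380,245,80,50,9,'pics/z23a.png')
E
```

```text
(no output)
```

View pics/z23a.png

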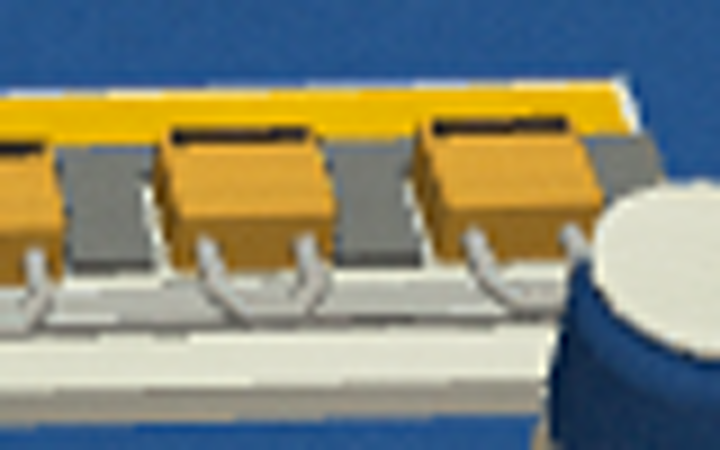

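>>> move_arm(commands=[{"claw":0.2,"travel":[-1.4,-3.6,-0.2],"turn":0},{"claw":0.2,"travel":[-1.2,-3.6,-0.2],"turn":0},{"claw":0.2,"travel":[-1.2,-3.6,-0.2],"turn":0},{"claw":0.2,"travel":[-1.2,-3.6,-0.2],"turn":0},{"claw":0.2,"travel":[-1.2,-3.5,-0.2],"turn":0}])

```text
time: 28.48
ee_pos: [0.5627, -0.0364, 0.29]
tcp_rot: [-180.0, 0.0, 174.6]
wrist_force: [0.9, 0.8, -0.5]
opening: 0.0511
```

>>> move_arm(commands=[{"claw":0.2,"travel":[-1.2,-3.5,-0.2],"turn":0},{"claw":0.2,"travel":[-1.2,-3.5,-0.2],"turn":0},{"claw":0.2,"travel":[-1.2,-3.5,-0.2],"turn":0},{"claw":0.2,"travel":[-1.2,-3.5,-0.2],"turn":0},{"claw":0.2,"travel":[-1.2,-3.5,0],"turn":0}])

```text
time: 28.9
ee_pos: [0.6059, -0.2167, 0.2982]
tcp_rot: [-180.0, 0.0, 174.5]
wrist_force: [1.1, 0.4, 0.2]
opening: 0.0515
```

>>> move_arm(commands=[{"claw":0.2,"travel":[0,0,0],"turn":0},{"claw":0.2,"travel":[0,0,0],"turn":0}])

```text
time: 29.07
ee_pos: [0.6057, -0.2166, 0.2969]
tcp_rot: [180.0, -0.1, 174.4]
wrist_force: [0.4, 0.1, -0.1]
opening: 0.0511
```

```bash
python3 p.py 600.6 -211.4 224 174.5
```

```text
t 29.07 at [ 605.7 -216.6  296.9] 174.38 end q6 -13.9 F [ 0.4  0.1 -0.1] T [ 0.03  0.   -0.02] op 51.1
([0.28, 0.23, 3.65], np.float64(-0.1))
([0.28, 0.23, 3.64], np.float64(-0.0))
```

>>> move_arm(commands=[{"claw":0.2,"travel":[0.5,0.5,0],"turn":0},{"claw":0.2,"travel":[0,0,2.5],"turn":0},{"claw":0.2,"travel":[0,0,2.5],"turn":0},{"claw":0.2,"travel":[0,0,2.3],"turn":0},{"claw":0.2,"travel":[0,0,0],"turn":0}])

```text
time: 29.48
ee_pos: [0.5995, -0.2067, 0.2202]
tcp_rot: [179.9, -0.4, 174.7]
wrist_force: [-0.2, 0.1, -0.9]
opening: 0.0514
```

>>> move_arm(commands=[{"claw":0.2,"travel":[0,0,0],"turn":0}])

```text
time: 29.57
ee_pos: [0.6004, -0.2074, 0.2245]
tcp_rot: [180.0, -0.1, 174.6]
wrist_force: [0.7, 1.3, 0.3]
opening: 0.0517
```

```bash
python3 p.py 600.6 -211.4 224 174.5; python3 - <<'E'
from snap import *
snap(24,None,(230,190,110,90,6))
E
```

```text
t 29.57 at [ 600.4 -207.4  224.5] 174.64 end q6 -13.9 F [0.7 1.3 0.3] T [-0.05 -0.01  0.01] op 51.7
([-0.06, -0.4, 0.05], np.float64(0.1))
29.62 [ 0.6009 -0.2078  0.2261] [-1.8000e+02  3.0000e-02  1.7462e+02]
```

View pics/scene24z.png

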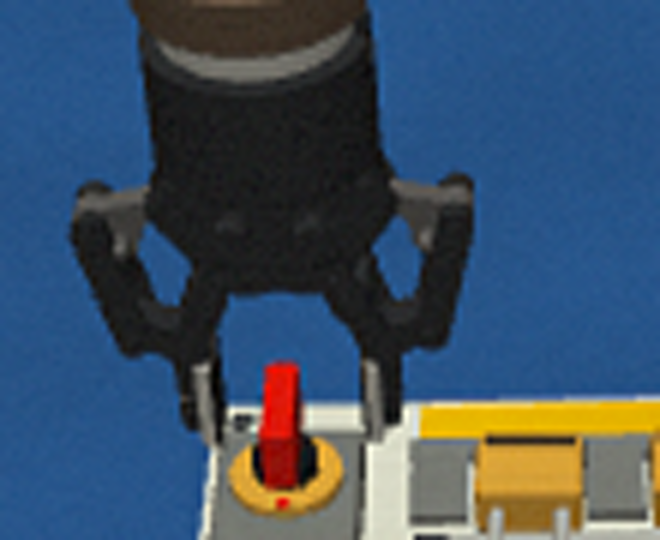

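>>> move_arm(commands=[{"claw":0.2,"travel":[0,-0.36,0.15],"turn":0.1},{"claw":0.2,"travel":[0,0,0],"turn":0},{"claw":-1,"travel":[0,0,0],"turn":0},{"claw":-1,"travel":[0,0,0],"turn":0},{"claw":-1,"travel":[0,0,0],"turn":0}], squeeze=30)

```text
time: 30.03
ee_pos: [0.6007, -0.2127, 0.224]
tcp_rot: [-180.0, 0.0, 174.4]
wrist_force: [0.1, 0.7, 0.0]
opening: 0.0155
```

>>> move_arm(commands=[{"claw":-1,"travel":[0,0,0],"turn":0},{"claw":-1,"travel":[0,0,0],"turn":0},{"claw":-1,"travel":[0,0,0],"turn":0}])

```text
time: 30.28
ee_pos: [0.6007, -0.2124, 0.224]
tcp_rot: [180.0, 0.0, 174.5]
wrist_force: [-0.7, 2.7, 4.9]
opening: 0.0111
```

```bash
python3 p.py 600.6 -211.4 224 174.5|head -1
```

```text
t 30.28 at [ 600.7 -212.4  224. ] 174.46 end q6 -13.9 F [-0.7  2.7  4.9] T [ 0.72  0.11 -0.04] op 11.1
```

>>> move_arm(commands=[{"claw":-1,"travel":[0,0.04,0],"turn":7},{"claw":-1,"travel":[0,0,0],"turn":7},{"claw":-1,"travel":[0,0,0],"turn":7},{"claw":-1,"travel":[0,0,0],"turn":7},{"claw":-1,"travel":[0,0,0],"turn":0}])

```text
time: 30.7
ee_pos: [0.6007, -0.2122, 0.224]
tcp_rot: [180.0, 0.0, 146.0]
wrist_force: [-0.2, 1.9, 5.3]
opening: 0.0109
```

```bash
python3 p.py 600.6 -211.4 224 174.5|head -1
```

```text
t 30.7 at [ 600.7 -212.2  224. ] 145.99 end q6 -13.9 F [-0.2  1.9  5.3] T [ 0.39  0.26 -0.05] op 10.9
```

>>> move_arm(commands=[{"claw":-1,"travel":[0,0,0],"turn":7},{"claw":-1,"travel":[0,0,0],"turn":7},{"claw":-1,"travel":[0,0,0],"turn":7},{"claw":-1,"travel":[0,0,0],"turn":7},{"claw":-1,"travel":[0,0,0],"turn":7}])

```text
time: 31.12
ee_pos: [0.6006, -0.2122, 0.224]
tcp_rot: [180.0, 0.0, 111.1]
wrist_force: [-1.3, 2.3, 5.8]
opening: 0.0109
```

```bash
python3 p.py 600.6 -211.4 224 174.5|head -1
```

```text
t 31.12 at [ 600.6 -212.2  224. ] 111.1 end q6 -13.9 F [-1.3  2.3  5.8] T [ 0.43  0.28 -0.01] op 10.9
```

>>> move_arm(commands=[{"claw":-1,"travel":[0,0,0],"turn":7},{"claw":-1,"travel":[0,0,0],"turn":7},{"claw":-1,"travel":[0,0,0],"turn":7},{"claw":-1,"travel":[0,0,0],"turn":7},{"claw":-1,"travel":[0,0,0],"turn":7}])

```text
time: 31.53
ee_pos: [0.6007, -0.2122, 0.224]
tcp_rot: [180.0, 0.0, 76.1]
wrist_force: [-0.6, 1.6, 5.2]
opening: 0.0112
```

```bash
python3 p.py 600.6 -211.4 224 174.5|head -1;  python3 - <<'E'
from snap import *
snap(25,None,(230,190,160,90,5))
E
```

```text
t 31.53 at [ 600.7 -212.2  224. ] 76.1 end q6 -13.9 F [-0.6  1.6  5.2] T [0.45 0.28 0.05] op 11.2
31.58 [ 0.6007 -0.2122  0.224 ] [179.97   0.    75.54]
```

View pics/scene25z.png

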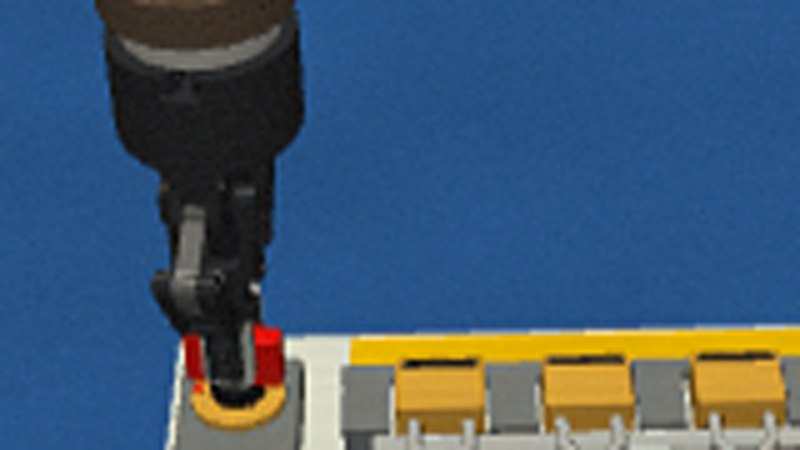

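>>> move_arm(commands=[{"claw":-1,"travel":[0,0,0],"turn":7},{"claw":-1,"travel":[0,0,0],"turn":7},{"claw":-1,"travel":[0,0,0],"turn":7},{"claw":-1,"travel":[0,0,0],"turn":7},{"claw":-1,"travel":[0,0,0],"turn":7}])

```text
time: 32.0
ee_pos: [0.6007, -0.2121, 0.224]
tcp_rot: [180.0, -0.0, 41.1]
wrist_force: [-0.8, 2.3, 4.9]
opening: 0.0111
```

>>> move_arm(commands=[{"claw":-1,"travel":[0,0,0],"turn":5},{"claw":-1,"travel":[0,0,0],"turn":0},{"claw":-1,"travel":[0,0,0],"turn":0}])

```text
time: 32.25
ee_pos: [0.6007, -0.2122, 0.224]
tcp_rot: [180.0, -0.0, 36.4]
wrist_force: [-1.3, 1.7, 5.2]
opening: 0.011
```

```bash
python3 p.py 600.6 -211.4 224 174.5|head -1
```

```text
t 32.25 at [ 600.7 -212.2  224. ] 36.41 end q6 -13.9 F [-1.3  1.7  5.2] T [ 0.48  0.26 -0.07] op 11.0
```

>>> move_arm(commands=[{"claw":-1,"travel":[0,0,0],"turn":2},{"claw":-1,"travel":[0,0,0],"turn":2}])

```text
time: 32.42
ee_pos: [0.6007, -0.2122, 0.224]
tcp_rot: [180.0, -0.0, 32.4]
wrist_force: [-1.2, 2.4, 6.9]
opening: 0.0117
```

```bash
python3 p.py 600.6 -211.4 224 174.5|head -1
```

```text
t 32.42 at [ 600.7 -212.2  224. ] 32.37 end q6 -13.9 F [-1.2  2.4  6.9] T [0.55 0.25 0.06] op 11.7
```

>>> move_arm(commands=[{"claw":-1,"travel":[0,0,0],"turn":2.0}])

```text
time: 32.5
ee_pos: [0.6007, -0.2121, 0.224]
tcp_rot: [180.0, -0.0, 30.4]
wrist_force: [-1.1, 1.5, 5.9]
opening: 0.0114
```

```bash
python3 p.py 600.6 -211.4 224 174.5|head -1
```

```text
t 32.5 at [ 600.7 -212.1  224. ] 30.36 end q6 -13.9 F [-1.1  1.5  5.9] T [0.55 0.27 0.03] op 11.4
```

>>> move_arm(commands=[{"claw":-1,"travel":[0,0,0],"turn":2.0}])

```text
time: 32.58
ee_pos: [0.6007, -0.2122, 0.224]
tcp_rot: [180.0, -0.0, 28.4]
wrist_force: [-1.3, 1.1, 4.6]
opening: 0.0115
```

```bash
python3 p.py 600.6 -211.4 224 174.5|head -1
```

```text
t 32.58 at [ 600.7 -212.2  224. ] 28.36 end q6 -13.9 F [-1.3  1.1  4.6] T [0.54 0.29 0.08] op 11.5
```

>>> move_arm(commands=[{"claw":-1,"travel":[0,0,0],"turn":1.5}])

```text
time: 32.67
ee_pos: [0.6007, -0.2121, 0.224]
tcp_rot: [180.0, -0.0, 26.8]
wrist_force: [-1.3, 2.4, 5.3]
opening: 0.0112
```

```bash
python3 p.py 600.6 -211.4 224 174.5|head -1
```

```text
t 32.67 at [ 600.7 -212.1  224. ] 26.85 end q6 -13.9 F [-1.3  2.4  5.3] T [0.51 0.27 0.06] op 11.2
```

>>> move_arm(commands=[{"claw":-1,"travel":[0,0,0],"turn":1.5}])

```text
time: 32.75
ee_pos: [0.6007, -0.2121, 0.224]
tcp_rot: [180.0, -0.0, 25.4]
wrist_force: [-0.8, 2.5, 5.5]
opening: 0.011
```

```bash
python3 p.py 600.6 -211.4 224 174.5|head -1
```

```text
t 32.75 at [ 600.7 -212.1  224. ] 25.38 end q6 -13.9 F [-0.8  2.5  5.5] T [0.54 0.28 0.05] op 11.0
```

>>> move_arm(commands=[{"claw":-1,"travel":[0,0,0],"turn":1.5}])

```text
time: 32.83
ee_pos: [0.6007, -0.2122, 0.224]
tcp_rot: [180.0, -0.0, 23.9]
wrist_force: [-1.1, 2.7, 6.3]
opening: 0.0112
```

```bash
python3 p.py 600.6 -211.4 224 174.5|head -1
```

```text
t 32.83 at [ 600.7 -212.2  224. ] 23.88 end q6 -13.9 F [-1.1  2.7  6.3] T [0.51 0.2  0.1 ] op 11.2
```

>>> move_arm(commands=[{"claw":-1,"travel":[0,0,0],"turn":1.5}])

```text
time: 32.92
ee_pos: [0.6007, -0.2121, 0.224]
tcp_rot: [180.0, -0.0, 22.4]
wrist_force: [-1.8, 2.3, 5.6]
opening: 0.0112
```

```bash
python3 p.py 600.6 -211.4 224 174.5|head -1
```

```text
t 32.92 at [ 600.7 -212.1  224. ] 22.39 end q6 -13.9 F [-1.8  2.3  5.6] T [0.53 0.29 0.15] op 11.2
```

>>> move_arm(commands=[{"claw":-1,"travel":[0,0,0],"turn":1.5}])

```text
time: 33.0
ee_pos: [0.6007, -0.2121, 0.224]
tcp_rot: [180.0, -0.0, 20.9]
wrist_force: [-1.4, 3.5, 5.1]
opening: 0.0109
```

```bash
python3 p.py 600.6 -211.4 224 174.5|head -1
```

```text
t 33.0 at [ 600.7 -212.1  224. ] 20.89 end q6 -13.9 F [-1.4  3.5  5.1] T [0.52 0.24 0.16] op 10.9
```

>>> move_arm(commands=[{"claw":-0.3,"travel":[0,0,0],"turn":0},{"claw":-0.3,"travel":[0,0,0],"turn":0},{"claw":0,"travel":[0,0,0],"turn":0},{"claw":0.1,"travel":[0,0,0],"turn":0}])

```text
time: 33.33
ee_pos: [0.6005, -0.2123, 0.2231]
tcp_rot: [-180.0, 0.0, 21.0]
wrist_force: [0.0, 0.4, 0.6]
opening: 0.0468
```

>>> move_arm(commands=[{"claw":0.2,"travel":[0,0,-2],"turn":0},{"claw":0.2,"travel":[0,0,-4],"turn":0},{"claw":0.2,"travel":[0,0,-4],"turn":0}])

```text
time: 33.58
ee_pos: [0.6001, -0.2121, 0.3229]
tcp_rot: [-179.9, 0.2, 21.0]
wrist_force: [0.1, 0.0, 1.6]
opening: 0.0515
```

```bash
python3 p.py 602 307 320 61.8; python3 p.py 560 50 320 61.8
```

```text
t 33.58 at [ 600.1 -212.1  322.9] 20.97 end q6 145.2 F [0.1 0.  1.6] T [-0.02 -0.06 -0.08] op 51.5
([1.4, -3.7, 0.0], np.float64(-3.1))
([1.6, -3.6, 0.0], np.float64(-3.1))
([1.8, -3.6, 0.0], np.float64(-3.1))
([2.0, -3.4, 0.0], np.float64(-3.2))
([2.2, -3.3, 0.0], np.float64(-3.1))
([2.4, -3.2, 0.0], np.float64(-3.2))
([2.6, -3.1, 0.0], np.float64(-3.1))
([2.7, -2.9, 0.0], np.float64(-3.2))
([2.9, -2.8, 0.1], np.float64(-3.1))
([3.1, -2.6, 0.0], np.float64(-3.2))
([3.2, -2.4, 0.1], np.float64(-3.1))
([3.3, -2.2, 0.0], np.float64(-3.2))
([3.5, -2.1, 0.1], np.float64(-3.1))
t 33.58 at [ 600.1 -212.1  322.9] 20.97 end q6 123.3 F [0.1 0.  1.6] T [-0.02 -0.06 -0.08] op 51.5
([0.8, -3.7, 0.0], np.float64(-5.8))
([1.2, -3.6, 0.0], np.float64(-5.8))
([1.5, -3.5, 0.1], np.float64(-5.8))
([1.9, -3.3, 0.0], np.float64(-5.9))
([2.2, -3.1, 0.1], np.float64(-5.8))
([2.5, -2.8, 0.0], np.float64(-5.9))
([2.8, -2.6, 0.1], np.float64(-5.8))
```

```bash
python3 p.py 520 130 320 130
```

```text
t 33.58 at [ 600.1 -212.1  322.9] 20.97 end q6 64.0 F [0.1 0.  1.6] T [-0.02 -0.06 -0.08] op 51.5
([0.3, -2.2, 0.0], np.float64(-6.8))
([0.6, -2.1, 0.0], np.float64(-6.8))
([0.8, -2.0, 0.0], np.float64(-6.8))
([1.0, -1.9, 0.0], np.float64(-6.8))
([1.3, -1.8, 0.0], np.float64(-6.8))
([1.5, -1.6, 0.0], np.float64(-6.8))
([1.6, -1.5, 0.0], np.float64(-6.8))
([1.8, -1.3, 0.0], np.float64(-6.8))
([1.9, -1.0, 0.0], np.float64(-6.8))
([2.1, -0.8, 0.0], np.float64(-6.8))
([2.1, -0.5, 0.0], np.float64(-6.8))
([2.2, -0.3, 0.1], np.float64(-6.8))
([2.2, -0.0, 0.0], np.float64(-6.9))
([2.2, 0.2, 0.1], np.float64(-6.8))
([2.2, 0.5, 0.0], np.float64(-6.9))
([2.0, 0.7, 0.1], np.float64(-6.8))
```

>>> move_arm(commands=[{"claw":0.6,"travel":[0.3,-2.2,0],"turn":-6.8},{"claw":0.6,"travel":[0.6,-2.1,0],"turn":-6.8},{"claw":0.6,"travel":[0.8,-2.0,0],"turn":-6.8},{"claw":0.6,"travel":[1.0,-1.9,0],"turn":-6.8},{"claw":0.6,"travel":[1.3,-1.8,0],"turn":-6.8}])

```text
time: 34.0
ee_pos: [0.5762, -0.1049, 0.3233]
tcp_rot: [180.0, 0.0, 55.3]
wrist_force: [-0.1, 0.6, 0.5]
opening: 0.0681
```

>>> move_arm(commands=[{"claw":0.6,"travel":[1.5,-1.6,0],"turn":-6.8},{"claw":0.6,"travel":[1.6,-1.5,0],"turn":-6.8},{"claw":0.6,"travel":[1.8,-1.3,0],"turn":-6.8},{"claw":0.6,"travel":[1.9,-1.0,0],"turn":-6.8},{"claw":0.6,"travel":[2.1,-0.8,0],"turn":-6.8}])

```text
time: 34.42
ee_pos: [0.5506, 0.0022, 0.3234]
tcp_rot: [180.0, 0.0, 89.3]
wrist_force: [0.1, -0.6, -0.4]
opening: 0.0686
```

>>> move_arm(commands=[{"claw":0.6,"travel":[2.1,-0.5,0],"turn":-6.8},{"claw":0.6,"travel":[2.2,-0.3,0],"turn":-6.8},{"claw":0.6,"travel":[2.2,0,0],"turn":-6.9},{"claw":0.6,"travel":[2.2,0.2,0],"turn":-6.8},{"claw":0.6,"travel":[2.2,0.5,0],"turn":-6.8}])

```text
time: 34.83
ee_pos: [0.5253, 0.1097, 0.3234]
tcp_rot: [-180.0, 0.0, 123.4]
wrist_force: [-0.3, 0.1, -0.3]
opening: 0.0682
```

>>> move_arm(commands=[{"claw":0.6,"travel":[1.0,0.7,0],"turn":-6.8},{"claw":0.6,"travel":[0,0,0],"turn":-7},{"claw":0.6,"travel":[0,0,0],"turn":-7},{"claw":0.6,"travel":[0,0,0],"turn":-7},{"claw":0.6,"travel":[0,0,0],"turn":-7}])

```text
time: 35.25
ee_pos: [0.5261, 0.1212, 0.3233]
tcp_rot: [-180.0, -0.0, 158.2]
wrist_force: [-0.1, 0.6, 0.3]
opening: 0.0681
```

```bash
python3 - <<'E'
from snap import *
snap(26,(90,180,320,200,2.4),(250,190,300,110,2.6))
from m import *
for n in('top',):
    im=cv2.imread('pics/top26.png')
    h=cv2.cvtColor(im,cv2.COLOR_BGR2HSV); M=masks(im)
    rep('brass',n,M['brass'],.03,100); rep('nb',n,M['notblue'],.04,300); rep('y',n,M['yellow'],.003,60)
    rep('red',n,M['red'],.07)
E
```

```text
35.35 [0.5261 0.1211 0.3234] [-179.99   -0.    157.99]
brass top px [332. 236.] c [ 598.4 -121. ] sz [35.6 31.4] longyaw 89.0
brass top px [303. 234.] c [604.7 -56.7] sz [36.6 32.1] longyaw 83.7
brass top px [273. 231.] c [611.    9.3] sz [38.  31.5] longyaw 89.4
brass top px [244. 230.] c [617.5  75.5] sz [39.3 32.4] longyaw 83.7
brass top px [215. 228.] c [623.  140.6] sz [40.1 32.4] longyaw 85.0
nb top px [510. 256.] c [ 548.8 -510.3] sz [ 97.2 159.4] longyaw 110.5
nb top px [193. 316.] c [391.7 228.3] sz [868.  634.4] longyaw 81.0
nb top px [228. 155.] c [780.6 110.6] sz [53.1 60.4] longyaw 113.7
nb top px [219. 138.] c [824.  132.4] sz [59.3 57.8] longyaw 44.3
nb top px [328. 148.] c [ 797.3 -114.6] sz [155.9 130.1] longyaw 79.8
nb top px [141. 133.] c [836.8 307.6] sz [113.1  64.7] longyaw 72.8
nb top px [421. 137.] c [621.3 -93.6] sz [1495.1 1064.3] longyaw 89.4
y top px [276. 250.] c [570.1   8.5] sz [330.6  15.6] longyaw 84.5
red top px [374. 233.] c [ 599.6 -209.7] sz [40.6 12.4] longyaw 21.1
```

View pics/top26z.png

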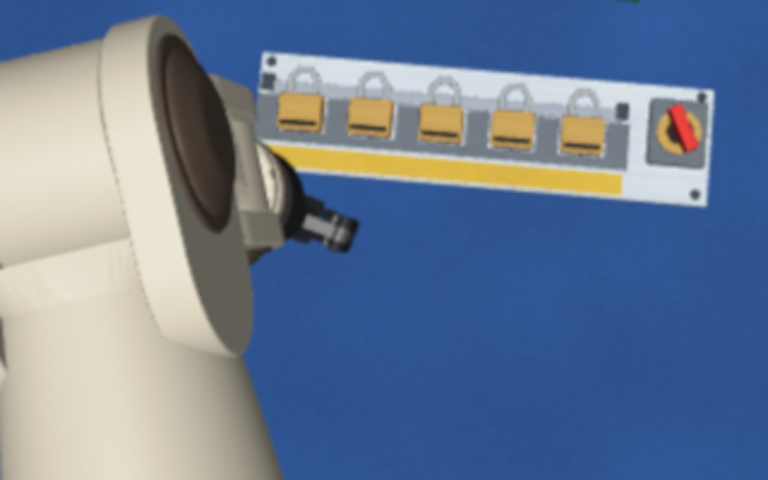

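View pics/scene26z.png

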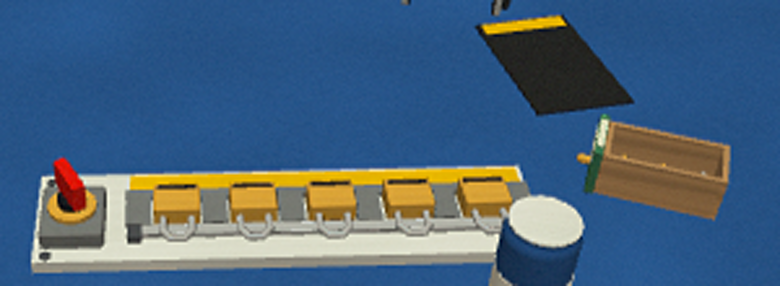

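```bash
python3 ck.py 26; python3 - <<'E'
from h import *
a=cv2.imread('pics/scene0.png');b=cv2.imread('pics/scene26.png')
d=cv2.absdiff(a,b).max(2)[215:290,465:545]; print('drawer diff',(d>40).sum())
a=cv2.imread('pics/top23.png');b=cv2.imread('pics/top26.png')
im=np.vstack([a[195:265,190:400],b[195:265,190:400]]); cv2.imwrite('pics/j.png',cv2.resize(im,None,fx=3.7,fy=3.7,interpolation=cv2.INTER_CUBIC))
E
```

```text
c -1.3 -130.0 sz [35.5 31.3] x [-16.6  14.4] y [-148.4 -112.4] ang 89.0
c -1.2 -65.6 sz [36.5 32. ] x [-17.1  14.6] y [-83.5 -47.7] ang 83.7
c -1.3 0.4 sz [37.8 31.3] x [-16.6  14.5] y [-17.8  19.7] ang 89.4
c -1.2 66.6 sz [39.1 32.3] x [-17.   14.7] y [47.8 85.6] ang 83.7
c -1.9 131.7 sz [39.9 32.3] x [-17.8  13.7] y [111.9 151. ] ang 85.0
drawer diff 0
```

View pics/j.png

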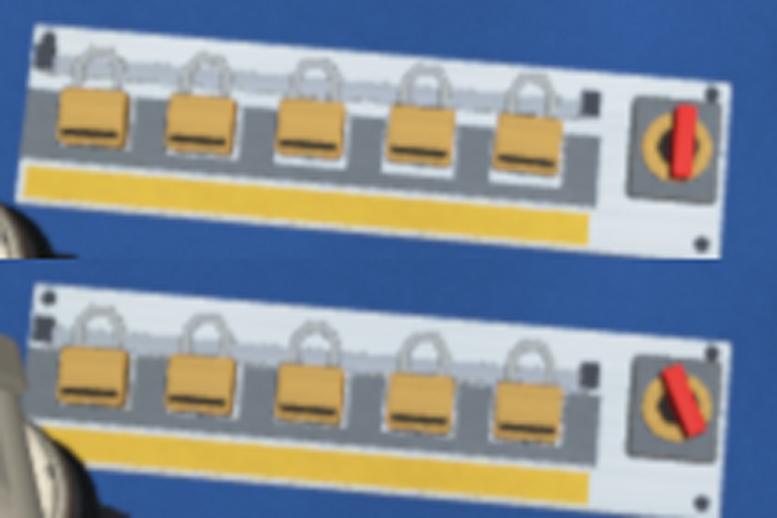

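```bash
python3 - <<'E'
from m import *
a=cv2.imread('pics/top0.png'); b=cv2.imread('pics/scene26.png')
blow(a,105,205,75,60,10,'pics/d1.png'); blow(b,465,225,75,55,10,'pics/d2.png')
E
```

```text
(no output)
```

View pics/d1.png

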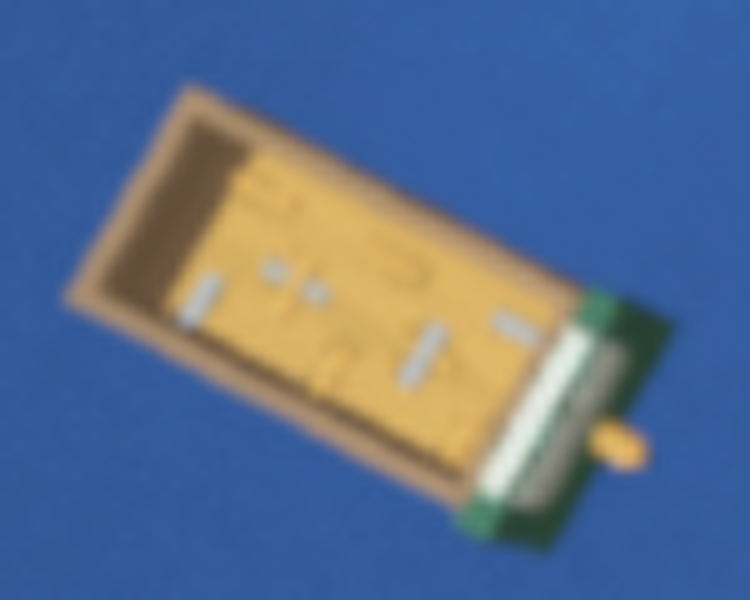

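View pics/d2.png

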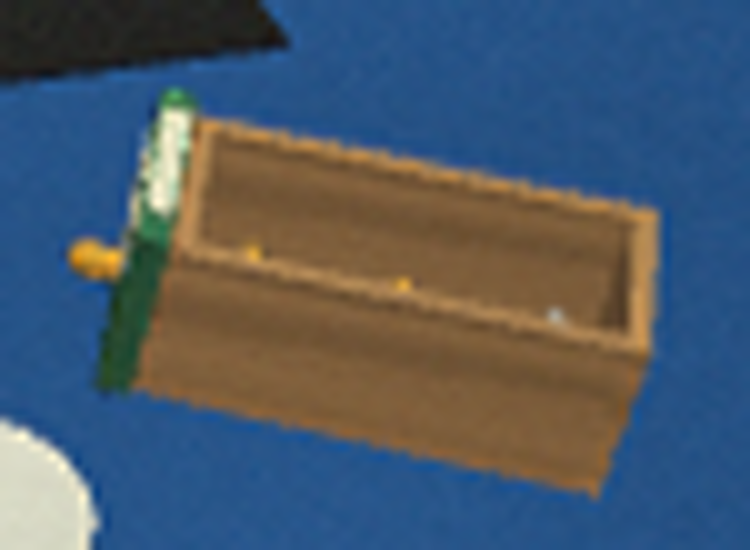

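```bash
cat > d.py <<'E'
from h import *
def quad(n,pts,off,k,z=.042):
    P=onz(n,np.array(pts)/k+off-.45,z)[:,:2]*1e3; b=(P[0]+P[1])/2; f=(P[2]+P[3])/2
    v=b-f; u=v/np.linalg.norm(v)
    w=[np.linalg.norm(P[0]-P[1]).round(1),np.linalg.norm(P[2]-P[3]).round(1)]
    print(n,'back',b.round(1),'front',f.round(1),'len',np.linalg.norm(v).round(1),'w',w,'yaw',np.degrees(np.arctan2(v[1],v[0])).round(1),'centre from back',(b-55*u).round(1),'mid',((b+f)/2).round(1))
E
python3 - <<'E'
from d import *
quad('top',[[190,85],[65,300],[580,292],[462,508]],[105,205],10)
quad('scene',[[657,210],[648,352],[205,120],[178,248]],[465,225],10)
E
```

```text
top back [629.1 353.1] front [582.2 265. ] len 99.9 w [np.float64(54.2), np.float64(53.4)] yaw 62.0 centre from back [603.3 304.6] mid [605.6 309. ]
scene back [628.3 351.8] front [581.7 264.2] len 99.2 w [np.float64(53.3), np.float64(51.0)] yaw 61.9 centre from back [602.5 303.3] mid [605. 308.]
```

```bash
python3 p.py 604 303.3 260 -118
```

```text
t 35.35 at [526.1 121.1 323.4] 157.99 end q6 -35.3 F [ 0.3 -0.6 -0.4] T [-0.03  0.06  0.  ] op 68.2
([-0.0, 1.7, 0.5], np.float64(-7.0))
([-0.2, 1.6, 0.5], np.float64(-7.0))
([-0.4, 1.6, 0.5], np.float64(-7.0))
([-0.6, 1.5, 0.5], np.float64(-7.0))
([-0.8, 1.4, 0.5], np.float64(-7.0))
([-1.0, 1.3, 0.5], np.float64(-7.0))
([-1.1, 1.2, 0.6], np.float64(-7.0))
([-1.3, 1.1, 0.5], np.float64(-7.0))
([-1.4, 0.9, 0.6], np.float64(-7.0))
([-1.5, 0.7, 0.5], np.float64(-7.0))
([-1.6, 0.5, 0.6], np.float64(-7.0))
([-1.6, 0.3, 0.5], np.float64(-7.0))
```

>>> move_arm(commands=[{"claw":0.75,"travel":[0,1.7,0.5],"turn":-7},{"claw":0.75,"travel":[-0.2,1.6,0.5],"turn":-7},{"claw":0.75,"travel":[-0.4,1.6,0.5],"turn":-7},{"claw":0.75,"travel":[-0.6,1.5,0.5],"turn":-7},{"claw":0.75,"travel":[-0.8,1.4,0.5],"turn":-7}])

```text
time: 35.77
ee_pos: [0.558, 0.1972, 0.2981]
tcp_rot: [-180.0, -0.0, -167.1]
wrist_force: [0.1, -0.9, -0.3]
opening: 0.0745
```

>>> move_arm(commands=[{"claw":0.75,"travel":[-1.0,1.3,0.5],"turn":-7},{"claw":0.75,"travel":[-1.1,1.2,0.5],"turn":-7},{"claw":0.75,"travel":[-1.3,1.1,0.5],"turn":-7},{"claw":0.75,"travel":[-1.4,0.9,0.5],"turn":-7},{"claw":0.75,"travel":[-1.5,0.7,0.5],"turn":-7}])

```text
time: 36.18
ee_pos: [0.5912, 0.2733, 0.273]
tcp_rot: [-180.0, -0.0, -132.1]
wrist_force: [-0.0, 0.5, 0.3]
opening: 0.0747
```

>>> move_arm(commands=[{"claw":0.75,"travel":[-1.6,0.5,0.5],"turn":-7},{"claw":0.75,"travel":[-1.6,0.3,0.5],"turn":-7},{"claw":0.75,"travel":[0,0,0],"turn":0},{"claw":0.75,"travel":[0,0,0],"turn":0}])

```text
time: 36.52
ee_pos: [0.6046, 0.3029, 0.2626]
tcp_rot: [180.0, -0.1, -118.4]
wrist_force: [0.0, -0.2, 0.4]
opening: 0.0748
```

```bash
python3 p.py 604 303.3 192 -118;  python3 - <<'E'
from snap import *
snap(27,None,(430,180,120,90,6))
E
```

```text
t 36.52 at [604.6 302.9 262.6] -118.42 end q6 -35.3 F [ 0.  -0.2  0.4] T [ 0.02  0.06 -0.02] op 74.8
([-0.0, 0.04, 3.53], np.float64(-0.2))
([-0.0, 0.03, 3.53], np.float64(-0.2))
36.57 [0.6046 0.3024 0.2631] [ 1.7998e+02 -5.0000e-02 -1.1845e+02]
```

View pics/scene27z.png

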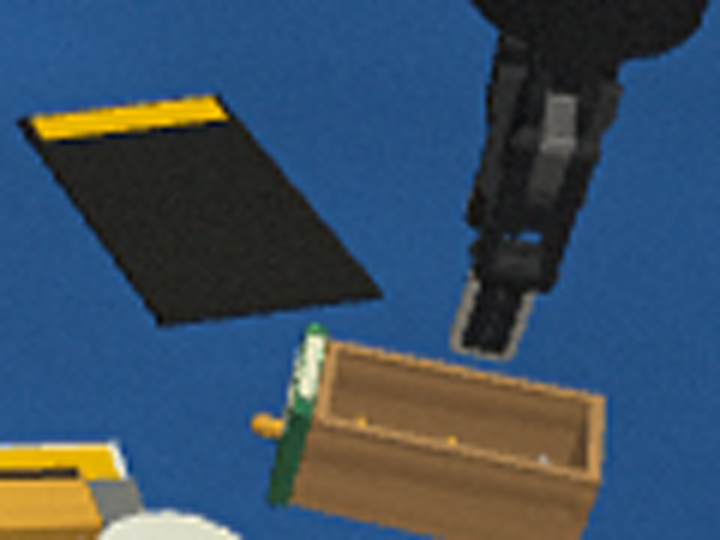

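>>> move_arm(commands=[{"claw":0.75,"travel":[0,0.1,2.5],"turn":-0.4},{"claw":0.75,"travel":[0,0,1.5],"turn":0},{"claw":0.75,"travel":[0,0,0],"turn":0}])

```text
time: 36.82
ee_pos: [0.6029, 0.3018, 0.2204]
tcp_rot: [179.9, -0.2, -118.0]
wrist_force: [-0.7, -0.0, -0.2]
opening: 0.0745
```

```bash
python3 p.py 604 303.3 192 -118;  python3 - <<'E'
from snap import *
snap(28,None,(430,180,120,90,6))
E
```

```text
t 36.82 at [602.9 301.8 220.4] -118.02 end q6 -35.3 F [-0.7 -0.  -0.2] T [0.02 0.04 0.03] op 74.5
([-0.18, -0.03, 2.84], np.float64(-0.0))
36.87 [0.6032 0.302  0.2224] [ 1.7991e+02 -1.4000e-01 -1.1798e+02]
```

View pics/scene28z.png

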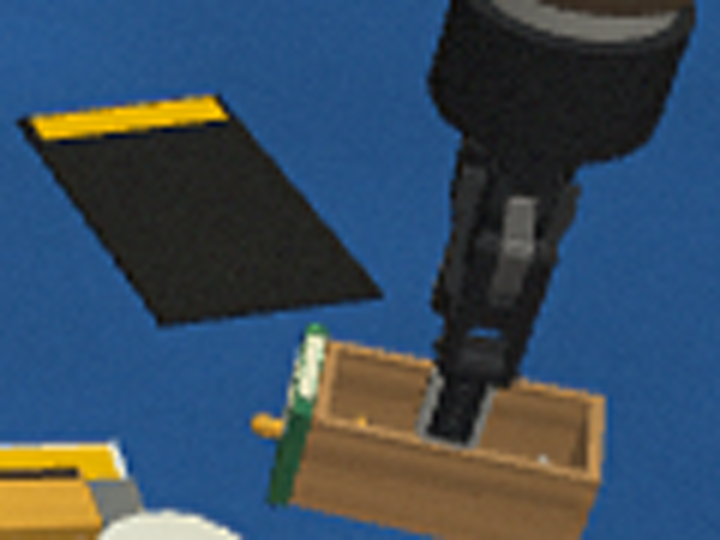

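>>> move_arm(commands=[{"claw":0.75,"travel":[-0.1,0,1.5],"turn":0},{"claw":0.75,"travel":[0,0,1.5],"turn":0},{"claw":0.75,"travel":[0,0,0],"turn":0},{"claw":-1,"travel":[0,0,0],"turn":0},{"claw":-1,"travel":[0,0,0],"turn":0}], squeeze=45)

```text
time: 37.28
ee_pos: [0.6046, 0.3039, 0.1956]
tcp_rot: [-179.9, 0.1, -117.8]
wrist_force: [-4.3, -3.2, 6.6]
opening: 0.0534
```

>>> move_arm(commands=[{"claw":-1,"travel":[0,0,0],"turn":0},{"claw":-1,"travel":[0,0,0],"turn":0},{"claw":-1,"travel":[0,0,0],"turn":0}])

```text
time: 37.53
ee_pos: [0.6047, 0.304, 0.1956]
tcp_rot: [-179.9, 0.1, -117.8]
wrist_force: [-0.9, -1.0, 5.9]
opening: 0.0526
```

```bash
python3 p.py 604 303.3 192 -118;  python3 - <<'E'
from snap import *
snap(29,None,(450,190,100,80,7))
im=cv2.imread('pics/top0.png'); M=masks(im)
mk=M['notblue']; 
for c,r in rect('top',mk,.003):
    if abs(r[0][1]-280)<15 and abs(r[0][0]-406)<15: print('mat',r)
rep('y','top',M['yellow'],.003,60)
ims=cv2.imread('pics/scene28.png'); M=masks(ims); rep('y','scene',M['yellow'],.003,60)
for c,r in rect('scene',masks(cv2.imread('pics/scene0.png'))['notblue'],.003):
    if abs(r[0][1]-280)<15 and abs(r[0][0]-406)<25: print('mat',r)
E
```

```text
t 37.53 at [604.7 304.  195.6] -117.79 end q6 -35.3 F [-0.9 -1.   5.9] T [-0.25  0.28 -0.1 ] op 52.6
([0.09, 0.03, 0.36], np.float64(0.2))
37.58 [0.6047 0.304  0.1956] [-1.7991e+02  1.1000e-01 -1.1779e+02]
mat ((405.68994140625, 285.79852294921875), (159.4071044921875, 98.55181884765625), 4.079545021057129)
y top px [152. 356.] c [338.2 281.5] sz [18.5 89.5] longyaw 94.1
y top px [272. 250.] c [570.8  14.6] sz [342.9  15.1] longyaw 84.5
y scene px [374. 258.] c [558.  15.] sz [349.8  18.9] longyaw 84.1
y scene px [451. 199.] c [336.7 280.3] sz [18.1 90.3] longyaw 94.0
mat ((406.6629333496094, 283.58599853515625), (163.84854125976562, 100.29718017578125), 4.172220230102539)
```

View pics/scene29z.png

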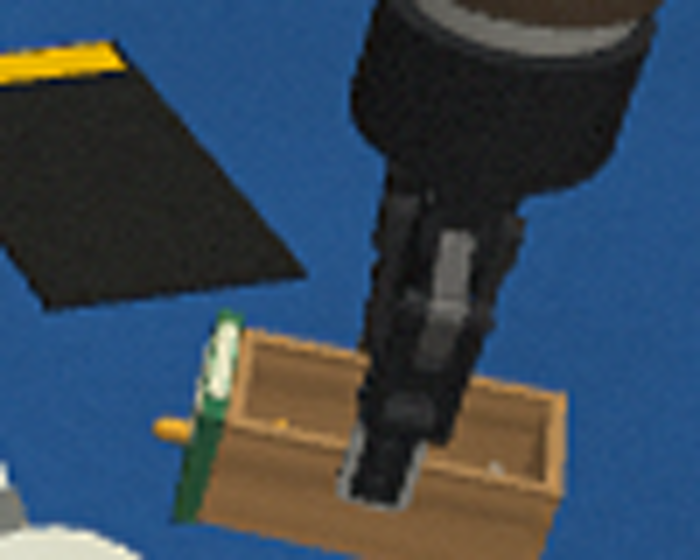

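>>> move_arm(commands=[{"claw":-1,"travel":[0,0,-1],"turn":0},{"claw":-1,"travel":[0,0,-2],"turn":0},{"claw":-1,"travel":[0,0,-1],"turn":0},{"claw":-1,"travel":[0,0,0],"turn":0}])

```text
time: 37.92
ee_pos: [0.6049, 0.3043, 0.2371]
tcp_rot: [-179.8, 0.2, -117.8]
wrist_force: [0.9, -0.3, -2.7]
opening: 0.053
```

```bash
python3 p.py 408 284.3 232 -175.9 25
```

```text
t 37.92 at [604.9 304.3 237.1] -117.76 end q6 30.8 F [ 0.9 -0.3 -2.7] T [ 0.   -0.05 -0.02] op 53.0
([1.2, 1.8, 0.1], np.float64(6.5))
([1.4, 1.7, 0.1], np.float64(6.5))
([1.6, 1.5, 0.0], np.float64(6.4))
([1.8, 1.3, 0.1], np.float64(6.5))
([1.9, 1.1, 0.0], np.float64(6.4))
([2.0, 0.9, 0.1], np.float64(6.5))
([2.1, 0.7, 0.0], np.float64(6.4))
([2.2, 0.4, 0.1], np.float64(6.5))
([2.2, 0.2, 0.0], np.float64(6.4))
```

>>> move_arm(commands=[{"claw":-1,"travel":[1.2,1.8,0],"turn":6.5},{"claw":-1,"travel":[1.4,1.7,0],"turn":6.5},{"claw":-1,"travel":[1.6,1.5,0],"turn":6.4},{"claw":-1,"travel":[1.8,1.3,0],"turn":6.5},{"claw":-1,"travel":[1.9,1.1,0],"turn":6.4}])

```text
time: 38.33
ee_pos: [0.494, 0.292, 0.2327]
tcp_rot: [180.0, -0.0, -150.4]
wrist_force: [0.0, 0.1, -2.6]
opening: 0.0528
```

>>> move_arm(commands=[{"claw":-1,"travel":[2.0,0.9,0],"turn":6.5},{"claw":-1,"travel":[2.1,0.7,0],"turn":6.4},{"claw":-1,"travel":[2.2,0.4,0],"turn":6.5},{"claw":-1,"travel":[2.2,0.2,0],"turn":6.4},{"claw":-1,"travel":[0,0,0],"turn":0}])

```text
time: 38.75
ee_pos: [0.4042, 0.283, 0.233]
tcp_rot: [-180.0, -0.1, -176.2]
wrist_force: [0.1, 0.4, -2.9]
opening: 0.0527
```

>>> move_arm(commands=[{"claw":-1,"travel":[0,0,0],"turn":0},{"claw":-1,"travel":[0,0,0],"turn":0}])

```text
time: 38.92
ee_pos: [0.4074, 0.2836, 0.2335]
tcp_rot: [180.0, 0.0, -175.7]
wrist_force: [-0.0, -0.3, -2.2]
opening: 0.0527
```

```bash
python3 p.py 408 284.3 208 -175.9 25;  python3 - <<'E'
from snap import *
snap(30,(90,260,120,120,5),(400,160,130,90,6))
E
```

```text
t 38.92 at [407.4 283.6 233.5] -175.74 end q6 30.8 F [-0.  -0.3 -2.2] T [-0.05  0.    0.02] op 52.7
([-0.03, 0.03, 1.27], np.float64(0.1))
([-0.04, 0.03, 1.28], np.float64(0.1))
39.02 [0.4077 0.2836 0.2333] [ 1.800e+02  1.000e-02 -1.758e+02]
```

View pics/scene30z.png

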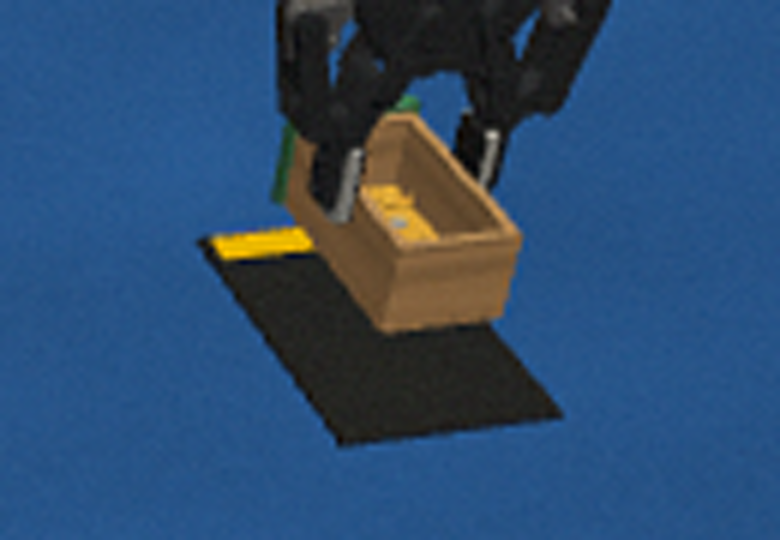

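Held level, label end toward the stripe. Lower it.

>>> move_arm(commands=[{"claw":-1,"travel":[0,0.05,1.2],"turn":0.1},{"claw":-1,"travel":[0,0,1.2],"turn":0},{"claw":-1,"travel":[0,0,0.5],"turn":0},{"claw":-1,"travel":[0,0,0],"turn":0},{"claw":-1,"travel":[0,0,0],"turn":0}])

```text
time: 39.43
ee_pos: [0.4069, 0.2838, 0.2035]
tcp_rot: [-179.9, -0.1, -176.0]
wrist_force: [-0.2, -0.1, -2.9]
opening: 0.0529
```

```bash
python3 p.py 408 284.3 198.6 -175.9;  python3 - <<'E'
from snap import *
snap(31,None,(400,160,130,90,6))
E
```

```text
t 39.43 at [406.9 283.8 203.5] -175.95 end q6 30.8 F [-0.2 -0.1 -2.9] T [ 0.05 -0.03  0.02] op 52.9
([-0.11, 0.04, 0.49], np.float64(-0.1))
39.48 [0.4071 0.2839 0.2042] [-1.7998e+02 -3.0000e-02 -1.7595e+02]
```

View pics/scene31z.png

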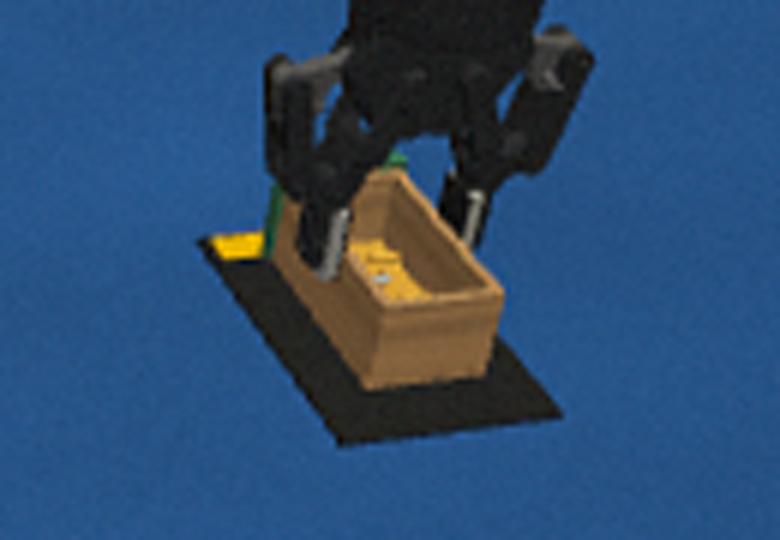

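>>> move_arm(commands=[{"claw":-1,"travel":[-0.1,0,0.3],"turn":0},{"claw":-1,"travel":[0,0,0.2],"turn":0},{"claw":-1,"travel":[0,0,0.1],"turn":0},{"claw":-1,"travel":[0,0,0],"turn":0}])

```text
time: 39.82
ee_pos: [0.4081, 0.2841, 0.1986]
tcp_rot: [180.0, 0.0, -176.0]
wrist_force: [-0.2, -0.1, -2.3]
opening: 0.053
```

```bash
python3 p.py 408 284.3 198.6 -175.9
```

```text
t 39.82 at [408.1 284.1 198.6] -175.95 end q6 30.8 F [-0.2 -0.1 -2.3] T [-0.02  0.01 -0.  ] op 53.0
([0.01, 0.02, -0.0], np.float64(-0.1))
```

>>> move_arm(commands=[{"claw":-1,"travel":[0,0,0.1],"turn":0},{"claw":-1,"travel":[0,0,0],"turn":0}])

```text
time: 39.98
ee_pos: [0.408, 0.2841, 0.1985]
tcp_rot: [180.0, 0.0, -176.0]
wrist_force: [-3.0, -1.8, 7.8]
opening: 0.0533
```

```bash
python3 p.py 408 284.3 198.6 -175.9
```

```text
t 39.98 at [408.  284.1 198.5] -175.95 end q6 30.8 F [-3.  -1.8  7.8] T [-0.63  0.63  0.  ] op 53.3
([0.0, 0.02, -0.01], np.float64(-0.1))
```

>>> move_arm(commands=[{"claw":0.3,"travel":[0,0,0],"turn":0},{"claw":0.5,"travel":[0,0,0],"turn":0},{"claw":0.7,"travel":[0,0,0],"turn":0},{"claw":0.7,"travel":[0,0,0],"turn":0},{"claw":0.7,"travel":[0,0,0],"turn":0}])

```text
time: 40.4
ee_pos: [0.408, 0.284, 0.1974]
tcp_rot: [-180.0, -0.0, -176.0]
wrist_force: [-0.0, 0.5, 0.2]
opening: 0.0729
```

>>> move_arm(commands=[{"claw":0.7,"travel":[0,0,-2],"turn":0},{"claw":0.7,"travel":[0,0,-4],"turn":0},{"claw":0.7,"travel":[0,0,-4],"turn":0},{"claw":0.7,"travel":[0,0,-4],"turn":0}])

```text
time: 40.73
ee_pos: [0.4077, 0.2838, 0.3388]
tcp_rot: [-180.0, -0.0, -176.0]
wrist_force: [0.8, 0.2, 0.5]
opening: 0.0725
```

```bash
python3 p.py 380 -80 330 -175.9
```

```text
t 40.73 at [407.7 283.8 338.8] -175.96 end q6 -16.0 F [0.8 0.2 0.5] T [ 0.05 -0.03  0.04] op 72.5
([0.5, -3.6, 0.1], np.float64(-0.0))
([0.5, -3.6, 0.1], np.float64(-0.0))
([0.5, -3.6, 0.1], np.float64(-0.0))
([0.5, -3.6, 0.1], np.float64(-0.0))
([0.6, -3.6, 0.1], np.float64(-0.0))
([0.5, -3.6, 0.1], np.float64(-0.0))
([0.6, -3.6, 0.1], np.float64(-0.0))
([0.5, -3.6, 0.1], np.float64(-0.0))
([0.6, -3.6, 0.0], np.float64(-0.0))
([0.5, -3.7, 0.1], np.float64(-0.1))
```

Landed and released. Move away (raised) and inspect.

>>> move_arm(commands=[{"claw":0.7,"travel":[0.5,-3.6,0],"turn":0},{"claw":0.7,"travel":[0.5,-3.6,0],"turn":0},{"claw":0.7,"travel":[0.5,-3.6,0],"turn":0},{"claw":0.7,"travel":[0.5,-3.6,0],"turn":0},{"claw":0.7,"travel":[0.5,-3.6,0],"turn":0}])

```text
time: 41.15
ee_pos: [0.3952, 0.1014, 0.3375]
tcp_rot: [180.0, 0.0, -175.9]
wrist_force: [0.1, -0.6, 0.6]
opening: 0.0726
```

>>> move_arm(commands=[{"claw":0.7,"travel":[0.5,-3.6,0],"turn":0},{"claw":0.7,"travel":[0.5,-3.6,0],"turn":0},{"claw":0.7,"travel":[0.5,-3.6,0],"turn":0},{"claw":0.7,"travel":[0.5,-3.6,0],"turn":0},{"claw":0.7,"travel":[0.5,-3.6,0],"turn":0}])

```text
time: 41.57
ee_pos: [0.3829, -0.0802, 0.3377]
tcp_rot: [-180.0, 0.0, -175.9]
wrist_force: [0.7, -0.2, -0.4]
opening: 0.0725
```

>>> move_arm(commands=[{"claw":0.7,"travel":[0.5,-3.6,0],"turn":0},{"claw":0.7,"travel":[0.5,-3.6,0],"turn":0},{"claw":0.7,"travel":[0,0,0],"turn":0}])

```text
time: 41.82
ee_pos: [0.3779, -0.1557, 0.3373]
tcp_rot: [-179.9, -0.0, -176.3]
wrist_force: [0.4, 1.3, 0.1]
opening: 0.0727
```

```bash
python3 - <<'E'
from snap import *
snap(32,(110,270,80,110,6),(420,180,90,80,8))
cv2.imwrite('pics/full32.png',cv2.imread('pics/scene32.png'))
E
```

```text
41.92 [ 0.3783 -0.1523  0.3373] [ 1.7998e+02 -2.0000e-02 -1.7616e+02]
```

View pics/top32z.png

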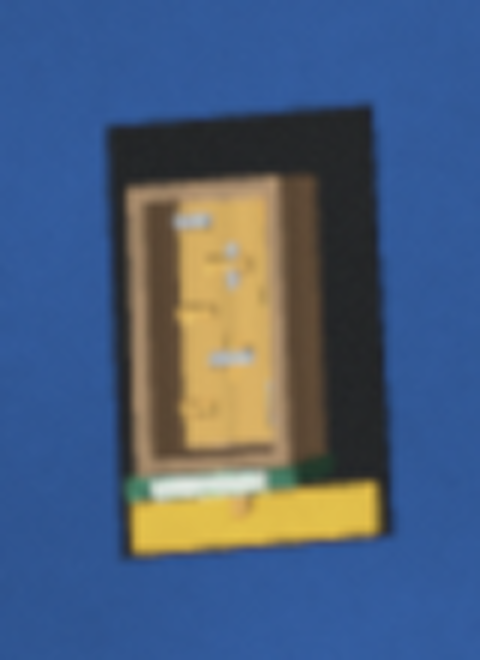

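View pics/scene32z.png

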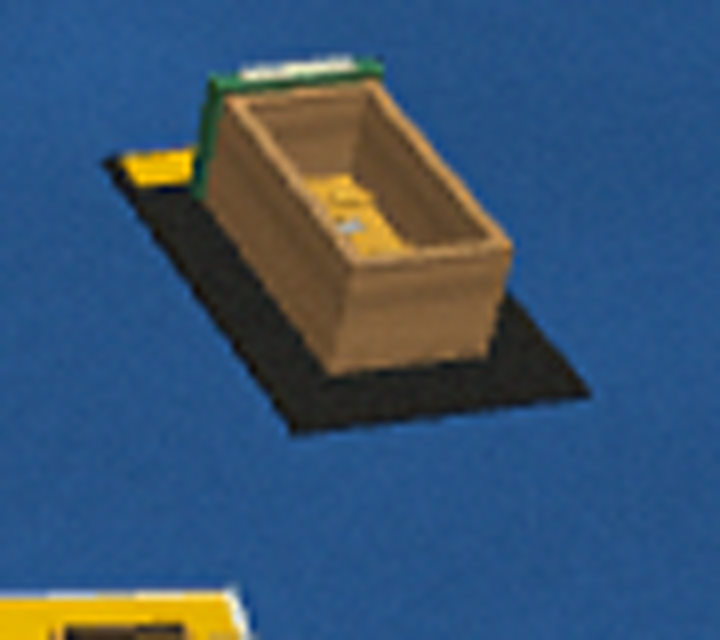

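View pics/full32.png

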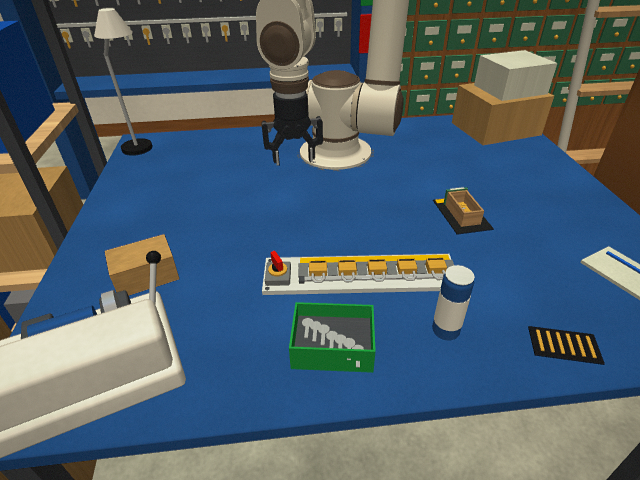

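```bash
python3 - <<'E'
from d import *
quad('top',[[126,189],[278,176],[139,474],[296,462]],[110,270],6,.045)
quad('scene',[[353,265],[512,245],[222,96],[372,84]],[420,180],8,.045)
for n in('top','scene'):
    im=cv2.imread(f'pics/{n}32.png')
# mat corners
P=onz('top',np.array([[110,128],[371,106],[126,558],[392,535]])/6+[110,270]-.45,.003)[:,:2]*1e3; print(P.round(1),P.mean(0).round(1))
a=cv2.imread('pics/top0.png');b=cv2.imread('pics/top32.png')
d=(cv2.absdiff(a,b).max(2)>50); print('bystanders diff: spray,bin,carton',d[110:185,195:250].sum(),d[105:190,280:375].sum(),d[220:295,460:560].sum())
E
python3 ck.py 32
```

```text
top back [461.8 289.8] front [360.9 281.2] len 101.2 w [np.float64(54.8), np.float64(55.9)] yaw 4.9 centre from back [407.  285.1] mid [411.4 285.5]
scene back [460.5 287.7] front [360.6 280.1] len 100.2 w [np.float64(53.6), np.float64(52.3)] yaw 4.3 centre from back [405.6 283.6] mid [410.5 283.9]
[[481.7 340. ]
 [488.9 242. ]
 [323.8 328.7]
 [331.1 230.6]] [406.4 285.3]
bystanders diff: spray,bin,carton 0 0 0
c -1.3 -130.0 sz [35.5 31.3] x [-16.6  14.4] y [-148.4 -112.4] ang 89.0
c -1.2 -65.6 sz [36.5 32. ] x [-17.1  14.6] y [-83.5 -47.7] ang 83.7
c -1.2 0.4 sz [37.8 31.3] x [-16.6  14.5] y [-17.8  19.4] ang 89.4
c -1.3 66.6 sz [38.8 32.2] x [-17.   14.6] y [47.8 85.4] ang 84.2
c -2.0 131.5 sz [39.7 32.1] x [-17.8  13.6] y [111.9 150.8] ang 85.0
```

```bash
python3 - <<'E'
from h import *
ref=cv2.imread('pics/top32.png')
for i in range(400):
    im=viewer.camera('top')
    if i%20==0:
        n=(cv2.absdiff(ref,im).max(2)>50)[90:380,100:450].sum()
        if n>20: print(i,n)
cv2.imwrite('pics/top33.png',im); cv2.imwrite('pics/scene33.png',viewer.camera('scene'))
print(status.get_obs()['time'],n)
E
```

```text
0 637
20 877
40 880
60 885
80 878
100 884
120 880
140 881
160 3525
180 3527
200 3527
220 3524
240 3528
260 3528
280 3524
300 3527
320 3529
340 3528
360 3535
380 3528
61.9667 3528
```

```bash
python3 - <<'E'
from h import *
blow(cv2.imread('pics/top33.png'),100,230,140,150,5,'pics/top33z.png')
blow(cv2.imread('pics/scene33.png'),400,170,130,90,6,'pics/scene33z.png')
E
```

```text
(no output)
```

View pics/top33z.png

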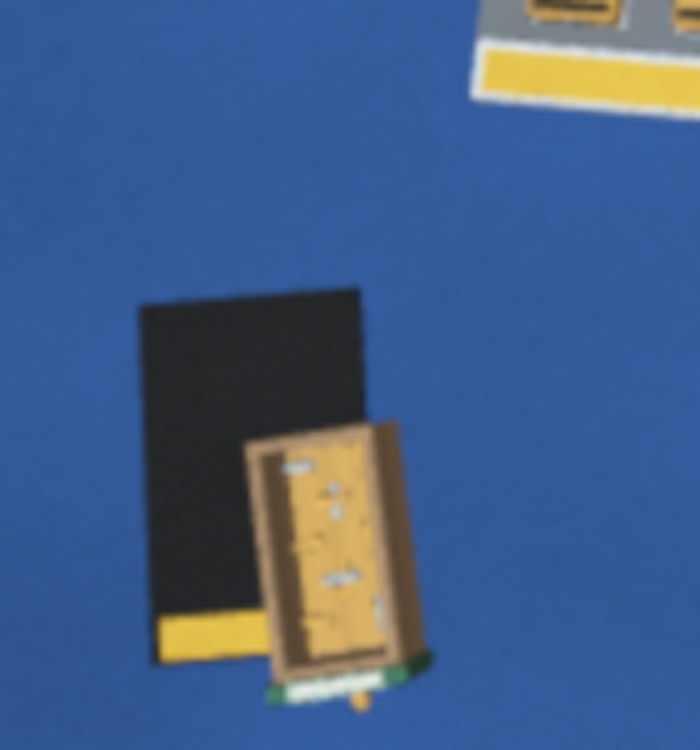

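View pics/scene33z.png

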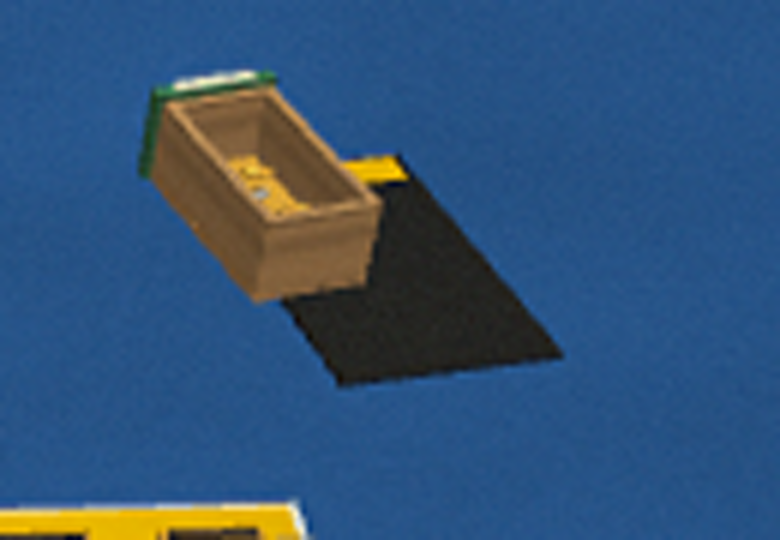

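```bash
python3 - <<'E'
from d import *
quad('top',[[245,441],[373,424],[274,684],[399,664]],[100,230],5,.044)
quad('scene',[[262,224],[383,204],[161,101],[272,88]],[400,170],6,.044)
E
python3 p.py 366 244 260 -172.6
```

```text
top back [427. 250.] front [325.3 235.7] len 102.7 w [np.float64(55.4), np.float64(53.6)] yaw 8.0 centre from back [372.5 242.4] mid [376.1 242.9]
scene back [425.1 247.9] front [323.8 234. ] len 102.3 w [np.float64(57.0), np.float64(53.9)] yaw 7.8 centre from back [370.6 240.4] mid [374.5 240.9]
t 61.97 at [ 378.7 -151.1  337.4] -175.95 end q6 26.3 F [ 0.5 -0.7  1. ] T [0.04 0.04 0.  ] op 72.6
([-0.1, 3.6, 0.7], np.float64(-0.3))
([-0.2, 3.6, 0.7], np.float64(-0.3))
([-0.2, 3.6, 0.7], np.float64(-0.3))
([-0.2, 3.6, 0.7], np.float64(-0.3))
([-0.2, 3.6, 0.7], np.float64(-0.3))
([-0.2, 3.6, 0.7], np.float64(-0.3))
([-0.3, 3.6, 0.7], np.float64(-0.3))
([-0.3, 3.6, 0.7], np.float64(-0.3))
([-0.3, 3.5, 0.7], np.float64(-0.3))
([-0.3, 3.6, 0.7], np.float64(-0.3))
([-0.3, 3.5, 0.7], np.float64(-0.4))
```

>>> move_arm(commands=[{"claw":0.75,"travel":[0,3.6,0.7],"turn":-0.3},{"claw":0.75,"travel":[0,3.6,0.7],"turn":-0.3},{"claw":0.75,"travel":[0,3.6,0.7],"turn":-0.3},{"claw":0.75,"travel":[0,3.6,0.7],"turn":-0.3},{"claw":0.75,"travel":[-0.1,3.6,0.7],"turn":-0.3}])

```text
time: 62.38
ee_pos: [0.3644, 0.0298, 0.3023]
tcp_rot: [180.0, 0.0, -174.5]
wrist_force: [1.3, -0.4, 0.6]
opening: 0.0747
```

>>> move_arm(commands=[{"claw":0.75,"travel":[-0.2,3.6,0.7],"turn":-0.3},{"claw":0.75,"travel":[-0.2,3.6,0.7],"turn":-0.4},{"claw":0.75,"travel":[-0.2,3.6,0.7],"turn":-0.4},{"claw":0.75,"travel":[-0.3,3.6,0.7],"turn":-0.4},{"claw":0.75,"travel":[-0.3,3.6,0.7],"turn":-0.4}])

```text
time: 62.8
ee_pos: [0.3567, 0.2105, 0.2673]
tcp_rot: [180.0, 0.0, -172.5]
wrist_force: [1.1, -0.8, 0.3]
opening: 0.0748
```

>>> move_arm(commands=[{"claw":0.75,"travel":[-0.3,3.0,0],"turn":-0.4},{"claw":0.75,"travel":[0,0,0],"turn":0},{"claw":0.75,"travel":[0,0,0],"turn":0}])

```text
time: 63.05
ee_pos: [0.3561, 0.2399, 0.2671]
tcp_rot: [-180.0, -0.1, -172.0]
wrist_force: [0.1, -0.7, -0.0]
opening: 0.0749
```

```bash
python3 p.py 373 241.3 230 -172.1
```

```text
t 63.05 at [356.1 239.9 267.1] -171.98 end q6 25.0 F [ 0.1 -0.7 -0. ] T [-0.05  0.04 -0.02] op 74.9
([-0.85, -0.05, 1.85], np.float64(0.1))
([-0.85, -0.05, 1.86], np.float64(0.0))
```

>>> move_arm(commands=[{"claw":0.75,"travel":[-0.8,0,0.5],"turn":0},{"claw":0.75,"travel":[-0.8,0,1.5],"turn":0},{"claw":0.75,"travel":[0,0,1.5],"turn":0},{"claw":0.75,"travel":[0,0,0],"turn":0},{"claw":0.75,"travel":[0,0,0],"turn":0}])

```text
time: 63.47
ee_pos: [0.3726, 0.2398, 0.232]
tcp_rot: [-180.0, -0.1, -172.3]
wrist_force: [-0.7, 0.2, -0.7]
opening: 0.0751
```

```bash
python3 p.py 373 241.3 196 -172.1; python3 - <<'E'
from snap import *
snap(34,None,(400,160,130,90,6))
E
```

```text
t 63.47 at [372.6 239.8 232. ] -172.26 end q6 25.0 F [-0.7  0.2 -0.7] T [-0.05  0.02 -0.03] op 75.1
([-0.06, 0.14, 3.6], np.float64(-0.2))
63.52 [0.3727 0.2401 0.2328] [-180.     -0.   -172.25]
```

View pics/scene34z.png

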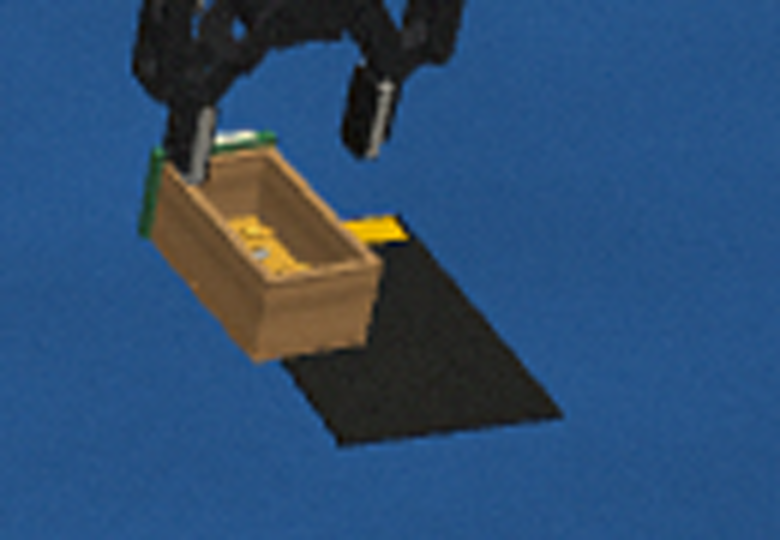

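>>> move_arm(commands=[{"claw":0.75,"travel":[0,0.1,1.0],"turn":0},{"claw":0.75,"travel":[0,0,1.0],"turn":0},{"claw":0.75,"travel":[0,0,0],"turn":0}])

```text
time: 63.77
ee_pos: [0.3717, 0.2416, 0.2106]
tcp_rot: [-180.0, -0.1, -172.2]
wrist_force: [-0.3, -1.1, -0.6]
opening: 0.075
```

```bash
python3 p.py 373 241.3 197 -172.1; python3 - <<'E'
from snap import *
snap(35,None,(400,160,130,90,6))
E
```

```text
t 63.77 at [371.7 241.6 210.6] -172.16 end q6 25.0 F [-0.3 -1.1 -0.6] T [-0.    0.04 -0.02] op 75.0
([-0.12, -0.04, 1.36], np.float64(-0.1))
63.82 [0.3718 0.2417 0.2113] [-1.7996e+02 -9.0000e-02 -1.7215e+02]
```

View pics/scene35z.png

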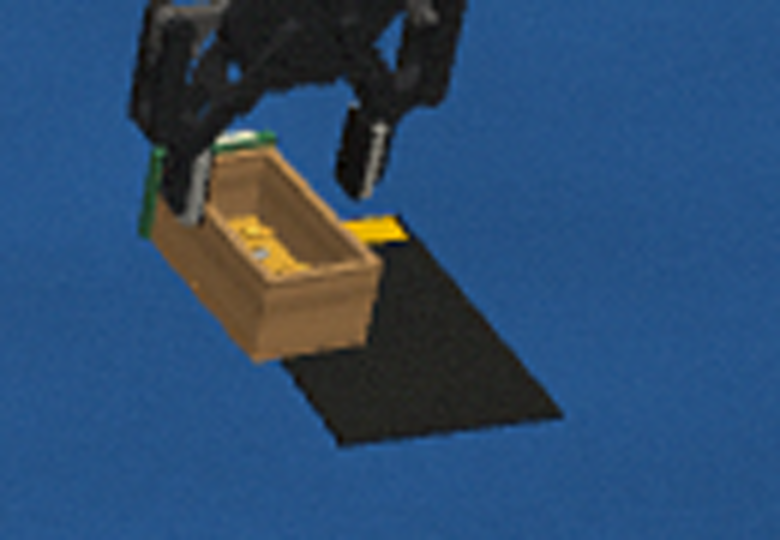

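>>> move_arm(commands=[{"claw":0.75,"travel":[-0.2,0,0.8],"turn":0},{"claw":0.75,"travel":[0,0,0.6],"turn":0},{"claw":0.75,"travel":[0,0,0],"turn":0},{"claw":-1,"travel":[0,0,0],"turn":0},{"claw":-1,"travel":[0,0,0],"turn":0}], squeeze=45)

```text
time: 64.23
ee_pos: [0.3742, 0.2422, 0.1987]
tcp_rot: [-180.0, 0.0, -172.2]
wrist_force: [-7.7, -3.0, 12.6]
opening: 0.0532
```

>>> move_arm(commands=[{"claw":-1,"travel":[0,0,0],"turn":0},{"claw":-1,"travel":[0,0,0],"turn":0},{"claw":-1,"travel":[0,0,-1],"turn":0},{"claw":-1,"travel":[0,0,-1.5],"turn":0},{"claw":-1,"travel":[0,0,0],"turn":0}])

```text
time: 64.65
ee_pos: [0.3747, 0.2426, 0.2262]
tcp_rot: [179.9, 0.2, -172.2]
wrist_force: [-0.0, 0.3, -1.9]
opening: 0.0528
```

```bash
python3 p.py 408 284.3 222 -175.9 25; python3 - <<'E'
from snap import *
snap(36,None,(400,140,130,90,6))
E
```

```text
t 64.65 at [374.7 242.6 226.2] -172.15 end q6 30.8 F [-0.   0.3 -1.9] T [ 0.02 -0.04 -0.  ] op 52.8
([-1.3, 1.2, 0.1], np.float64(1.2))
([-1.3, 1.3, 0.2], np.float64(1.3))
([-1.2, 1.3, 0.1], np.float64(1.2))
64.7 [0.3746 0.2425 0.225 ] [ 1.7994e+02  1.3000e-01 -1.7215e+02]
```

View pics/scene36z.png

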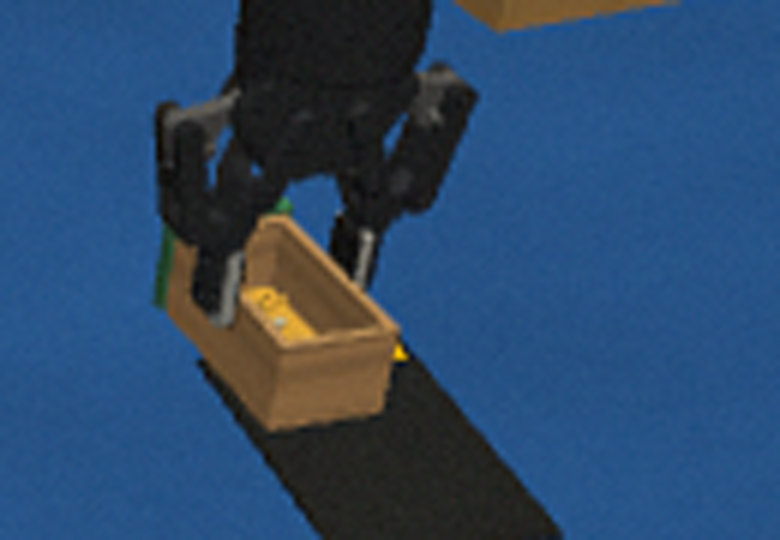

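>>> move_arm(commands=[{"claw":-1,"travel":[-1.3,1.2,0],"turn":1.2},{"claw":-1,"travel":[-1.3,1.3,0],"turn":1.3},{"claw":-1,"travel":[-1.2,1.3,0],"turn":1.2},{"claw":-1,"travel":[0,0,0.5],"turn":0},{"claw":-1,"travel":[0,0,0],"turn":0}])

```text
time: 65.12
ee_pos: [0.4074, 0.2845, 0.2168]
tcp_rot: [-179.9, -0.1, -175.8]
wrist_force: [-0.6, -0.8, -2.2]
opening: 0.0528
```

>>> move_arm(commands=[{"claw":-1,"travel":[0,0,0],"turn":0},{"claw":-1,"travel":[0,0,0],"turn":0}])

```text
time: 65.28
ee_pos: [0.4071, 0.2839, 0.2181]
tcp_rot: [-180.0, -0.0, -175.8]
wrist_force: [-0.2, -0.2, -2.8]
opening: 0.0527
```

```bash
python3 p.py 408.8 284.3 202 -175.9 25; python3 - <<'E'
from snap import *
snap(37,None,(400,140,130,90,6))
E
```

```text
t 65.28 at [407.1 283.9 218.1] -175.85 end q6 30.7 F [-0.2 -0.2 -2.8] T [ 0.03 -0.02 -0.  ] op 52.7
([-0.17, 0.03, 1.61], np.float64(0.1))
65.33 [0.4072 0.2839 0.2184] [-1.7999e+02 -2.0000e-02 -1.7585e+02]
```

View pics/scene37z.png

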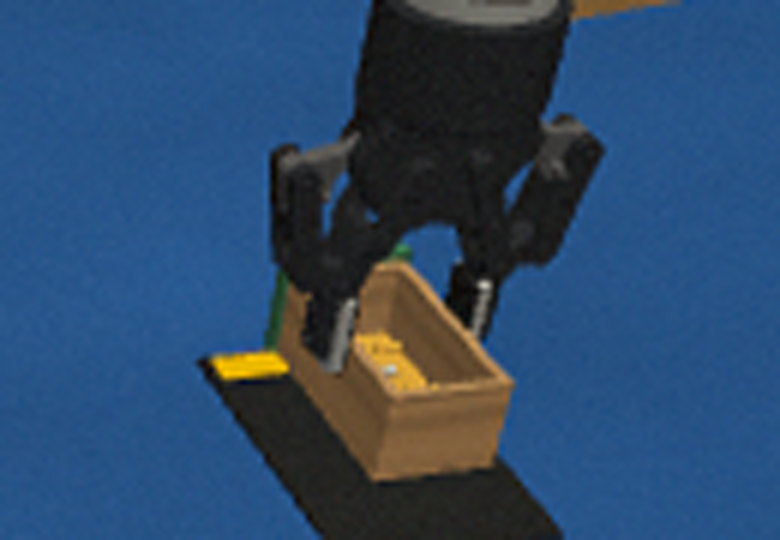

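>>> move_arm(commands=[{"claw":-1,"travel":[-0.15,0,0.8],"turn":0},{"claw":-1,"travel":[0,0,0.6],"turn":0},{"claw":-1,"travel":[0,0,0.2],"turn":0},{"claw":-1,"travel":[0,0,0],"turn":0}])

```text
time: 65.67
ee_pos: [0.4087, 0.2841, 0.2014]
tcp_rot: [-180.0, -0.1, -175.9]
wrist_force: [-0.1, 0.7, -2.7]
opening: 0.0529
```

>>> move_arm(commands=[{"claw":-1,"travel":[0,0,0.2],"turn":0},{"claw":-1,"travel":[0,0,0],"turn":0}])

```text
time: 65.83
ee_pos: [0.409, 0.2844, 0.2002]
tcp_rot: [-180.0, -0.0, -175.9]
wrist_force: [0.3, 0.8, -2.2]
opening: 0.0528
```

```bash
python3 p.py 408.8 284.3 202 -175.9 25
```

```text
t 65.83 at [409.  284.4 200.2] -175.86 end q6 30.7 F [ 0.3  0.8 -2.2] T [-0.   -0.03  0.02] op 52.8
([0.02, -0.01, -0.18], np.float64(0.0))
```

>>> move_arm(commands=[{"claw":-1,"travel":[0,0,0.1],"turn":0},{"claw":-1,"travel":[0,0,0],"turn":0}])

```text
time: 66.0
ee_pos: [0.409, 0.2845, 0.1995]
tcp_rot: [180.0, 0.0, -175.9]
wrist_force: [1.4, 0.2, -2.6]
opening: 0.0531
```

>>> move_arm(commands=[{"claw":-1,"travel":[0,0,0.1],"turn":0},{"claw":-1,"travel":[0,0,0],"turn":0}])

```text
time: 66.17
ee_pos: [0.4091, 0.2845, 0.1988]
tcp_rot: [180.0, 0.0, -175.9]
wrist_force: [-1.1, 1.0, 1.3]
opening: 0.0532
```

Contact. Release and retreat.

>>> move_arm(commands=[{"claw":0.3,"travel":[0,0,0],"turn":0},{"claw":0.5,"travel":[0,0,0],"turn":0},{"claw":0.7,"travel":[0,0,0],"turn":0},{"claw":0.7,"travel":[0,0,0],"turn":0},{"claw":0.7,"travel":[0,0,0],"turn":0}])

```text
time: 66.58
ee_pos: [0.409, 0.2845, 0.1985]
tcp_rot: [180.0, 0.0, -175.9]
wrist_force: [0.5, 0.8, -0.4]
opening: 0.0725
```

>>> move_arm(commands=[{"claw":0.7,"travel":[0,0,-2],"turn":0},{"claw":0.7,"travel":[0,0,-4],"turn":0},{"claw":0.7,"travel":[0,0,-4],"turn":0},{"claw":0.7,"travel":[0,0,-4],"turn":0}])

```text
time: 66.92
ee_pos: [0.4087, 0.2842, 0.3399]
tcp_rot: [-180.0, -0.0, -175.9]
wrist_force: [1.9, 0.9, -0.2]
opening: 0.0725
```

>>> move_arm(commands=[{"claw":0.7,"travel":[0.5,-3.6,0],"turn":0},{"claw":0.7,"travel":[0.5,-3.6,0],"turn":0},{"claw":0.7,"travel":[0.5,-3.6,0],"turn":0},{"claw":0.7,"travel":[0.5,-3.6,0],"turn":0},{"claw":0.7,"travel":[0.5,-3.6,0],"turn":0}])

```text
time: 67.33
ee_pos: [0.3965, 0.1017, 0.3386]
tcp_rot: [180.0, 0.0, -175.8]
wrist_force: [1.1, 0.6, 0.8]
opening: 0.0726
```

>>> move_arm(commands=[{"claw":0.7,"travel":[0.5,-3.6,0],"turn":0},{"claw":0.7,"travel":[0.5,-3.6,0],"turn":0},{"claw":0.7,"travel":[0.5,-3.6,0],"turn":0},{"claw":0.7,"travel":[0.5,-3.6,0],"turn":0},{"claw":0.7,"travel":[0.5,-3.6,0],"turn":0}])

```text
time: 67.75
ee_pos: [0.3845, -0.0798, 0.3387]
tcp_rot: [-180.0, 0.1, -175.8]
wrist_force: [0.5, 0.9, -0.4]
opening: 0.0723
```

>>> move_arm(commands=[{"claw":0.7,"travel":[0.5,-3.6,0],"turn":0},{"claw":0.7,"travel":[0.5,-3.6,0],"turn":0},{"claw":0.7,"travel":[0,0,0],"turn":0},{"claw":0.7,"travel":[0,0,0],"turn":0},{"claw":0.7,"travel":[0,0,0],"turn":0}])

```text
time: 68.17
ee_pos: [0.3803, -0.1507, 0.3384]
tcp_rot: [180.0, -0.0, -175.9]
wrist_force: [-1.3, -0.5, -0.2]
opening: 0.0724
```

```bash
python3 - <<'E'
from snap import *
snap(38,(110,270,80,110,6),(420,180,90,80,8))
a=cv2.imread('pics/top32.png');b=cv2.imread('pics/top38.png')
d=(cv2.absdiff(a,b).max(2)>50); print('vs first placing',d[270:380,110:190].sum(),'fixture',d[190:275,185:395].sum(),'bystanders',d[110:185,195:250].sum(),d[105:190,280:375].sum(),d[220:295,460:560].sum())
E
python3 ck.py 38
```

```text
68.27 [ 0.3806 -0.1499  0.3385] [ 1.7999e+02  1.0000e-02 -1.7578e+02]
vs first placing 0 fixture 0 bystanders 0 0 0
c -1.3 -130.0 sz [35.5 31.3] x [-16.6  14.4] y [-148.4 -112.4] ang 89.0
c -1.2 -65.6 sz [36.5 32. ] x [-17.1  14.6] y [-83.5 -47.7] ang 83.7
c -1.2 0.4 sz [37.8 31.3] x [-16.6  14.5] y [-18.   19.4] ang 89.4
c -1.2 66.6 sz [39.1 32.3] x [-17.   14.7] y [47.8 85.6] ang 83.7
c -1.9 131.7 sz [39.9 32.3] x [-17.8  13.7] y [111.9 151. ] ang 85.0
```

View pics/top38z.png

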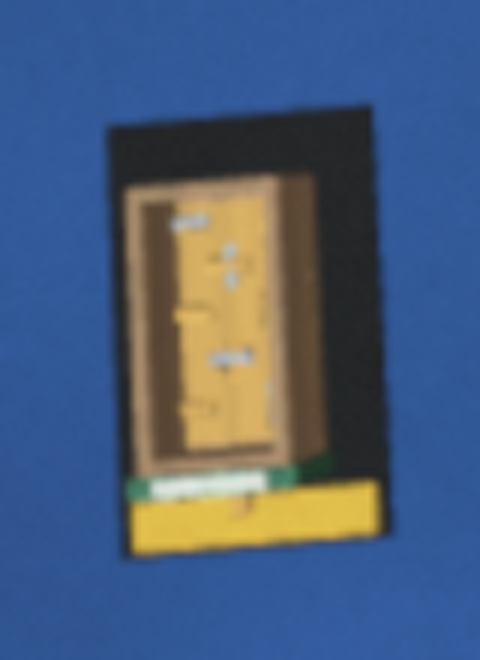

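View pics/scene38z.png

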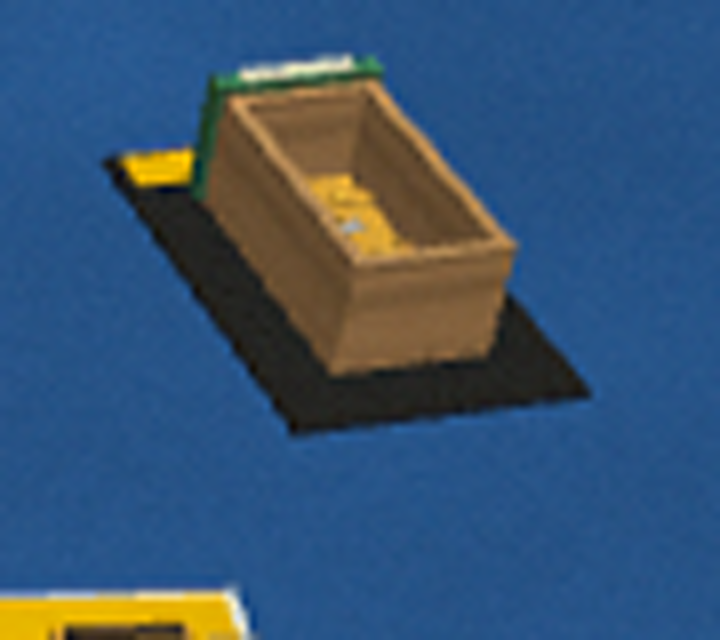

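The drawer is back where I first placed it, and the fixture and bystanders haven't moved. Handing in.

```bash
python3 -c "
from workcell import bot,status
print(bot.job_done(), status.get_obs()['time'])"
```

```text
the job is handed in; nothing more can be done
the job is handed in; nothing more can be done
```

The job is done and handed in at about 68 s of the 210 s allowed; the system reports no verdict.

- **Clamp:** I backed the thumbscrew off to its open stop. After all five locks were in, I turned it clockwise until the wrist torque rose from about 0.05 to 0.15 N m. I stopped there, about 4° into the slip, because the torque reading was noisy. The jaw had moved fully to the front.
- **Locks:** all five lie flat, one to a pocket, with keyways toward the yellow-striped front. The final top view shows four of them in line within 0.1 mm. The lock in the last pocket, at y = +132 mm, reads 0.7 mm further forward. Sideways they sit within about 2 mm of the pocket centres.
- **Drawer:** my first placing was good, but the drawer was knocked aside at about 50 s, which I saw while waiting and watching. I picked it up again and set it back. In the last pictures it is upright, label toward the stripe, and shows no visible difference from the first placing. That placing measured within about 2 mm of the mat's centre and within 1° of square.
- **Bystanders:** the spray can, key-blank bin and carton show no change in the top view from start to finish.

The two cameras disagreed by 1–2 mm throughout, which is within their stated calibration. I corrected for it using the gripper's own readings.

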